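# Put the soldering boards and fire bricks away

### The arm

A 6-joint arm with a two-finger parallel gripper is mounted at the origin on the work surface. World frame = base frame: x ahead of the robot, y to its left, z up, the work surface at z = 0. Lengths are in m, angles in rad, forces in N, time in s.
With the tool pointing down it reaches from about 0.4 to 0.825 m from the base axis. Payload 7 kg.
Tool frame: the origin (TCP) lies between the finger pads; the fingertips stand 25 mm ahead of it and the grasp point (between the pads) lies 6 mm ahead of it (arm.tip_extent is the z of the fingertips in the tool frame, in m); z points along the fingers, x is the direction in which the jaws open and shut, and the axes are right-handed (so a half turn about z gives the same grasp; the last joint's range is limited). The gripper opens to 88 mm and grips with 3 to 60 N. Pads are 19 mm wide; open, the fingers measure 130 mm over their backs; the gripper's body (78 mm by 193 mm) begins 47 mm behind the grasp point.
Start: joints at [1.543, 0.359, 0.012, 0, -1.224, -0.288], TCP at [0.21, 0.642, 0.224] pointing down, gripper open.
Joint ranges: [-3.07, 3.07], [-1.43, 2.12], [-1.02, 1.25], [-3.03, 1.67], [-3.05, -0], [-3.03, 3.03]. Speed limits (rad/s): [2.39, 2.39, 3.01, 3.14, 3.14, 3.14].

### API

Orientations are given as [roll, pitch, yaw] about the fixed x, y, z axes, in that order (R = Rz(yaw) Ry(pitch) Rx(roll)).
In Python, from station import monitor, grab_frame, job_done, arm gives the robot as it stands.
- The arm moves only by the shell command python3 -m jog 'ROWS' [FORCE]. ROWS is JSON, a list that holds one entry, the list of rows, each a list of 7 numbers: the shift along the world's x, y, z in m, then the turn, a rotation vector about the world's x, y, z in rad, then the opening, from 0 (shut) to 1 (fully open). In form: [[[dx, dy, dz, ax, ay, az, claw], ...]]. A call has 1 to 20 rows; each row shifts and turns the commanded pose from where the row before left it; what a row does not reach is not made up. A row lasts 1/8 s, in which the tool goes at most 62.5 mm and 10.7 degrees, less where a joint would pass 70% of its speed; a pose out of reach is approached as far as the arm can. A call is refused whole if a number of a shift passes 0.0625 or a number of a turn 0.188, either way. A call with a gripper value outside its range is refused whole. The fingers move at their own pace and stop on an object; FORCE is the grip in N (left out, the last holds). Time passes only in rows, so rows that do not move let the fingers close. It gives the time, the measured TCP pose, the force and the opening at its end, in the units of the state.
- monitor.get_state(): the state, without advancing time (a new reading comes with each control period).
- grab_frame(name): name is "scene" or "top"; returns a dict with "pixels" (420x560x3 uint8, red, green, blue), "K" (3x3 intrinsics, pixels), "view" (4x4, takes a point from world to camera coordinates). Camera axes: x right, y down, z forward; pixel columns grow to the right and rows downward; lengths in m; the calibration is good to about 2 mm. A picture is of the moment at which its call begins. There is no depth.
- job_done(): hands the job in, once; it reports no verdict.
The state is a dict: "t": time; "q": joint angles; "qd": joint speeds; "joint_efforts": joint torques, N m; "eef_pos": TCP position; "ee_rot": TCP orientation; "force": force on the tool from outside, world axes, zero at the start; "moment": the same for the moment, N m; "width": finger opening in m.
Only numpy, scipy, OpenCV 4.12 (cv2) and the standard library are available. Lean on these libraries where they do the work, as an engineer would, in place of code of your own. Each camera call takes 0.05 s, during which the arm holds its last target.

### The job

Put the soldering gear away: stand every loose white board on its short end in an empty slot of the slanted wooden rack, one to a slot and fully home, leaving the boards already racked where they are, and stack the loose grey fire bricks flat and squarely on the one fastened to the steel stand, all lying the same way, in a single neat pile. Do not disturb the two small tins.

Things in the scene. Friction and masses are not known exactly. Their poses are not given: they have to be found in the camera images.
- rack: fixed pale wood rack, 258 x 80 mm, 53 mm high, origin at the centre of its underside. Five slots along its x, 42 mm apart, lean back 20 degrees: a racked board has its long axis along (sin 20, 0, cos 20) and a face to -x and slightly up. A slot is 16 mm wide square to the slant, 64 mm along y, 34 mm deep along the slant, its floor 12 mm above the bench; side boards 50 mm high
- slot1 (a point): where the centre of a board lies when it stands fully home in slot 1 (slot 1 is nearest the -x end of the rack); 60 mm above the bench, on the midline of the rack; a seated board centre can be 2 to 4 mm off this point, and it may lean a few degrees more or less than 20
- slot2 (a point): where the centre of a board lies when it stands fully home in slot 2 (slot 1 is nearest the -x end of the rack); 60 mm above the bench, on the midline of the rack; a seated board centre can be 2 to 4 mm off this point, and it may lean a few degrees more or less than 20
- slot3 (a point): where the centre of a board lies when it stands fully home in slot 3 (slot 1 is nearest the -x end of the rack); 60 mm above the bench, on the midline of the rack; a seated board centre can be 2 to 4 mm off this point, and it may lean a few degrees more or less than 20
- slot4 (a point): where the centre of a board lies when it stands fully home in slot 4 (slot 1 is nearest the -x end of the rack); 60 mm above the bench, on the midline of the rack; a seated board centre can be 2 to 4 mm off this point, and it may lean a few degrees more or less than 20
- slot5 (a point): where the centre of a board lies when it stands fully home in slot 5 (slot 1 is nearest the -x end of the rack); 60 mm above the bench, on the midline of the rack; a seated board centre can be 2 to 4 mm off this point, and it may lean a few degrees more or less than 20
- board1: loose white ceramic soldering board, 100 x 60 x 10 mm with corners rounded at 10 mm radius, 90 g or so, lying flat on the bench; origin at its centre, x along its length, y along its width, z square to its face; the same either way round and either face up; None when absent
- board2: loose white ceramic soldering board, 100 x 60 x 10 mm with corners rounded at 10 mm radius, 90 g or so, lying flat on the bench; origin at its centre, x along its length, y along its width, z square to its face; the same either way round and either face up; None when absent
- board3: loose white ceramic soldering board, 100 x 60 x 10 mm with corners rounded at 10 mm radius, 90 g or so, lying flat on the bench; origin at its centre, x along its length, y along its width, z square to its face; the same either way round and either face up; None when absent
- racked1: a like board that already stands in slot 1; origin at its centre, axes parallel to the rack axes at the start; None when absent (slot 1 then starts empty)
- racked2: a like board that already stands in slot 2; origin at its centre, axes parallel to the rack axes at the start; None when absent (slot 2 then starts empty)
- racked3: a like board that already stands in slot 3; origin at its centre, axes parallel to the rack axes at the start; None when absent (slot 3 then starts empty)
- racked4: a like board that already stands in slot 4; origin at its centre, axes parallel to the rack axes at the start; None when absent (slot 4 then starts empty)
- racked5: a like board that already stands in slot 5; origin at its centre, axes parallel to the rack axes at the start; None when absent (slot 5 then starts empty)
- brick1: loose grey fire brick, 80 (x) x 60 (y) x 28 (z) mm, 120 g or so, lying flat on the bench; origin at its centre; the same either way round and either face up
- brick2: loose grey fire brick, 80 (x) x 60 (y) x 28 (z) mm, 120 g or so, lying flat on the bench; origin at its centre; the same either way round and either face up
- brick3: loose grey fire brick, 80 (x) x 60 (y) x 28 (z) mm, 120 g or so, lying flat on the bench; origin at its centre; the same either way round and either face up
- brick4: loose grey fire brick, 80 (x) x 60 (y) x 28 (z) mm, 120 g or so, lying flat on the bench; origin at its centre; the same either way round and either face up
- stand: fixed steel plate 110 x 90 x 4 mm on the bench with a like fire brick, 80 (x) x 60 (y) x 28 mm, fastened on it: the bottom of the brick pile; origin at the centre of the plate underside, the top of its brick centred 32 mm above it
- tin1: small round aluminium tin, 28 mm across, 14 mm high; loose, not part of the job, leave it in place
- tin2: small round aluminium tin, 28 mm across, 14 mm high; loose, not part of the job, leave it in place
Things that resemble listed ones, but are neither listed nor needed, are in the scene too. What is shaped like the brick1 but orange or pink is not meant. Leave any green or turquoise look-alike of the board1 alone.

How it is judged:
By the outcome, as a careful person would: the job done as asked, in the order asked, and still so for the second after the job is handed in, with the robot touching nothing.
Of racked1, racked2, racked3, racked4, racked5 only 1 to 2 are there at a start; the rules pass over those that are not, and their reading is None.
Of board1, board2, board3 only 2 to 3 are there at a start; the rules pass over those that are not, and their reading is None.
At some moment in a run one of brick1, brick2, brick3, brick4, board1, board2, board3 may be knocked a few centimetres aside while the robot is not near it.
Once in a run the grip may slacken for a moment while it holds something.
It also fails if it takes over 210 s, if anything falls off the work surface, if the arm or the gripper's body presses on something with over 40 N, if the wrist force passes 120 N, or if a joint passes its speed limit or range.

## Working session

There is one attempt and no reset: what is moved stays moved. The work goes in short steps, Python scripts to look and compute and a shell command to move; the robot and the scene stay as the last step left them, time stands still between calls to the robot, and variables do not carry over. Pictures are saved under pics/ and viewed, and the job is handed in when it is done.

```bash
ls; mkdir -p pics
python3 - <<'E'
from station import monitor, grab_frame, arm
import cv2
for n in("scene","top"):
    f=grab_frame(n); print(n,f["K"],f["view"])
    cv2.imwrite(f"pics/{n}0.png",cv2.cvtColor(f["pixels"],cv2.COLOR_RGB2BGR))
print(monitor.get_state(), arm.tip_extent)
E
```

```text
pics
scene [[420.92045146   0.         280.81666795]
 [  0.         420.92045146 212.22328993]
 [  0.           0.           1.        ]] [[ 0.55782808  0.82993513 -0.00595884 -0.22347835]
 [ 0.59838335 -0.40714859 -0.69004883 -0.25685982]
 [-0.57512191  0.38136294 -0.72373828  1.22330878]
 [ 0.          0.          0.          1.        ]]
top [[393.16768169   0.         283.44935918]
 [  0.         393.16768169 220.51124998]
 [  0.           0.           1.        ]] [[ 2.72794599e-02 -9.99613906e-01  5.27922967e-03 -6.28299937e-02]
 [-9.83237628e-01 -2.77842325e-02 -1.80199344e-01  4.59749924e-01]
 [ 1.80276450e-01 -2.74996471e-04 -9.83615944e-01  1.05427217e+00]
 [ 0.00000000e+00  0.00000000e+00  0.00000000e+00  1.00000000e+00]]
{'t': 0.1, 'q': array([ 1.54311449e+00,  3.59263416e-01,  1.11781854e-02, -2.96772446e-04,
       -1.22411900e+00, -2.88118864e-01]), 'qd': array([ 0.00029806, -0.00061539, -0.00067379, -0.00133571,  0.00133667,
        0.00136831]), 'joint_efforts': array([-1.65970010e-03, -5.84164703e+01,  2.93750829e+01,  7.01546922e+00,
        1.01626298e-02, -5.98148654e-05]), 'eef_pos': array([0.20952129, 0.6412009 , 0.2228641 ]), 'ee_rot': array([-3.14146007e+00, -1.42915551e-03, -1.88669815e+00]), 'force': array([-0.86284368,  0.23833888, -0.83511475]), 'moment': array([-0.04680701, -0.0455852 , -0.04700048]), 'width': 0.08756416669028501} 0.025
```

View pics/scene0.png

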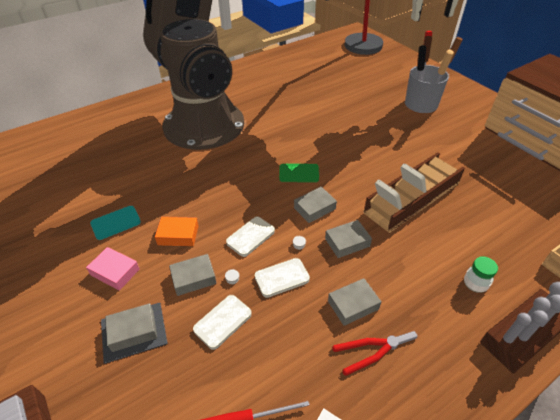

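View pics/top0.png

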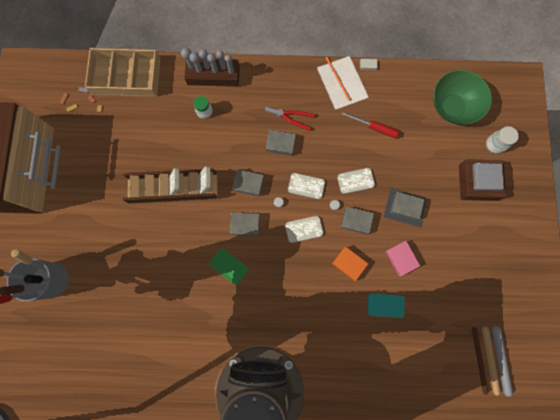

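```bash
cat > h.py <<'E'
import numpy as np, cv2
from station import monitor, grab_frame
def proj(f,P):
    P=np.atleast_2d(P); c=P@f["view"][:3,:3].T+f["view"][:3,3]; u=c@f["K"].T; return u[:,:2]/u[:,2:]
def unproj(f,uv,z):
    uv=np.atleast_2d(np.array(uv,float)); d=np.c_[uv,np.ones(len(uv))]@np.linalg.inv(f["K"]).T
    R=f["view"][:3,:3]; o=-R.T@f["view"][:3,3]; d=d@R
    return o+d*((np.atleast_1d(z)-o[2])/d[:,2])[:,None]
def crop(f,name,u0,v0,u1,v1,s):
    im=cv2.cvtColor(f["pixels"],cv2.COLOR_RGB2BGR)[v0:v1,u0:u1]
    cv2.imwrite("pics/"+name,cv2.resize(im,None,fx=s,fy=s,interpolation=cv2.INTER_CUBIC))
E
python3 - <<'E'
from h import *
f=grab_frame("top");g=grab_frame("scene")
print(proj(f,[[0.21,.642,.224],[0,0,0],[.5,0,0]]),proj(g,[[0.21,.642,.224],[0,0,0],[.5,0,0]]))
crop(f,"t1.png",115,115,445,325,2.4)
crop(g,"s1.png",80,150,480,400,2)
E
```

```text
[[-31.25255305 308.50150391]
 [260.01829101 391.96490081]
 [266.54980799 209.56253988]] [[431.80071195  17.9094086 ]
 [203.92144081 123.84204723]
 [305.75289061 231.26511195]]
```

View pics/t1.png

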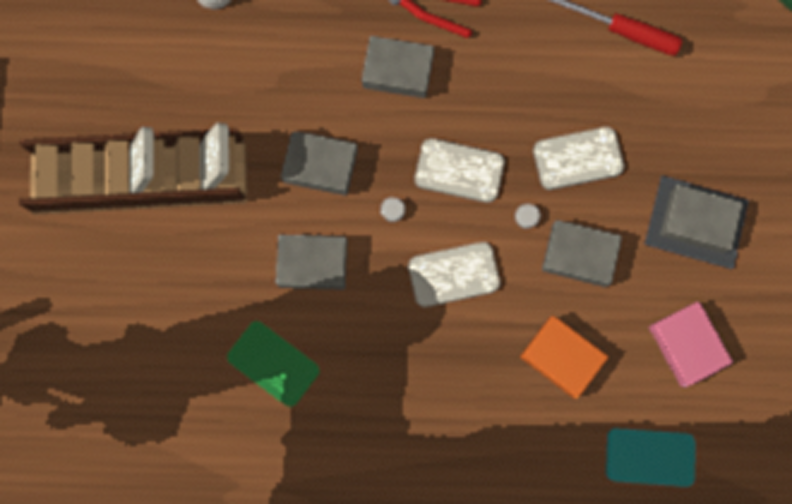

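View pics/s1.png

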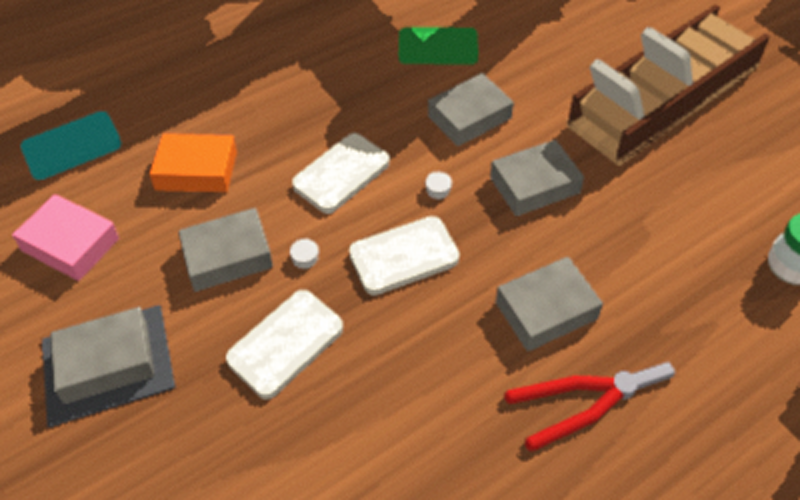

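Run:
```python
from h import *
for n,(a,b,c,d) in(("top",(115,115,445,325)),("scene",(80,150,480,400))):
    f=grab_frame(n); hsv=cv2.cvtColor(f["pixels"],cv2.COLOR_RGB2HSV)
    m=((hsv[...,1]<95)&(hsv[...,2]>35)).astype(np.uint8)*255
    cv2.imwrite(f"pics/m_{n}.png",cv2.resize(m[b:d,a:c],None,fx=2,fy=2,interpolation=0))
    k,l,st,ce=cv2.connectedComponentsWithStats(m)
    for i in range(1,k):
        if 100<st[i,4]<2500: print(n,ce[i].round(1),st[i,4], unproj(f,ce[i],0.02)[0].round(3))
```

```text
top [204.6 112. ] 155 [0.789 0.195 0.02 ]
top [273.9 110.8] 107 [ 0.799 -0.012  0.02 ]
top [501.8 139.5] 645 [ 0.728 -0.691  0.02 ]
top [ 41.9 160.5] 990 [0.623 0.659 0.02 ]
top [280.4 142.4] 611 [ 0.699 -0.035  0.02 ]
top [487.7 176.4] 867 [ 0.613 -0.641  0.02 ]
top [204.  179.9] 310 [0.578 0.183 0.02 ]
top [173.5 181.5] 270 [0.571 0.271 0.02 ]
top [355.5 180.5] 756 [ 0.589 -0.256  0.02 ]
top [247.7 182.3] 639 [0.575 0.056 0.02 ]
top [306.1 185.5] 764 [ 0.57  -0.113  0.02 ]
top [404.8 207.2] 1141 [ 0.514 -0.397  0.02 ]
top [357.3 220.1] 673 [ 0.473 -0.26   0.02 ]
top [244.5 223.6] 645 [0.453 0.06  0.02 ]
top [303.7 228.9] 790 [ 0.443 -0.108  0.02 ]
top [ 37.5 279.7] 1892 [0.28  0.624 0.02 ]
top [501.9 361.2] 693 [ 0.099 -0.645  0.02 ]
scene [416.3   9.3] 198 [-0.214  1.091  0.02 ]
scene [460.9  36.7] 273 [0.064 1.033 0.02 ]
scene [296.4  38.1] 158 [-0.274  0.523  0.02 ]
scene [363.3  43.5] 642 [-0.099  0.698  0.02 ]
scene [425.   88.6] 1561 [0.247 0.645 0.02 ]
scene [535.3 111.4] 326 [0.516 0.812 0.02 ]
scene [529.6 129.4] 328 [0.56 0.72 0.02]
scene [521.5 145.2] 314 [0.591 0.639 0.02 ]
scene [413.4 177.2] 417 [0.52 0.31 0.02]
scene [388.4 193.8] 406 [0.529 0.218 0.02 ]
scene [314.5 204.1] 961 [0.458 0.055 0.02 ]
scene [249.8 236. ] 1107 [ 0.457 -0.118  0.02 ]
scene [347.7 238.3] 1140 [0.58  0.051 0.02 ]
scene [298.8 242.1] 149 [ 0.53  -0.041  0.02 ]
scene [192.1 274.3] 1308 [ 0.478 -0.264  0.02 ]
scene [281.4 277.1] 1418 [ 0.583 -0.121  0.02 ]
scene [476.5 281.5] 437 [0.804 0.187 0.02 ]
scene [231.8 276.1] 178 [ 0.526 -0.201  0.02 ]
scene [353.6 301.3] 1521 [ 0.704 -0.04   0.02 ]
scene [535.  315.6] 1488 [0.912 0.214 0.02 ]
scene [221.7 321.4] 1762 [ 0.602 -0.264  0.02 ]
scene [400.8 338.8] 290 [ 0.808 -0.021  0.02 ]
scene [544.2 404.4] 1038 [1.013 0.085 0.02 ]
scene [ 12.4 408.8] 541 [ 0.553 -0.608  0.02 ]
scene [280.9 409.1] 261 [ 0.788 -0.26   0.02 ]
scene [327.  415.4] 156 [ 0.836 -0.206  0.02 ]
```

View pics/m_top.png

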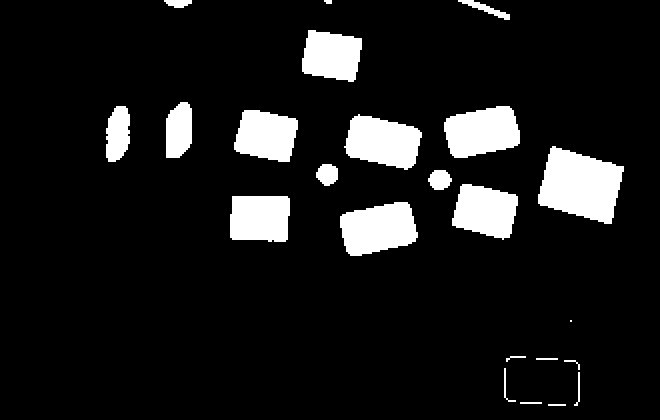

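View pics/m_scene.png

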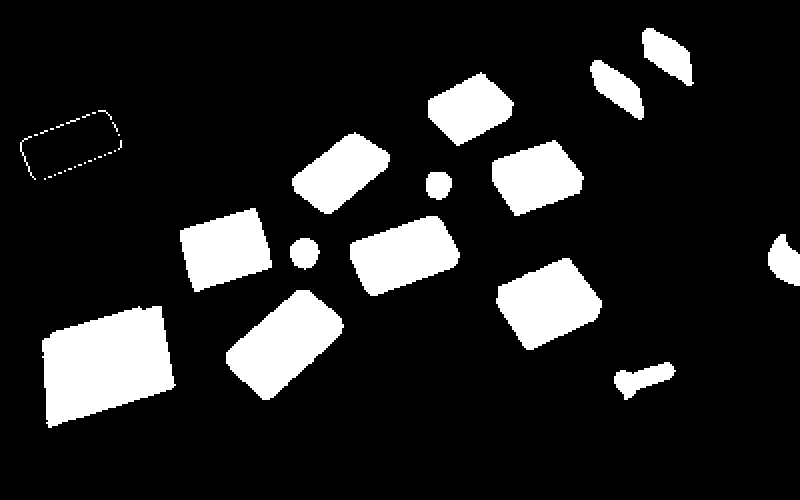

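Run:
```python
from h import *
f=grab_frame("top");g=grab_frame("scene")
crop(f,"t2.png",115,155,225,215,7)
crop(g,"s2.png",355,145,475,235,6)
```

```text
(no output)
```

View pics/t2.png

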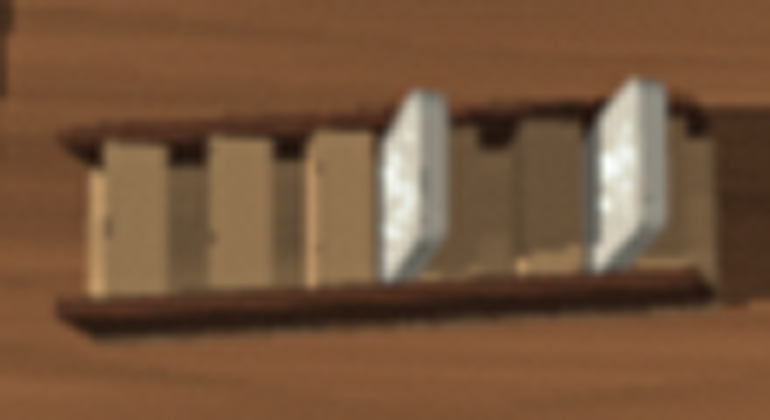

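View pics/s2.png

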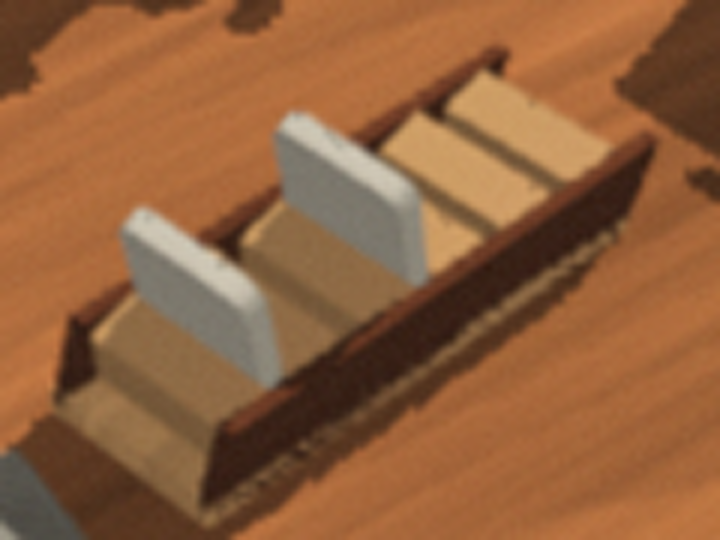

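```bash
cat >> h.py <<'E'
from scipy.optimize import minimize
def box(l,w,h,r=0):
    if r:
        a=np.linspace(0,np.pi/2,5); c=[]
        for sx,sy,o in((1,1,0),(-1,1,1),(-1,-1,2),(1,-1,3)):
            c+= [(sx*(l/2-r)+r*np.cos(t+o*np.pi/2), sy*(w/2-r)+r*np.sin(t+o*np.pi/2)) for t in a]
    else: c=[(sx*l/2,sy*w/2) for sx in(1,-1) for sy in(1,-1)]
    return np.array([(x,y,z) for z in(-h/2,h/2) for x,y in c])
BOARD=box(.1,.06,.01,.01); BRICK=box(.08,.06,.028)
def mask(f):
    hsv=cv2.cvtColor(f["pixels"],cv2.COLOR_RGB2HSV)
    return ((hsv[...,1]<95)&(hsv[...,2]>35)).astype(np.uint8)
def Rz(a): c,s=np.cos(a),np.sin(a); return np.array([[c,-s,0],[s,c,0],[0,0,1]])
S=8
def sil(f,parts,win):
    u0,v0,u1,v1=win; im=np.zeros(((v1-v0)*S,(u1-u0)*S),np.uint8)
    for P in parts:
        uv=(proj(f,P)-[u0,v0]+.5)*S-.5
        cv2.fillConvexPoly(im,cv2.convexHull(uv.astype(np.float32)).round().astype(np.int32),1)
    return im.reshape(v1-v0,S,u1-u0,S).mean((1,3))
def fit(frames,make,p0,step,pad=8):
    wins=[];ms=[]
    for f in frames:
        uv=np.vstack([proj(f,P) for P in make(p0)]); a=np.floor(uv.min(0)-pad).astype(int);b=np.ceil(uv.max(0)+pad).astype(int)
        w=(max(a[0],0),max(a[1],0),min(b[0],560),min(b[1],420)); wins.append(w)
        m=mask(f); k,l=cv2.connectedComponents(m)[:2]
        sub=l[w[1]:w[3],w[0]:w[2]]; s=sil(f,make(p0),w)
        ids=np.bincount(sub[(s>.5)&(sub>0)],minlength=2); i=ids.argmax(); ms.append((sub==i).astype(float))
    cost=lambda p:sum(np.abs(sil(f,make(p),w)-m).sum()/max(m.sum(),1) for f,w,m in zip(frames,wins,ms))
    best=None
    for k in range(3):
        q=p0 if best is None else best.x
        sim=np.vstack([q]+[np.array(q)+np.eye(len(q))[i]*step[i]*(1 if k%2==0 else -.7) for i in range(len(q))])
        r=minimize(cost,q,method="Nelder-Mead",options=dict(initial_simplex=sim,maxiter=150,xatol=1e-4,fatol=1e-4))
        if best is None or r.fun<best.fun: best=r
    return best.x,best.fun
def flat(V,z): return lambda p:[V@Rz(p[2]).T+[p[0],p[1],z]]
def standm(p):
    R=Rz(p[2]).T; o=[p[0],p[1],0]
    return [(box(.11,.09,.004)+[0,0,.002])@R+o,(BRICK+[0,0,.018])@R+o]
E
cat > look.py <<'E'
from h import *
F=[grab_frame("top"),grab_frame("scene")]
def go(n,mk,p0):
    r=[fit([f],mk,p0,(.006,.006,.1)) for f in F]+[fit(F,mk,p0,(.006,.006,.1))]
    for a,(p,c) in zip(("top","scn","both"),r): print(n,a,p[:2].round(4),np.degrees(p[2]).round(1),round(c,3))
for n,x,y,a in(("A",.57,-.113,1.4),("B",.589,-.256,1.8),("C",.443,-.108,1.75)): go("board"+n,flat(BOARD,.005),(x,y,a))
for n,x,y,a in(("a",.699,-.035,1.45),("b",.575,.056,1.4),("c",.453,.06,1.57),("d",.473,-.26,1.35)): go("brick"+n,flat(BRICK,.014),(x,y,a))
go("stand",standm,(.514,-.397,1.3))
E
python3 look.py; python3 -c "
from station import arm;print([a for a in dir(arm) if a[0]!='_'])"
```

```text
boardA top [ 0.5743 -0.113 ] 79.2 0.072
boardA scn [ 0.5736 -0.1145] 79.4 0.032
boardA both [ 0.5738 -0.1142] 79.3 0.107
boardB top [ 0.5938 -0.2584] 103.3 0.066
boardB scn [ 0.5931 -0.2603] 103.8 0.027
boardB both [ 0.5935 -0.26  ] 103.8 0.101
boardC top [ 0.4453 -0.1087] 104.0 0.066
boardC scn [ 0.4447 -0.1106] 103.9 0.034
boardC both [ 0.445  -0.1101] 103.9 0.106
bricka top [ 0.7014 -0.0349] 81.9 0.047
bricka scn [ 0.7009 -0.0362] 82.9 0.06
bricka both [ 0.7013 -0.0353] 82.0 0.112
brickb top [0.5764 0.0569] 79.8 0.041
brickb scn [0.5758 0.055 ] 78.9 0.059
brickb both [0.5761 0.0562] 79.7 0.112
brickc top [0.454  0.0604] 89.6 0.04
brickc scn [0.4531 0.0589] 91.8 0.052
brickc both [0.4534 0.06  ] 90.2 0.106
brickd top [ 0.4737 -0.2606] 77.6 0.041
brickd scn [ 0.4728 -0.2616] 76.6 0.05
brickd both [ 0.4735 -0.2612] 76.7 0.099
stand top [ 0.5184 -0.4027] 75.4 0.035
stand scn [ 0.519  -0.4047] 75.3 0.034
stand both [ 0.5186 -0.4035] 74.9 0.082
['Unreachable', 'tip_extent']
```

```bash
cat > rk.py <<'E'
from h import *
import sys
f=grab_frame("top");g=grab_frame("scene")
x,y,a=map(float,sys.argv[1:4])
T=lambda P:(np.array(P)*1.0)@Rz(a).T+[x,y,0]
def draw(F,win,s,name):
    u0,v0,u1,v1=win; im=cv2.cvtColor(F["pixels"],cv2.COLOR_RGB2BGR)[v0:v1,u0:u1]
    im=cv2.resize(im,None,fx=s,fy=s,interpolation=cv2.INTER_CUBIC)
    def ln(P,c):
        uv=((proj(F,T(P))-[u0,v0]+.5)*s*8).astype(int)
        for p,q in zip(uv[:-1],uv[1:]): cv2.line(im,tuple(map(int,p)),tuple(map(int,q)),c,1,cv2.LINE_AA,3)
    for h,c in((0,(0,255,255)),(.05,(255,255,0))): ln([(-.129,-.04,h),(.129,-.04,h),(.129,.04,h),(-.129,.04,h),(-.129,-.04,h)],c)
    t=np.radians(20)
    for i in range(1,6):
        R=np.array([[np.sin(t),0,-np.cos(t)],[0,1,0],[np.cos(t),0,np.sin(t)]])
        B=np.array([(sx*.05,sy*.03,sz*.005) for sz in(-1,1) for sx,sy in((1,-1),(1,1),(-1,1),(-1,-1),(1,-1))])@R.T+[(i-3)*.042,0,.06]
        if i in(3,5): ln(B,(0,0,255))
        else: ln(B[2:4]*1,(255,0,0))
    cv2.imwrite("pics/"+name,im)
draw(f,(115,150,227,215),7,sys.argv[4]+"t.png"); draw(g,(355,145,475,235),6,sys.argv[4]+"s.png")
E
python3 - <<'E'
from h import *
g=grab_frame("scene");f=grab_frame("top")
print(unproj(g,[(464.2,167.5),(390.8,216.7)],.05),unproj(g,[(389.2,232.5),(364.2,211.7)],0.0))
print(unproj(f,[(115+55/7,155+310/7),(115+700/7,155+275/7),(115+60/7,155+135/7),(115+690/7,155+97/7)],.05))
E
python3 rk.py .57 .275 -1.57 r1
```

```text
[[0.5839647  0.4050997  0.05      ]
 [0.60271055 0.14676549 0.05      ]] [[0.60671854 0.15056869 0.        ]
 [0.52766132 0.14760571 0.        ]]
[[0.50734314 0.39927858 0.05      ]
 [0.52902221 0.14350114 0.05      ]
 [0.57965973 0.40456219 0.05      ]
 [0.60295012 0.15188775 0.05      ]]
```

View pics/r1t.png

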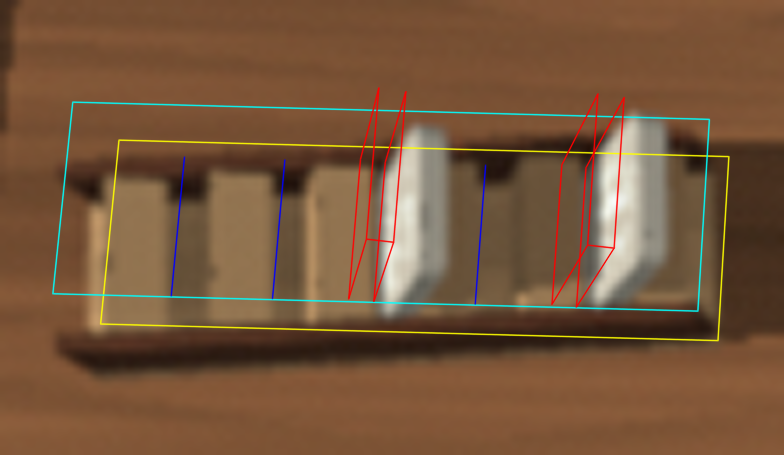

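View pics/r1s.png

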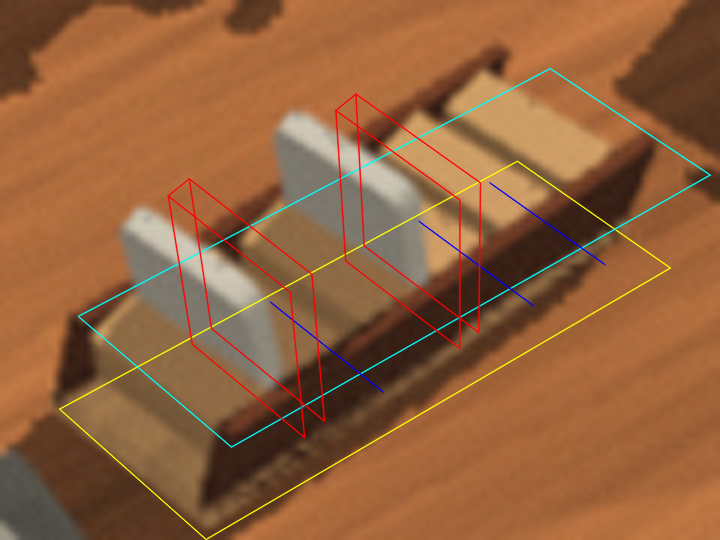

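```bash
python3 rk.py .556 .2765 -1.4975 r2
```

```text
(no output)
```

View pics/r2t.png

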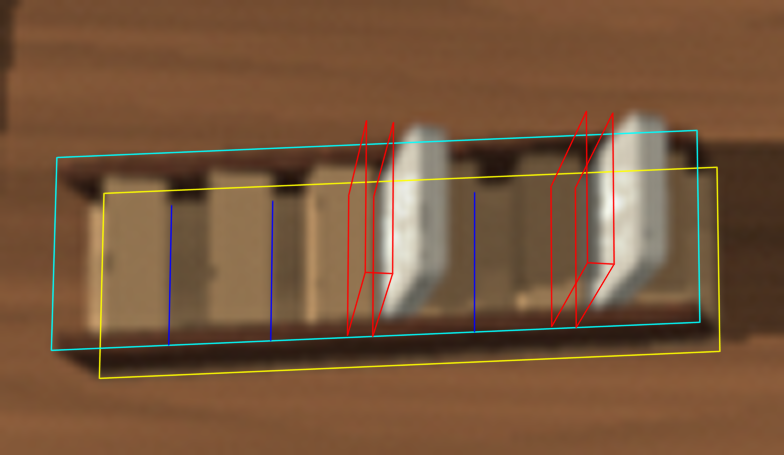

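View pics/r2s.png

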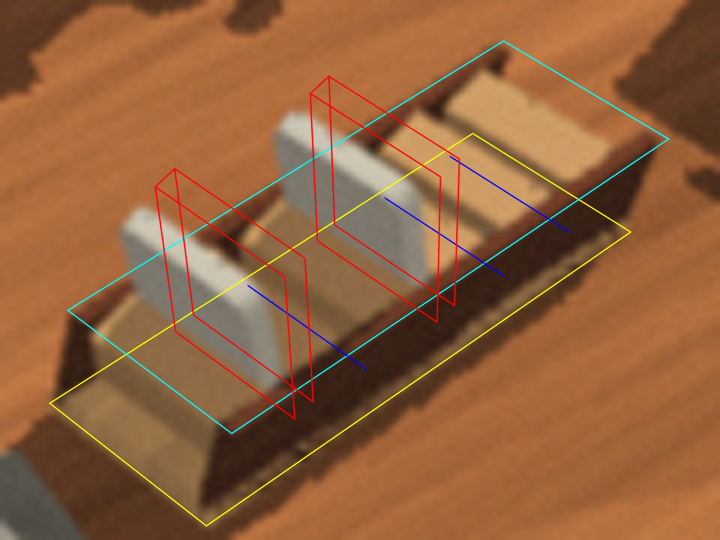

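```bash
sed -i 's/\[(i-3)\*.042,0,.06\]/[(i-3)*.042+float(sys.argv[5]),0,.06]/' rk.py; python3 rk.py .556 .2765 -1.4975 r3 .017
```

```text
(no output)
```

View pics/r3t.png

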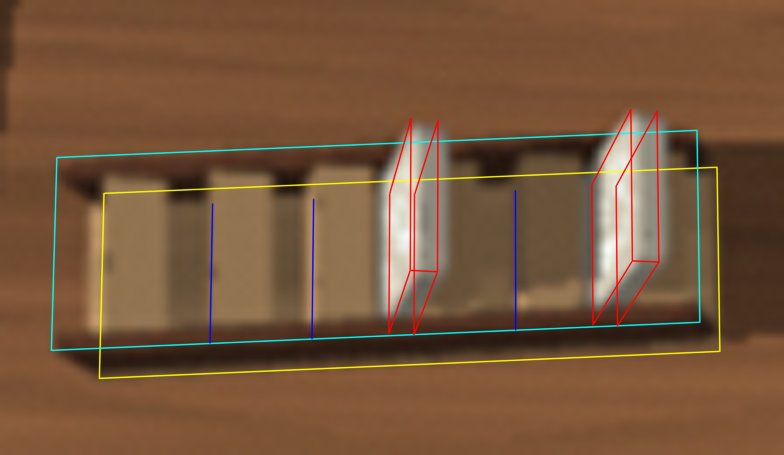

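View pics/r3s.png

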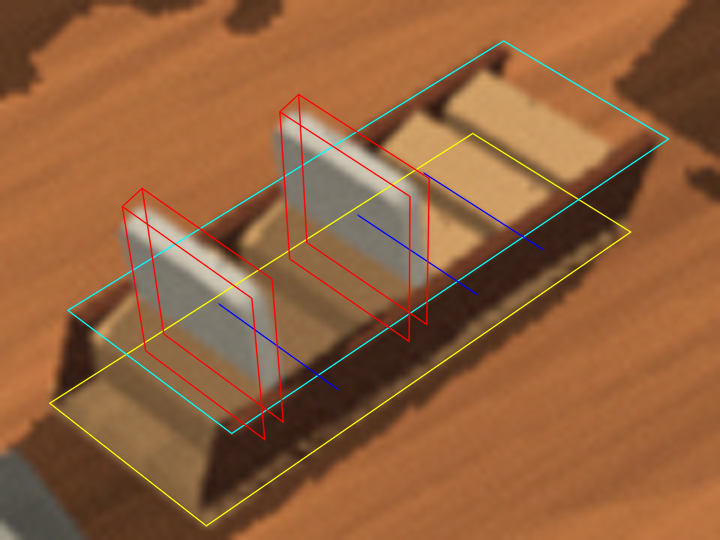

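```bash
cat > rb.py <<'E'
from h import *
F=[grab_frame("top"),grab_frame("scene")]
X,Y,A=.556,.2765,-1.4975
for i in(3,5):
    def mk(p,vis,cam):
        xr,yr,t,ya=p[:4]
        V=BOARD.copy(); V[:,0]=np.maximum(V[:,0],.05-vis)
        R=np.array([[np.sin(t),0,-np.cos(t)],[0,1,0],[np.cos(t),0,np.sin(t)]])
        return [(V@R.T@Rz(A+ya).T)+[X,Y,0]+Rz(A)@[xr,yr,.06]]
    p0=[(i-3)*.042+.017,0,np.radians(20),0,.055,.055]
    wins=[];ms=[]
    for k,f in enumerate(F):
        uv=proj(f,mk(p0,p0[4+k],k)[0]); a=np.floor(uv.min(0)-6).astype(int);b=np.ceil(uv.max(0)+6).astype(int); w=(*a,*b)
        l=cv2.connectedComponents(mask(f))[1][w[1]:w[3],w[0]:w[2]]; s=sil(f,mk(p0,.05,k),w)
        j=np.bincount(l[(s>.5)&(l>0)]).argmax(); wins.append(w);ms.append((l==j)*1.)
    c=lambda p:sum(np.abs(sil(f,mk(p,p[4+k],k),w)-m).sum()/m.sum() for k,(f,w,m) in enumerate(zip(F,wins,ms)))
    best=None
    for rep in range(4):
        q=np.array(p0 if best is None else best.x); st=np.array([.005,.004,.06,.05,.01,.01])*(-.8)**rep
        r=minimize(c,q,method="Nelder-Mead",options=dict(initial_simplex=np.vstack([q]+[q+np.eye(6)[n]*st[n] for n in range(6)]),maxiter=400,xatol=1e-4,fatol=1e-4))
        if best is None or r.fun<best.fun: best=r
    p=best.x; print(i,p.round(4),np.degrees(p[2:4]).round(1),best.fun.round(3),(np.array([X,Y,0])+Rz(A)@[p[0],p[1],.06]).round(4))
E
python3 rb.py
```

```text
3 [ 0.0141 -0.0009  0.4994  0.0393  0.083   0.0704] [28.6  2.3] 0.192 [0.5561 0.2624 0.06  ]
5 [0.1006 0.0014 0.4609 0.0137 0.0931 0.0649] [26.4  0.8] 0.145 [0.5648 0.1763 0.06  ]
```

```bash
cat > plan.py <<'E'
from h import *
from scipy.spatial.transform import Rotation as Ro
RX,RY,RA=.556,.2765,-1.491
OFF=.0165
def cur():
    s=monitor.get_state(); return s, np.array(s["eef_pos"]), Ro.from_euler("xyz",s["ee_rot"]).as_matrix()
def pick(p,ell,phi,Lang,dz=0,low=.0015):
    phi=np.radians(phi); L=np.array([np.cos(Lang),np.sin(Lang),0]); z=np.array([0,0,1.])
    b=np.cos(phi)*z+np.sin(phi)*L; zt=-b; xt=np.cross(L,z); 
    if xt[0]>0: xt=-xt
    R=np.c_[xt,np.cross(zt,xt),zt]
    P=np.array([p[0],p[1],0])+L*(ell+.025*np.sin(phi)-.0095*np.cos(phi)+.001); P[2]=low+.025*np.cos(phi)+.0095*np.sin(phi)+dz
    return P,R
def boardT(p,Lang,z=.005):
    L=np.array([np.cos(Lang),np.sin(Lang),0]); n=np.array([0,0,1.])
    return np.array([p[0],p[1],z]),np.c_[L,np.cross(n,L),n]
def slot(i,lift=0,lean=20,dx=0,dy=0):
    t=np.radians(lean); u=np.array([np.sin(t),0,np.cos(t)]); n=np.array([-np.cos(t),0,np.sin(t)])
    R=Rz(RA)@np.c_[u,np.cross(n,u),n]; P=np.array([RX,RY,0])+Rz(RA)@(np.array([(i-3)*.042+OFF+dx,dy,.06])+u*lift); return P,R
def delta(P,R,show=True):
    s,p,r=cur(); d=P-p; w=Ro.from_matrix(R@r.T).as_rotvec()
    k=max(np.degrees(np.linalg.norm(w))/10,np.linalg.norm(d)/.055)
    print("to",P.round(4),"shift",d.round(4),"turn",w.round(4),"minrows",k.round(1),"per",int(np.ceil(k)) and (d/np.ceil(k)).round(4),(w/np.ceil(k)).round(4))
E
python3 - <<'E'
from plan import *
P,R=pick((.5738,-.1142),.03,35,np.radians(79.3-180),dz=.1); delta(P,R)
P,R=pick((.5738,-.1142),.03,35,np.radians(79.3-180)); print(P)
E
```

```text
to [ 0.5668 -0.1511  0.1274] shift [ 0.3572 -0.7927 -0.0962] turn [ 0.5729  0.3388 -1.3934] minrows 15.9 per [ 0.0223 -0.0495 -0.006 ] [ 0.0358  0.0212 -0.0871]
[ 0.56682683 -0.15110445  0.02742778]
```

```bash
python3 -m jog '[[[0.02,-0.044,-0.003,0.032,0.019,-0.077,1],[0.02,-0.044,-0.003,0.032,0.019,-0.077,1],[0.02,-0.044,-0.003,0.032,0.019,-0.077,1],[0.02,-0.044,-0.003,0.032,0.019,-0.077,1],[0.02,-0.044,-0.003,0.032,0.019,-0.077,1],[0.02,-0.044,-0.003,0.032,0.019,-0.077,1],[0.02,-0.044,-0.003,0.032,0.019,-0.077,1],[0.02,-0.044,-0.003,0.032,0.019,-0.077,1],[0.02,-0.044,-0.003,0.032,0.019,-0.077,1],[0.02,-0.044,-0.003,0.032,0.019,-0.077,1],[0.02,-0.044,-0.003,0.032,0.019,-0.077,1],[0.02,-0.044,-0.003,0.032,0.019,-0.077,1],[0.02,-0.044,-0.003,0.032,0.019,-0.077,1],[0.02,-0.044,-0.003,0.032,0.019,-0.077,1],[0.02,-0.044,-0.003,0.032,0.019,-0.077,1],[0.02,-0.044,-0.003,0.032,0.019,-0.077,1],[0.02,-0.044,-0.003,0.032,0.019,-0.077,1],[0.017,-0.044,-0.003,0.032,0.019,-0.077,1]]]' 40
python3 - <<'E'
from plan import *
P,R=pick((.5738,-.1142),.03,35,np.radians(79.3-180),dz=.1); delta(P,R); print(cur()[0]["q"])
f=grab_frame("top");cv2.imwrite("pics/a1.png",f["pixels"][...,::-1])
E
```

```text
t: 3.25
eef_pos: [0.5673, -0.1521, 0.1694]
ee_rot: [2.525, 0.0, 2.959]
force: [-0.2, 0.8, 1.1]
width: 0.0877
to [ 0.5668 -0.1511  0.1274] shift [-0.0005  0.001  -0.042 ] turn [-0.0052  0.0014 -0.004 ] minrows 0.8 per [-0.0005  0.001  -0.042 ] [-0.0052  0.0014 -0.004 ]
[-0.36490537  0.39803741  0.02384919 -0.61910071 -1.36821793  0.3643596 ]
```

View pics/a1.png

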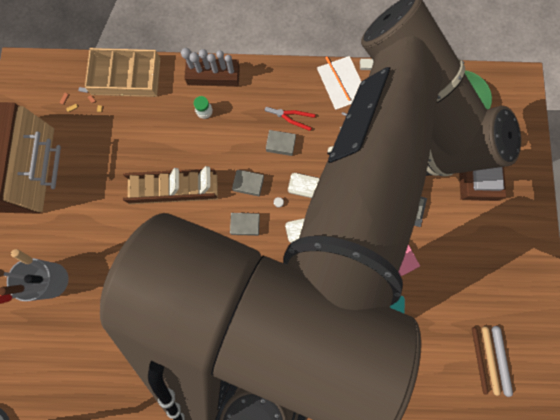

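```bash
python3 -m jog '[[[0,0.001,-0.04,-0.005,0.001,-0.004,1],[0,0,-0.04,0,0,0,1],[0,0,-0.036,0,0,0,1],[0,0,-0.018,0,0,0,1],[0,0,-0.008,0,0,0,1],[0,0,0,0,0,0,1]]]' 40
python3 - <<'E'
from plan import *
P,R=pick((.5738,-.1142),.03,35,np.radians(79.3-180),dz=0); delta(P,R)
f=grab_frame("scene");crop(f,"a2.png",180,150,400,315,3.6)
E
```

```text
t: 4.05
eef_pos: [0.567, -0.1496, 0.0281]
ee_rot: [2.532, 0.001, 2.958]
force: [0.6, -0.8, -0.4]
width: 0.0875
to [ 0.5668 -0.1511  0.0274] shift [-0.0002 -0.0015 -0.0007] turn [ 0.0011  0.0013 -0.0028] minrows 0.0 per [-0.0002 -0.0015 -0.0007] [ 0.0011  0.0013 -0.0028]
```

View pics/a2.png

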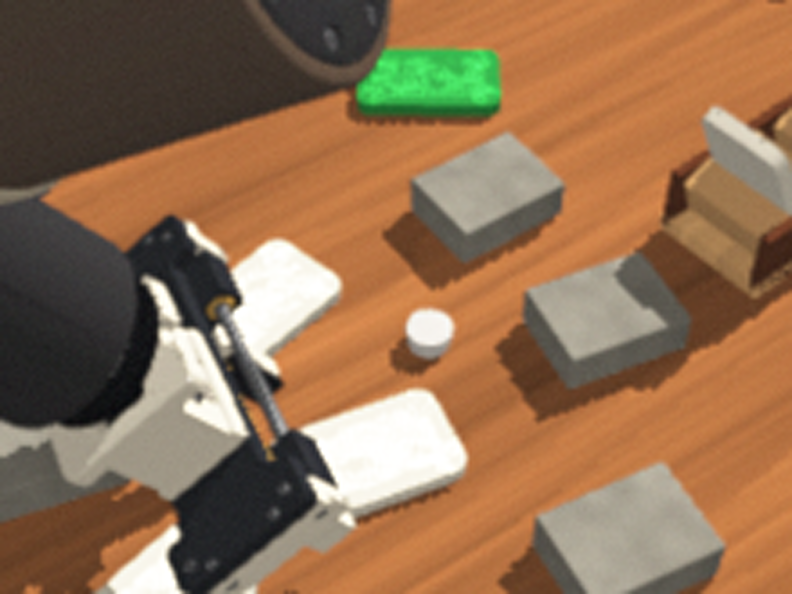

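```bash
python3 -m jog '[[[0,-0.001,-0.0005,0,0,0,0.6],[0,0,0,0,0,0,0.5],[0,0,0,0,0,0,0.5],[0,0,0,0,0,0,0.5],[0,0,0,0,0,0,0.5],[0,0,0,0,0,0,0.5]]]' 40
python3 -m jog '[[[0,0,0.015,0,0,0,0.5],[0,0,0.04,0,0,0,0.5],[0,0,0.04,0,0,0,0.5],[0,0,0.04,0,0,0,0.5],[0,0,0,0,0,0,0.5]]]'
python3 - <<'E'
from plan import *
f=grab_frame("scene");cv2.imwrite("pics/a3.png",f["pixels"][...,::-1])
E
```

```text
t: 4.85
eef_pos: [0.5667, -0.1504, 0.0271]
ee_rot: [2.531, 0.001, 2.957]
force: [-0.0, -0.8, 0.9]
width: 0.0441
t: 5.48
eef_pos: [0.5684, -0.1514, 0.1672]
ee_rot: [2.534, 0.009, 2.958]
force: [-0.8, -0.0, -0.1]
width: 0.044
```

View pics/a3.png

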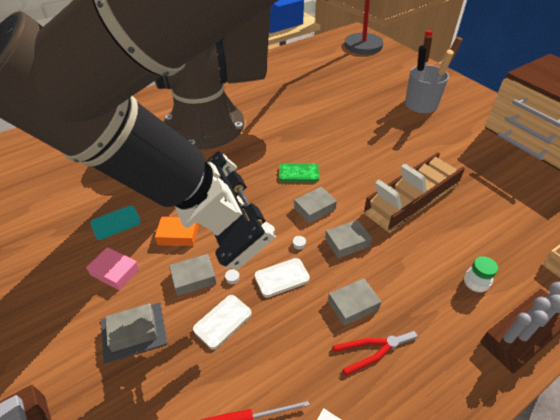

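Run:
```python
from plan import *
g=grab_frame("scene")
print(fit([g],flat(BOARD,.005),(.5738,-.1142,1.384),(.006,.006,.1)))
crop(g,"a4.png",190,150,330,300,4)
```

```text
(array([ 0.57358822, -0.1145332 ,  1.37899355]), np.float64(0.03490387991573034))
```

View pics/a4.png

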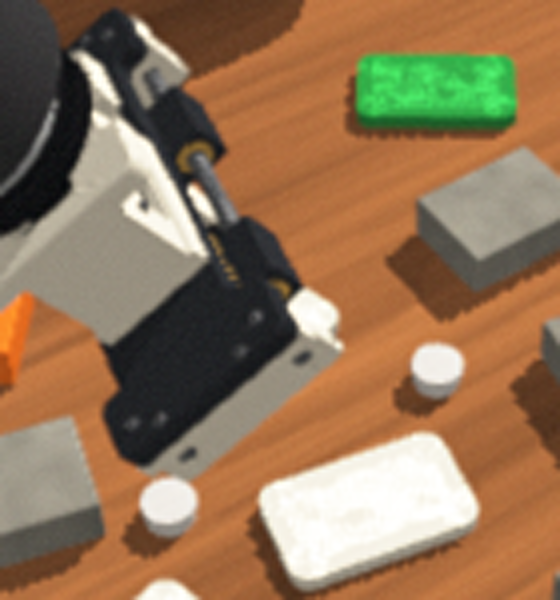

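Run:
```python
from plan import *
g=grab_frame("scene"); s,p,r=cur()
for n,o in(("tcp",(0,0,0)),("tip",(0,0,.025)),("tipx+",(.022,0,.025)),("tipx-",(-.022,0,.025)),("palm",(0,0,-.04))):
    q=p+r@np.array(o); uv=proj(g,q)[0]; print(n,q.round(3),uv.round(1),((uv-[190,150])*4).round())
print(r.round(3))
```

```text
tcp [ 0.566 -0.15   0.162] [261.5 230.3] [286. 321.]
tip [ 0.569 -0.136  0.142] [269.5 235.6] [318. 342.]
tipx+ [ 0.547 -0.132  0.142] [264.9 227. ] [300. 308.]
tipx- [ 0.591 -0.14   0.142] [274.4 244.4] [337. 378.]
palm [ 0.562 -0.173  0.195] [247.8 221.4] [231. 286.]
[[-0.983  0.149  0.106]
 [ 0.183  0.806  0.563]
 [-0.001  0.573 -0.819]]
```

Run:
```python
from plan import *
g=grab_frame("scene"); crop(g,"a5.png",205,150,285,225+25,8)
f=grab_frame("top"); s,p,r=cur(); print(proj(f,[p,p+r@[0,0,.025]])); crop(f,"a6.png",270,110,380,210,6)
```

```text
[[324.26414766 172.5061462 ]
 [317.98337737 173.76031598]]
```

View pics/a5.png

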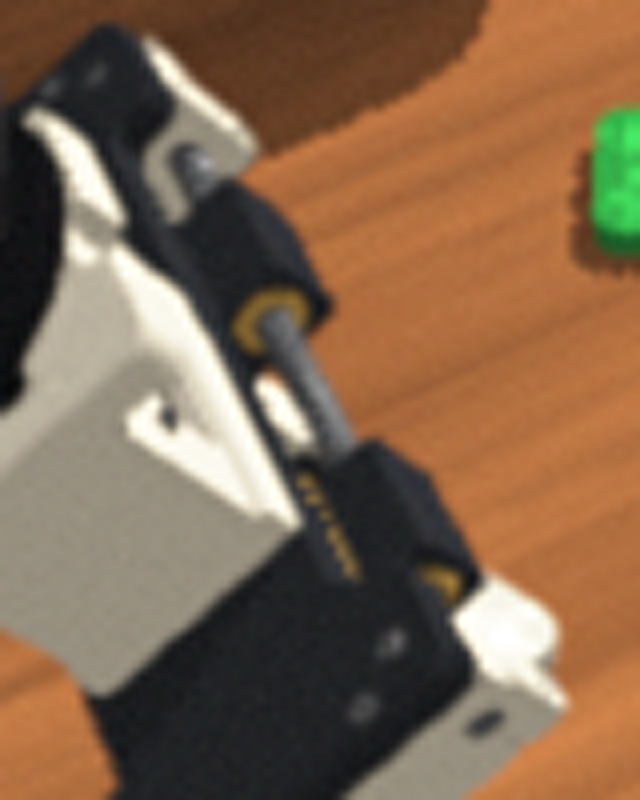

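View pics/a6.png

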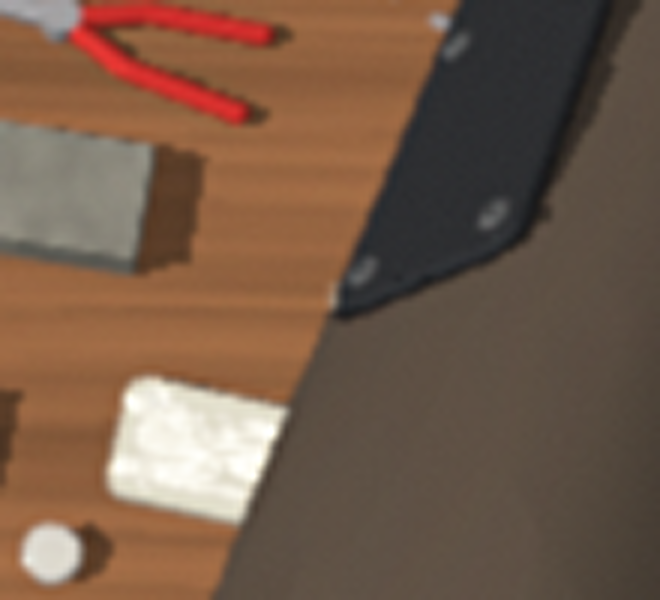

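```bash
python3 -m jog '[[[0,0,0,0,0,0,1],[0,0,0,0,0,0,1],[0,0,-0.04,0,0,0,1],[0,0,-0.04,0,0,0,1],[0,0,-0.035,0,0,0,1],[0,0,-0.015,0,0,0,1],[0,0,-0.007,0,0,0,1],[0,0,-0.002,0,0,0,1],[0,0,0,0,0,0,1]]]' 40
python3 -m jog '[[[0,0,-0.001,0,0,0,1],[0,0,-0.001,0,0,0,1]]]' 40
```

```text
t: 6.85
eef_pos: [0.5673, -0.1507, 0.0242]
ee_rot: [2.532, 0.003, 2.958]
force: [-0.6, -0.1, 0.8]
width: 0.0879
t: 7.1
eef_pos: [0.5669, -0.1505, 0.0218]
ee_rot: [2.532, 0.002, 2.957]
force: [-0.7, 0.2, 0.4]
width: 0.0877
```

```bash
python3 -m jog '[[[0,0,0,0,0,0,0.6],[0,0,0,0,0,0,0.5],[0,0,0,0,0,0,0.5],[0,0,0,0,0,0,0.5],[0,0,0,0,0,0,0.5],[0,0,0,0,0,0,0.5]]]' 40
```

```text
t: 7.85
eef_pos: [0.5667, -0.1504, 0.0212]
ee_rot: [2.531, 0.001, 2.957]
force: [-0.2, 0.3, -0.0]
width: 0.044
```

Run:
```python
from plan import *
g=grab_frame("scene"); crop(g,"a7.png",205,190,325,310,6)
s,p,r=cur()
print(((proj(g,[p,p+r@[0,0,.025],p+r@[.022,0,.025],p+r@[-.022,0,.025]])-[205,190])*6).round())
print(fit([g],flat(BOARD,.005),(.5738,-.1142,1.384),(.006,.006,.1)))
```

```text
[[356. 528.]
 [398. 549.]
 [373. 499.]
 [423. 601.]]
(array([ 0.57395468, -0.1139131 ,  1.38544451]), np.float64(0.3576064222440945))
```

View pics/a7.png

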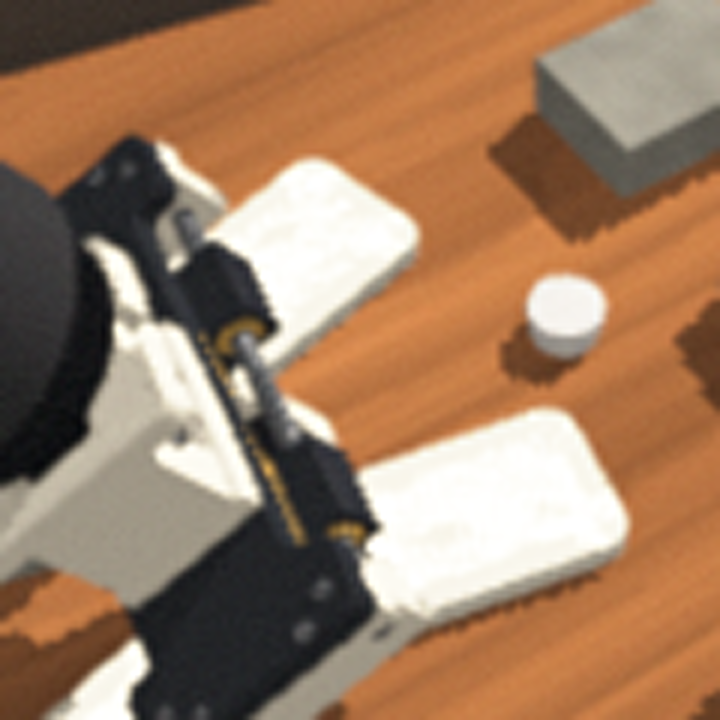

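Run:
```python
from plan import *
g=grab_frame("scene")
s,p,r=cur()
im=cv2.cvtColor(g["pixels"],cv2.COLOR_RGB2BGR)[190:310,205:325]; im=cv2.resize(im,None,fx=6,fy=6,interpolation=cv2.INTER_CUBIC)
def seg(a,b,c):
    uv=((proj(g,[p+r@np.array(a),p+r@np.array(b)])-[205,190]+.5)*6).astype(int); cv2.line(im,tuple(map(int,uv[0])),tuple(map(int,uv[1])),c,2)
for y in(-.039,.039):
    seg((-.0965,y,-.041),(.0965,y,-.041),(0,0,255))
for x in(-.0965,.0965): seg((x,-.039,-.041),(x,.039,-.041),(0,0,255))
for x in(-.022,.022):
    seg((x,0,-.041),(x,0,.025),(0,255,0)); seg((x,-.0095,.025),(x,.0095,.025),(0,255,0));seg((x,-.0095,-.01),(x,-.0095,.025),(0,255,0));seg((x,.0095,-.01),(x,.0095,.025),(0,255,0))
cv2.imwrite("pics/a8.png",im)
```

```text
(no output)
```

View pics/a8.png

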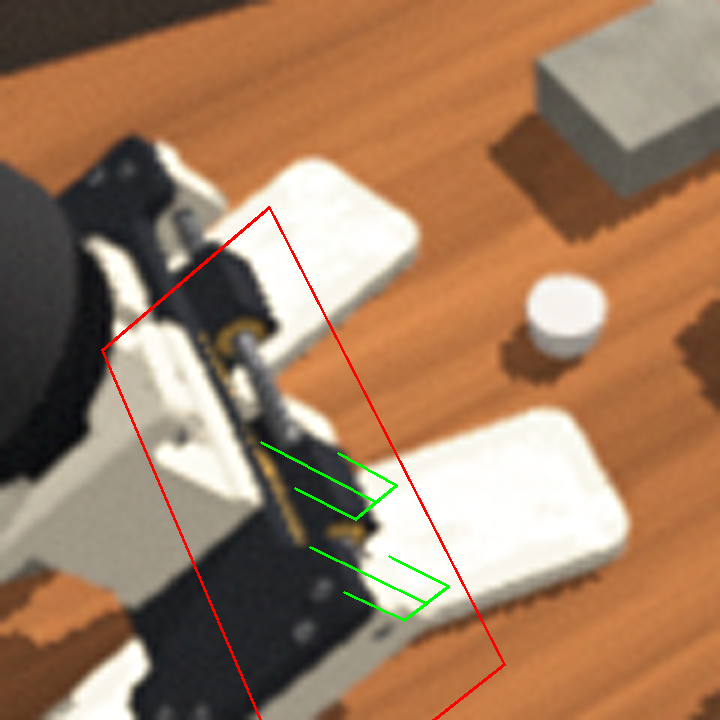

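```bash
python3 -m jog '[[[0,0,0.01,0,0,0,1],[0,0,0.01,0,0,0,1],[0,0,0,0,0,0,1],[0,0,0,0,0,0,1]]]' 40
python3 - <<'E'
from plan import *
g=grab_frame("scene"); crop(g,"a9.png",205,190,325,310,6)
E
```

```text
t: 8.45
eef_pos: [0.5667, -0.1504, 0.0414]
ee_rot: [2.531, 0.001, 2.957]
force: [-0.2, -0.4, -0.2]
width: 0.0788
```

View pics/a9.png

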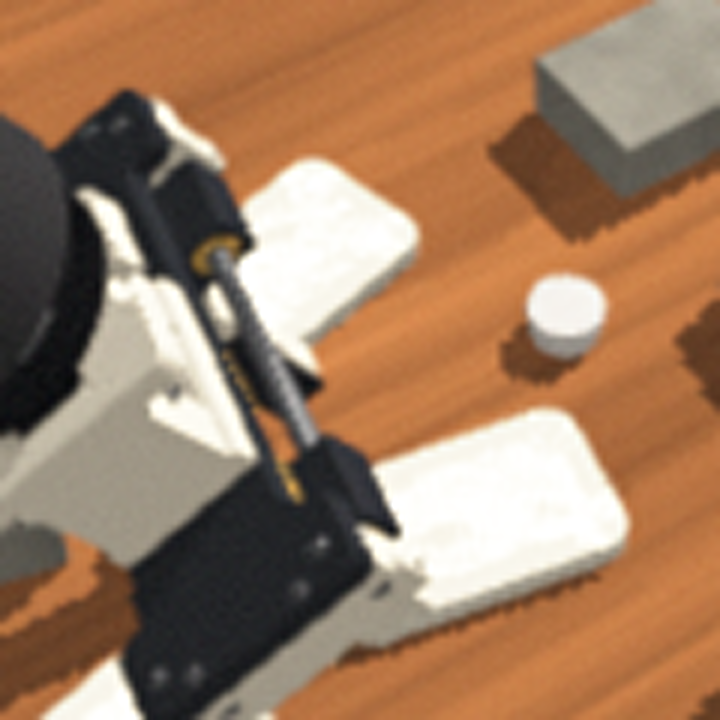

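Run:
```python
from plan import *
g=grab_frame("scene")
s,p,r=cur(); w=s["width"]/2; print(w,p)
for sx in(1,-1):
  for y in(-.0095,0,.0095):
    print(sx,y,((proj(g,[p+r@[sx*w,y,z] for z in(.025,.006,0,-.03,-.06)])-[205,190]+.5)*6).round().tolist())
```

```text
0.04233967347000115 [ 0.56646197 -0.15031589  0.04096423]
1 -0.0095 [[331.0, 439.0], [299.0, 422.0], [288.0, 416.0], [234.0, 387.0], [177.0, 356.0]]
1 0 [[352.0, 422.0], [320.0, 404.0], [309.0, 399.0], [256.0, 369.0], [199.0, 337.0]]
1 0.0095 [[373.0, 405.0], [341.0, 387.0], [330.0, 381.0], [277.0, 351.0], [221.0, 318.0]]
-1 -0.0095 [[428.0, 636.0], [395.0, 621.0], [385.0, 616.0], [330.0, 590.0], [271.0, 563.0]]
-1 0 [[450.0, 618.0], [418.0, 603.0], [407.0, 597.0], [353.0, 571.0], [295.0, 544.0]]
-1 0.0095 [[473.0, 600.0], [441.0, 584.0], [430.0, 579.0], [376.0, 552.0], [319.0, 524.0]]
```

```bash
python3 -m jog '[[[0.0025,0.014,-0.01,0,0,0,1],[0,0,-0.01,0,0,0,1],[0,0,-0.006,0,0,0,1],[0,0,-0.002,0,0,0,1],[0,0,0,0,0,0,1]]]' 40
python3 - <<'E'
from plan import *
g=grab_frame("scene"); crop(g,"a10.png",205,190,325,310,6); print(cur()[0]["eef_pos"],cur()[0]["force"],cur()[0]["joint_efforts"])
E
```

```text
t: 9.18
eef_pos: [0.5691, -0.1366, 0.0129]
ee_rot: [2.531, 0.001, 2.957]
force: [-0.2, -0.1, -0.5]
width: 0.088
[ 0.56919239 -0.13662608  0.01317743] [ 0.32057158 -0.8243398  -0.8513419 ] [ 4.60219744e-02 -6.55248499e+01  2.13351470e+01  3.05169471e+00
 -9.02395360e-01  3.06035893e-02]
```

View pics/a10.png

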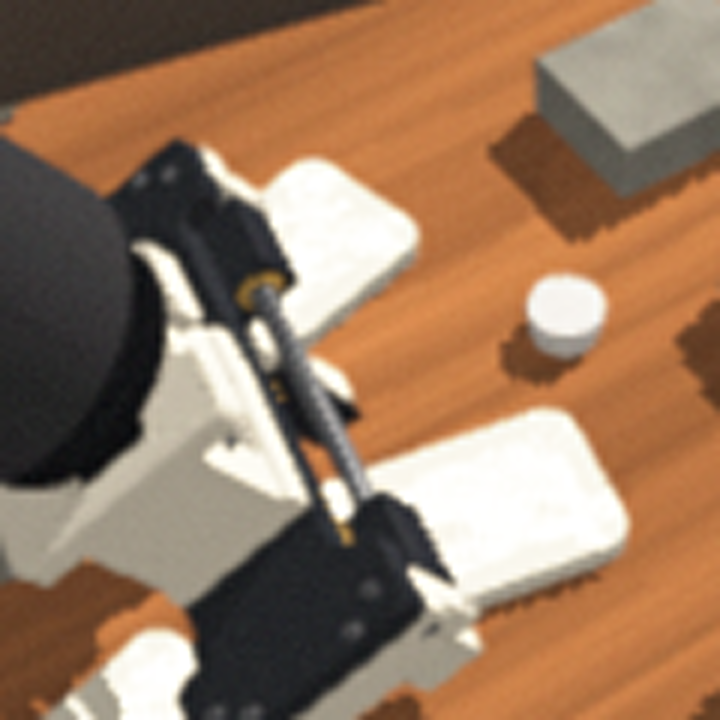

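```bash
python3 -m jog '[[[0,0,-0.002,0,0,0,1],[0,0,-0.002,0,0,0,1],[0,0,0,0,0,0,1]]]' 40;python3 -m jog '[[[0,0,-0.002,0,0,0,1],[0,0,0,0,0,0,1]]]' 40
python3 -m jog '[[[0,0,-0.0015,0,0,0,1],[0,0,0,0,0,0,1]]]' 40
```

```text
t: 9.6
eef_pos: [0.5691, -0.1364, 0.0091]
ee_rot: [2.531, 0.001, 2.957]
force: [-1.3, -0.9, 0.0]
width: 0.0876
t: 9.85
eef_pos: [0.569, -0.1363, 0.007]
ee_rot: [2.531, 0.001, 2.957]
force: [0.1, 0.0, 0.4]
width: 0.0874
t: 10.1
eef_pos: [0.5691, -0.1364, 0.0055]
ee_rot: [2.531, 0.001, 2.957]
force: [0.5, 1.1, -0.2]
width: 0.0874
```

Try closing here; pads should overlap the board edge if the tips are near the TCP.

```bash
python3 -m jog '[[[0,0,0,0,0,0,0.6],[0,0,0,0,0,0,0.6],[0,0,0,0,0,0,0.6],[0,0,0,0,0,0,0.6],[0,0,0,0,0,0,0.6]]]' 30
python3 - <<'E'
from plan import *
g=grab_frame("scene"); crop(g,"a11.png",205,190,325,310,6)
E
```

```text
t: 10.72
eef_pos: [0.5691, -0.1364, 0.0057]
ee_rot: [2.531, 0.001, 2.957]
force: [0.1, 0.0, 0.7]
width: 0.059
```

View pics/a11.png

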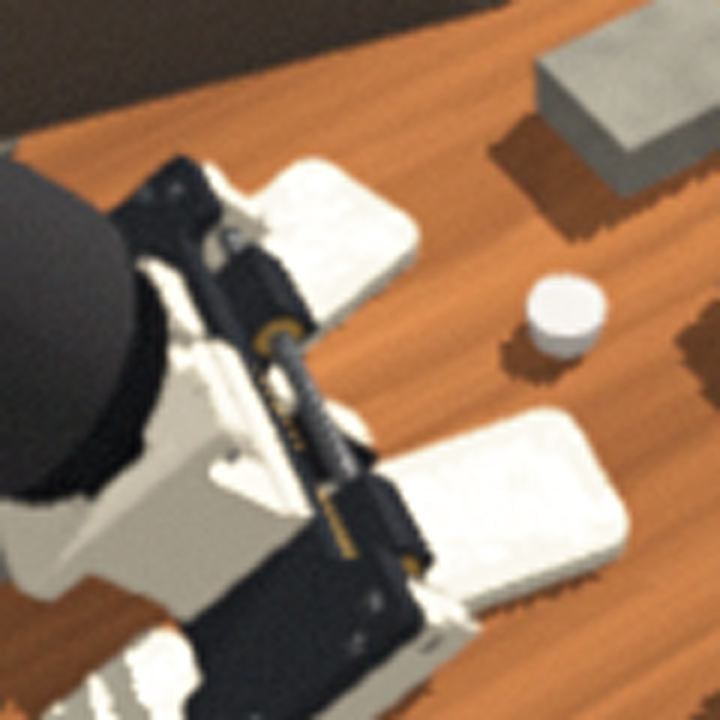

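```bash
python3 -m jog '[[[0,0,0,0,0,0,0.8],[0,0,0,0,0,0,0.8],[0,0,-0.0015,0,0,0,0.8],[0,0,0,0,0,0,0.8]]]' 30;python3 -m jog '[[[0,0,-0.0015,0,0,0,0.8],[0,0,0,0,0,0,0.8]]]';python3 -m jog '[[[0,0,-0.0015,0,0,0,0.8],[0,0,0,0,0,0,0.8]]]'
```

```text
t: 11.28
eef_pos: [0.569, -0.1364, 0.004]
ee_rot: [2.531, 0.001, 2.957]
force: [-0.2, 0.0, -0.2]
width: 0.07
t: 11.52
eef_pos: [0.5692, -0.1364, 0.0029]
ee_rot: [2.531, 0.001, 2.958]
force: [0.8, -0.1, 3.7]
width: 0.0704
t: 11.78
eef_pos: [0.5693, -0.1364, 0.0024]
ee_rot: [2.531, 0.002, 2.958]
force: [-0.6, -0.3, 9.7]
width: 0.0697
```

```bash
python3 -m jog '[[[0,0,0.002,0,0,0,0.7],[0,0,0,0,0,0,0.6],[0,0,0,0,0,0,0.6],[0,0,0,0,0,0,0.6],[0,0,0,0,0,0,0.6]]]' 40
python3 - <<'E'
from plan import *
s,p,r=cur(); print(p,s["ee_rot"],s["width"],s["force"])
g=grab_frame("scene"); m=mask(g);
E
python3 -m jog '[[[0,0,0.01,0,0,0,0.6],[0,0,0.03,0,0,0,0.6],[0,0,0.04,0,0,0,0.6],[0,0,0.04,0,0,0,0.6],[0,0,0.04,0,0,0,0.6],[0,0,0,0,0,0,0.6]]]'
python3 - <<'E'
from plan import *
g=grab_frame("scene"); cv2.imwrite("pics/a12.png",g["pixels"][...,::-1])
E
```

```text
t: 12.4
eef_pos: [0.5693, -0.1365, 0.0033]
ee_rot: [2.531, 0.001, 2.958]
force: [-0.5, -0.3, 5.5]
width: 0.0592
[ 0.56926002 -0.13649323  0.0033464 ] [2.53138255e+00 1.21264861e-03 2.95758229e+00] 0.059187298156230535 [-0.49548967 -0.25370588  5.50678036]
t: 13.2
eef_pos: [0.5707, -0.1372, 0.1671]
ee_rot: [2.533, 0.008, 2.958]
force: [-0.2, -0.8, -0.8]
width: 0.0587
```

View pics/a12.png

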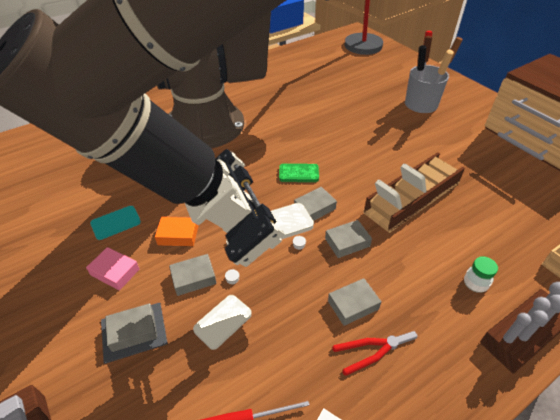

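```bash
cat >> plan.py <<'E'
def hold(gp,grpy,bxy,Lang):
    """tool->board transform from grip pose; board centred on the jaws, width axis along jaws"""
    R=Ro.from_euler("xyz",grpy).as_matrix(); p=np.array(gp)
    xt=R[:,0].copy(); xt[2]=0; xt/=np.linalg.norm(xt)
    L=np.array([-xt[1],xt[0],0]); 
    if L@[np.cos(Lang),np.sin(Lang),0]<0: L=-L
    Bp=np.array([bxy[0],bxy[1],.005]); d=Bp-p; print("jaw offset",(d@xt).round(4),"along L",(d@L).round(4)); Bp=Bp-xt*(d@xt)
    z=np.array([0,0,1.]); BR=np.c_[L,np.cross(z,L),z]
    return R.T@(Bp-p), R.T@BR
def tcpfor(BP,BR,H):
    h,hr=H; R=BR@hr.T; return BP-R@h, R
E
cat > b1.py <<'E'
from plan import *
import sys
H=hold((.5693,-.1365,.0033),(2.5314,.0012,2.9576),(.5738,-.1142),np.radians(-100.7))
for lift in map(float,sys.argv[1:]):
    BP,BR=slot(4,lift); P,R=tcpfor(BP,BR,H); print(BP.round(4)); delta(P,R)
E
python3 b1.py .075 0
```

```text
jaw offset -0.0003 along L -0.0227
[0.5627 0.1926 0.1305]
to [0.5635 0.1833 0.1513] shift [-0.0063  0.3198 -0.0137] turn [-1.2224  0.0666  0.2283] minrows 7.1 per [-0.0008  0.04   -0.0017] [-0.1528  0.0083  0.0285]
[0.5607 0.2182 0.06  ]
to [0.5614 0.2088 0.0808] shift [-0.0083  0.3454 -0.0842] turn [-1.2224  0.0666  0.2283] minrows 7.1 per [-0.001   0.0432 -0.0105] [-0.1528  0.0083  0.0285]
```

```bash
python3 -m jog '[[[0,0,0.03,-0.06,0.003,0.012,0.6],[0,0.01,0.02,-0.087,0.005,0.016,0.6],[0,0.024,0,-0.087,0.005,0.016,0.6],[0,0.024,0,-0.087,0.005,0.016,0.6],[0,0.024,0,-0.087,0.005,0.016,0.6],[0,0.024,0,-0.087,0.005,0.016,0.6],[0,0.024,0,-0.087,0.005,0.016,0.6],[-0.001,0.024,0,-0.087,0.005,0.016,0.6],[-0.001,0.024,0,-0.087,0.005,0.016,0.6],[-0.001,0.024,0,-0.087,0.005,0.016,0.6],[-0.001,0.024,0,-0.087,0.005,0.016,0.6],[-0.001,0.024,0,-0.087,0.005,0.016,0.6],[-0.001,0.024,0,-0.087,0.005,0.016,0.6],[-0.001,0.024,0,-0.087,0.005,0.016,0.6],[0,0.022,0,-0.03,0.002,0.005,0.6],[0,0,0,0,0,0,0.6]]]'
python3 b1.py .075
python3 - <<'E'
from plan import *
g=grab_frame("scene"); cv2.imwrite("pics/a13.png",g["pixels"][...,::-1]); f=grab_frame("top"); cv2.imwrite("pics/a13t.png",f["pixels"][...,::-1])
print(cur()[0]["q"])
E
```

```text
t: 15.25
eef_pos: [0.5619, 0.1853, 0.2115]
ee_rot: [-2.531, -0.005, -3.067]
force: [0.6, -0.5, -0.5]
width: 0.059
jaw offset -0.0003 along L -0.0227
[0.5627 0.1926 0.1305]
to [0.5635 0.1833 0.1513] shift [ 0.0015 -0.002  -0.0602] turn [-0.0003 -0.0051  0.006 ] minrows 1.1 per [ 0.0008 -0.001  -0.0301] [-0.0002 -0.0025  0.003 ]
[ 0.89554192  0.41495387 -0.24445288  0.40371711 -1.40080014 -0.99118061]
```

View pics/a13.png

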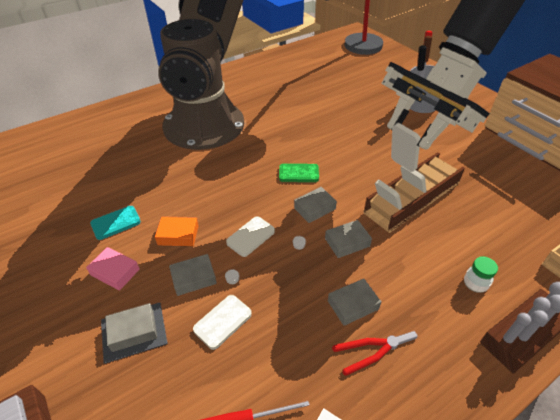

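View pics/a13t.png

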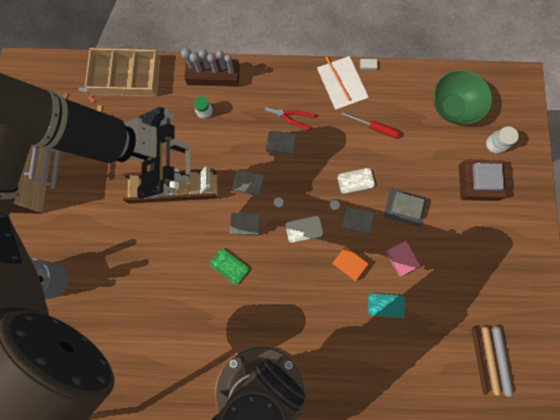

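```bash
cat > ov.py <<'E'
from plan import *
def overlay(H,name,win,s=6,cam="scene",slotn=None):
    g=grab_frame(cam); st,p,r=cur(); R=r@H[1]; P=p+r@H[0]
    u0,v0,u1,v1=win; im=cv2.resize(cv2.cvtColor(g["pixels"],cv2.COLOR_RGB2BGR)[v0:v1,u0:u1],None,fx=s,fy=s,interpolation=cv2.INTER_CUBIC)
    def pl(V,c):
        uv=((proj(g,V)-[u0,v0]+.5)*s).round().astype(np.int32); n=len(uv)//2
        for k in(0,1): cv2.polylines(im,[uv[k*n:(k+1)*n]],True,c,1)
    pl(BOARD@R.T+P,(0,255,0))
    if slotn:
        P2,R2=slot(slotn); pl(BOARD@R2.T+P2,(0,0,255))
    cv2.imwrite("pics/"+name,im); print("board at",P.round(4),"L",R[:,0].round(3))
E
cat > c.py <<'E'
from ov import *
H=hold((.5693,-.1365,.0033),(2.5314,.0012,2.9576),(.5738,-.1142),np.radians(-100.7))
overlay(H,"a14.png",(360,60,490,230),4.6,"scene",4); overlay(H,"a14t.png",(110,95,230,215),5,"top",4)
E
python3 c.py
```

```text
jaw offset -0.0003 along L -0.0227
board at [0.5612 0.1925 0.1922] L [ 0.028 -0.343  0.939]
board at [0.5614 0.1923 0.1925] L [ 0.027 -0.344  0.939]
```

View pics/a14.png

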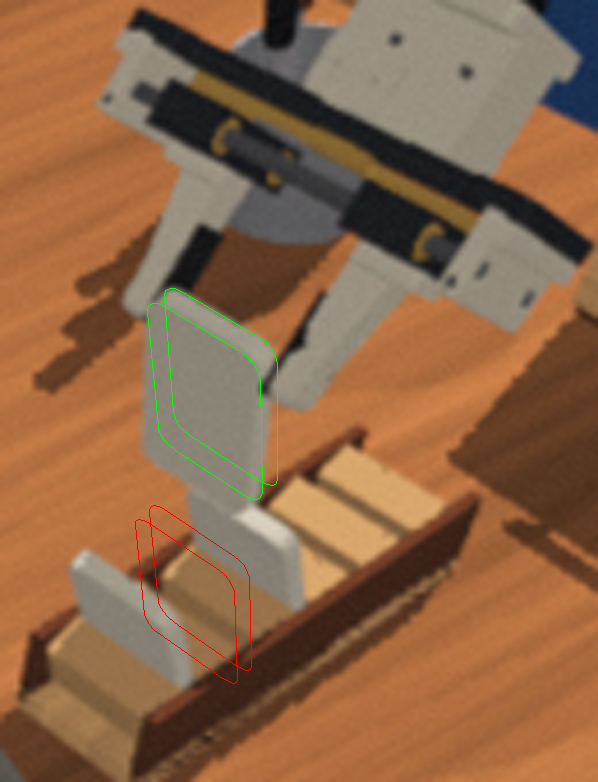

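View pics/a14t.png

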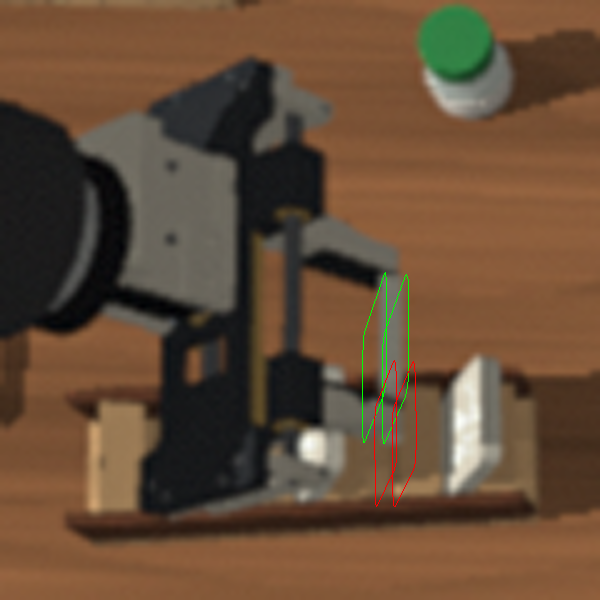

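```bash
sed -i 's/^overlay.*$/overlay(H,"a15.png",(385,115,430,180),12,"scene",4); overlay(H,"a15t.png",(175,140,215,200),12,"top",4)/' c.py; python3 c.py
```

```text
jaw offset -0.0003 along L -0.0227
board at [0.5614 0.1922 0.1927] L [ 0.027 -0.344  0.939]
board at [0.5615 0.1921 0.1928] L [ 0.027 -0.344  0.939]
```

View pics/a15.png

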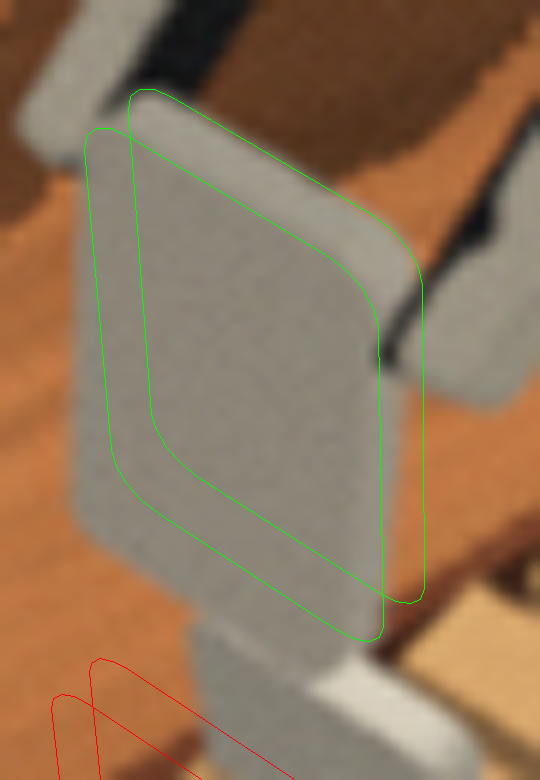

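View pics/a15t.png

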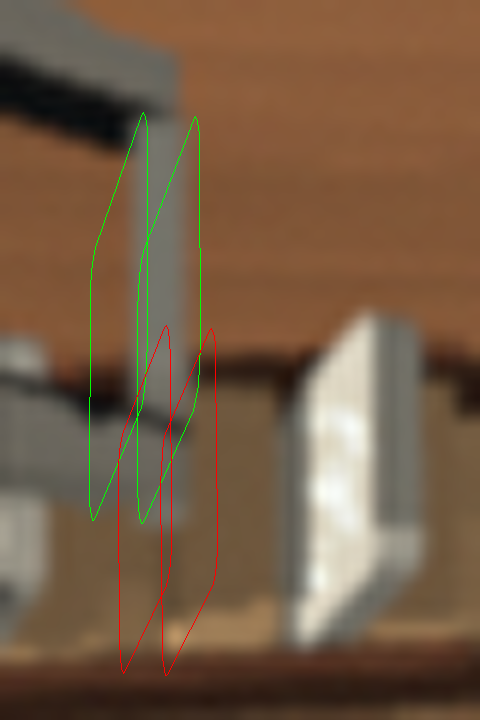

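```bash
cat > c2.py <<'E'
from ov import *
import sys
H0=hold((.5693,-.1365,.0033),(2.5314,.0012,2.9576),(.5738,-.1142),np.radians(-100.7))
def rotH(H,deg,piv=(0,-.006,0),t=(0,0,0)):
    Q=Ro.from_rotvec([np.radians(deg),0,0]).as_matrix(); piv=np.array(piv); return Q@(H[0]-piv)+piv+np.array(t), Q@H[1]
if __name__=="__main__":
    g=grab_frame("scene"); f=grab_frame("top"); st,p,r=cur(); out=[]
    for dg in map(float,sys.argv[1:]):
        H=rotH(H0,dg); R=r@H[1];P=p+r@H[0]; print(dg,np.degrees(np.arccos(R[2,0])),P.round(4))
        for G,(u0,v0,u1,v1) in((g,(385,115,430,180)),(f,(175,140,215,205-0))):
            s=6; im=cv2.resize(cv2.cvtColor(G["pixels"],cv2.COLOR_RGB2BGR)[v0:v1,u0:u1],None,fx=s,fy=s,interpolation=cv2.INTER_CUBIC)
            uv=((proj(G,BOARD@R.T+P)-[u0,v0]+.5)*s).round().astype(np.int32); n=len(uv)//2
            for k in(0,1): cv2.polylines(im,[uv[k*n:(k+1)*n]],True,(0,255,0),1)
            out.append(im)
    a=np.hstack([o for o in out if o.shape[1]==270][:3]); cv2.imwrite("pics/c2s.png",a)
    cv2.imwrite("pics/c2t.png",np.hstack([o for o in out if o.shape[1]==240][:3]))
E
python3 c2.py 10 15 -12
```

```text
jaw offset -0.0003 along L -0.0227
10.0 10.158164293405516 [0.5618 0.1879 0.1907]
15.0 5.158773974549457 [0.562  0.1856 0.19  ]
-12.0 32.15772162986739 [0.5612 0.197  0.1964]
```

View pics/c2s.png

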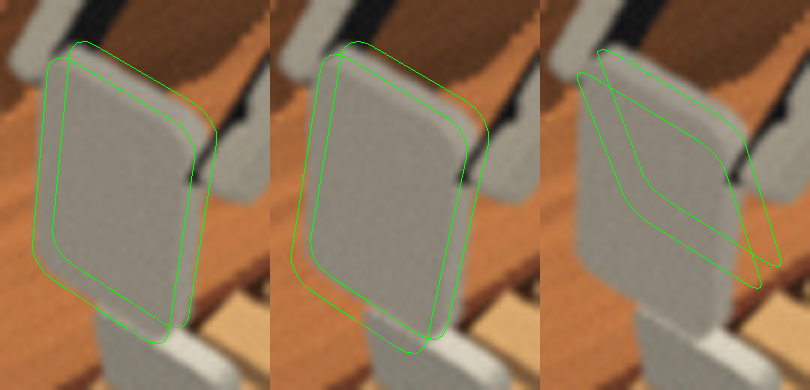

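View pics/c2t.png

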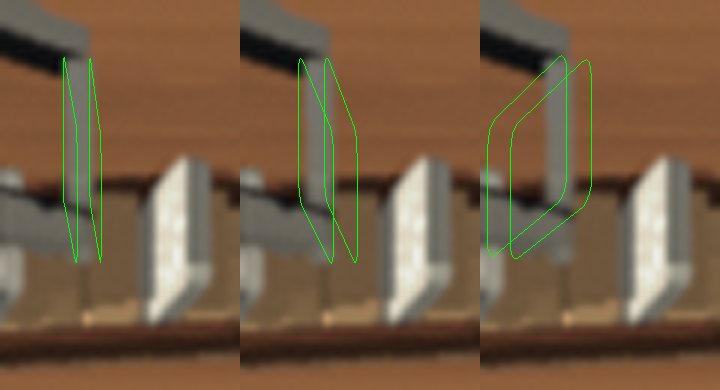

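Run:
```python
import c2
from c2 import *
g=grab_frame("scene"); f=grab_frame("top"); st,p,r=cur(); A=[];B=[]
for dg,wz,wy in((7.5,-.003,0),(9,-.003,0),(7.5,-.004,-.0015)):
    H=rotH(H0,dg,t=r.T@np.array([0,wy,wz])); R=r@H[1];P=p+r@H[0]
    for G,(u0,v0,u1,v1),o in((g,(385,115,430,180),A),(f,(175,140,215,205-0),B)):
        s=6; im=cv2.resize(cv2.cvtColor(G["pixels"],cv2.COLOR_RGB2BGR)[v0:v1,u0:u1],None,fx=s,fy=s,interpolation=cv2.INTER_CUBIC)
        uv=((proj(G,BOARD@R.T+P)-[u0,v0]+.5)*s).round().astype(np.int32); n=len(uv)//2
        for k in(0,1): cv2.polylines(im,[uv[k*n:(k+1)*n]],True,(0,255,0),1)
        o.append(im)
cv2.imwrite("pics/c3s.png",np.hstack(A));cv2.imwrite("pics/c3t.png",np.hstack(B))
```

```text
jaw offset -0.0003 along L -0.0227
```

View pics/c3s.png

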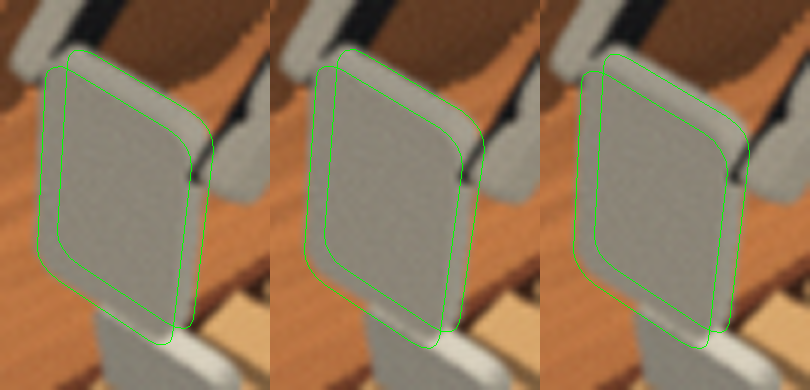

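View pics/c3t.png

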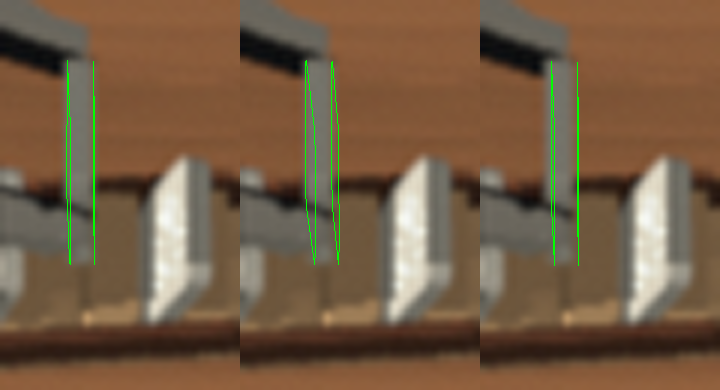

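```bash
cat > b1.py <<'E'
from c2 import *
r0=np.array([[-0.983,0,0]])
def getH():
    rr=Ro.from_euler("xyz",(-2.531,-.005,-3.067)).as_matrix()
    return rotH(H0,7.5,t=rr.T@np.array([0,0,-.003]))
if __name__=="__main__":
    for a in sys.argv[1:]:
        l,lean,dx=map(float,a.split(",")); BP,BR=slot(4,l,lean,dx); P,R=tcpfor(BP,BR,getH()); print(BP.round(4)); delta(P,R)
E
python3 b1.py .08,20,0 .045,20,0 0,20,0
```

```text
jaw offset -0.0003 along L -0.0227
[0.5628 0.1909 0.1352]
to [0.5636 0.1816 0.1596] shift [ 0.0014 -0.0016 -0.0539] turn [0.1282 0.0074 0.0084] minrows 1.0 per [ 0.0014 -0.0016 -0.0539] [0.1282 0.0074 0.0084]
[0.5619 0.2028 0.1023]
to [0.5626 0.1935 0.1267] shift [ 0.0004  0.0104 -0.0868] turn [0.1282 0.0074 0.0084] minrows 1.6 per [ 0.0002  0.0052 -0.0434] [0.0641 0.0037 0.0042]
[0.5607 0.2182 0.06  ]
to [0.5614 0.2089 0.0844] shift [-0.0008  0.0257 -0.1291] turn [0.1282 0.0074 0.0084] minrows 2.4 per [-0.0003  0.0086 -0.043 ] [0.0427 0.0025 0.0028]
```

```bash
python3 -m jog '[[[0.001,0.003,-0.02,0.043,0.0025,0.003,0.6],[0,0.003,-0.03,0.043,0.0025,0.003,0.6],[0,0.004,-0.03,0.043,0.0025,0.003,0.6],[-0.001,0,-0.006,0,0,0,0.6],[0,0,0,0,0,0,0.6]]]' 60
python3 b1.py 0.045,20,0 0,20,0
python3 - <<'E'
from c2 import *; from b1 import getH
overlay(getH(),"a16.png",(375,100,455,230),6,"scene",4); overlay(getH(),"a16t.png",(145,130,225,210),7,"top",4)
E
```

```text
t: 16.38
eef_pos: [0.5623, 0.1935, 0.1276]
ee_rot: [-2.66, 0.0, -3.059]
force: [0.2, 0.1, -0.4]
width: 0.0587
jaw offset -0.0003 along L -0.0227
[0.5619 0.2028 0.1023]
to [0.5626 0.1935 0.1267] shift [ 0.0003  0.0001 -0.0009] turn [ 0.0011 -0.0002 -0.0014] minrows 0.0 per [ 0.0003  0.0001 -0.0009] [ 0.0011 -0.0002 -0.0014]
[0.5607 0.2182 0.06  ]
to [0.5614 0.2089 0.0844] shift [-0.0009  0.0154 -0.0432] turn [ 0.0011 -0.0002 -0.0014] minrows 0.8 per [-0.0009  0.0154 -0.0432] [ 0.0011 -0.0002 -0.0014]
jaw offset -0.0003 along L -0.0227
board at [0.5618 0.2031 0.1036] L [ 0.027 -0.341  0.94 ]
board at [0.5619 0.2034 0.1037] L [ 0.027 -0.341  0.94 ]
```

View pics/a16.png

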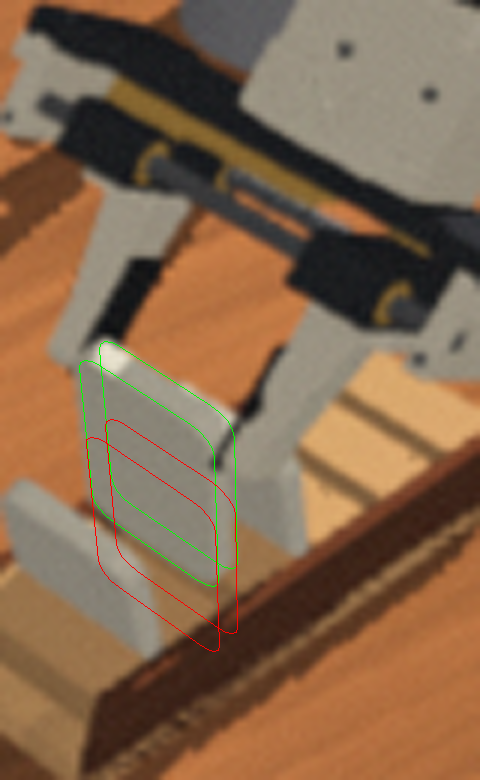

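View pics/a16t.png

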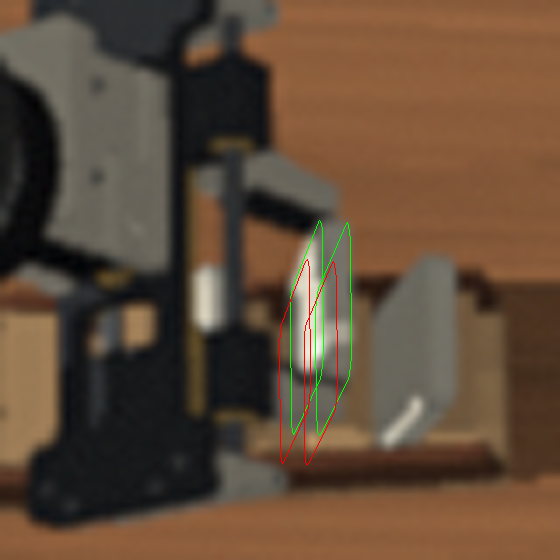

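Run:
```python
from plan import *
f=grab_frame("top")
uv=[(115+(x+.5)/7-.5,155+220/7) for x in(90,105,168,208,273,305,318,372)]
for z in(.044,.05): print(z,unproj(f,uv,z)[:,1].round(4))
for i in(1,2,4):
  P,R=slot(i); u=R[:,0]; print(i,(P-u*(.016/np.cos(np.radians(20)))).round(4))
```

```text
0.044 [0.3927 0.3867 0.3613 0.3452 0.3191 0.3062 0.301  0.2792]
0.05 [0.3902 0.3842 0.359  0.343  0.317  0.3042 0.299  0.2774]
1 [0.5502 0.3496 0.044 ]
2 [0.5535 0.3077 0.044 ]
4 [0.5602 0.224  0.044 ]
```

```bash
sed -i 's/^OFF=.*/OFF=.013/' plan.py; python3 b1.py 0.03,20,0 0,20,0
```

```text
jaw offset -0.0003 along L -0.0227
[0.5612 0.2114 0.0882]
to [0.5619 0.2021 0.1126] shift [-0.0007  0.008  -0.0155] turn [-0.0005  0.0007 -0.0018] minrows 0.3 per [-0.0007  0.008  -0.0155] [-0.0005  0.0007 -0.0018]
[0.5604 0.2217 0.06  ]
to [0.5611 0.2123 0.0844] shift [-0.0015  0.0183 -0.0437] turn [-0.0005  0.0007 -0.0018] minrows 0.9 per [-0.0015  0.0183 -0.0437] [-0.0005  0.0007 -0.0018]
```

```bash
python3 -m jog '[[[0,0.0035,0,0,0,0,0.6],[0,0.002,-0.005,0,0,0,0.6],[0,0.002,-0.005,0,0,0,0.6],[0,0.0018,-0.005,0,0,0,0.6],[0,0,0,0,0,0,0.6]]]' 60
python3 -m jog '[[[0,0.0017,-0.005,0,0,0,0.6],[0,0.0017,-0.005,0,0,0,0.6],[-0.001,0.0017,-0.005,0,0,0,0.6],[0,0,0,0,0,0,0.6]]]' 60
```

```text
t: 17.15
eef_pos: [0.5619, 0.2028, 0.1115]
ee_rot: [-2.66, -0.001, -3.059]
force: [0.3, -0.6, 0.0]
width: 0.0588
t: 17.65
eef_pos: [0.5609, 0.2079, 0.0966]
ee_rot: [-2.66, -0.001, -3.059]
force: [0.3, -0.4, -0.4]
width: 0.0588
```

No contact, so it is going in. Continue.

```bash
python3 -m jog '[[[0,0.0017,-0.005,0,0,0,0.6],[0,0.0015,-0.004,0,0,0,0.6],[0,0,0,0,0,0,0.6]]]' 60
python3 - <<'E'
from c2 import *; from b1 import getH
overlay(getH(),"a17.png",(375,100,455,230),6,"scene",4); overlay(getH(),"a17t.png",(145,130,225,210),7,"top",4)
E
```

```text
t: 18.02
eef_pos: [0.561, 0.2111, 0.0878]
ee_rot: [-2.661, -0.0, -3.059]
force: [-0.5, 0.9, -0.5]
width: 0.0587
jaw offset -0.0003 along L -0.0227
board at [0.5603 0.2205 0.0635] L [ 0.028 -0.341  0.94 ]
board at [0.5604 0.2205 0.0637] L [ 0.028 -0.341  0.94 ]
```

View pics/a17.png

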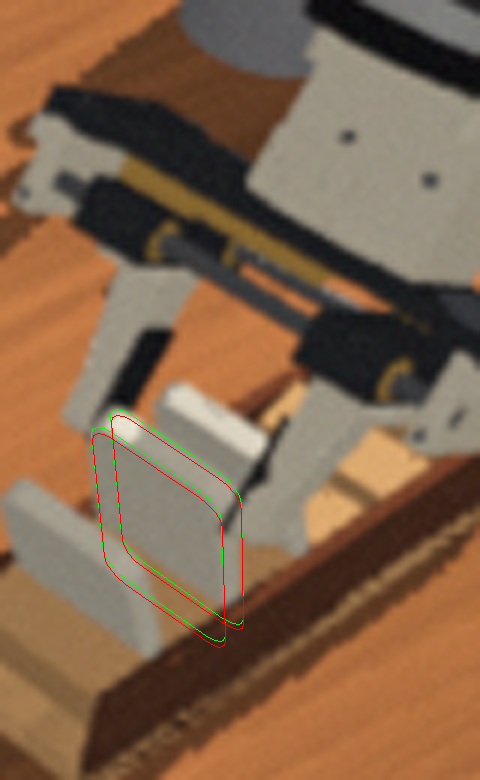

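View pics/a17t.png

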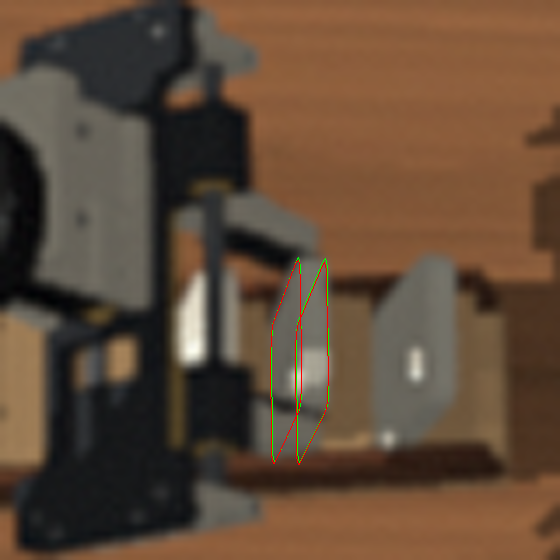

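```bash
python3 -m jog '[[[0,0.001,-0.0025,0,0,0,0.6],[0,0.0005,-0.0015,0,0,0,0.6],[0,0,0,0,0,0,0.6]]]' 30
python3 -m jog '[[[0,0,0,0,0,0,0.7],[0,0,0,0,0,0,0.8],[0,0,0,0,0,0,0.85],[0,0,0,0,0,0,0.85]]]' 30
python3 -m jog '[[[0,0.003,0.006,0,0,0,0.85],[0,0.01,0.02,0,0,0,0.85],[0,0.02,0.04,0,0,0,1],[0,0.02,0.04,0,0,0,1],[0,0,0.02,0,0,0,1]]]' 30
python3 - <<'E'
from c2 import *
P,R=slot(4)
for c,n,w,s in(("scene","a18.png",(355,120,475,235),6),("top","a18t.png",(115,150,227,215),7)):
    crop(grab_frame(c),n,*w,s)
f=grab_frame("top");cv2.imwrite("pics/a18f.png",f["pixels"][...,::-1])
E
```

```text
t: 18.5
eef_pos: [0.5611, 0.2127, 0.084]
ee_rot: [-2.661, -0.0, -3.059]
force: [0.2, 0.6, -0.9]
width: 0.0589
t: 19.0
eef_pos: [0.5612, 0.2127, 0.0842]
ee_rot: [-2.661, 0.0, -3.059]
force: [0.6, -0.3, 0.3]
width: 0.0741
t: 19.62
eef_pos: [0.5618, 0.2678, 0.2129]
ee_rot: [-2.664, 0.003, -3.058]
force: [0.3, -0.5, -0.9]
width: 0.0876
jaw offset -0.0003 along L -0.0227
```

View pics/a18.png

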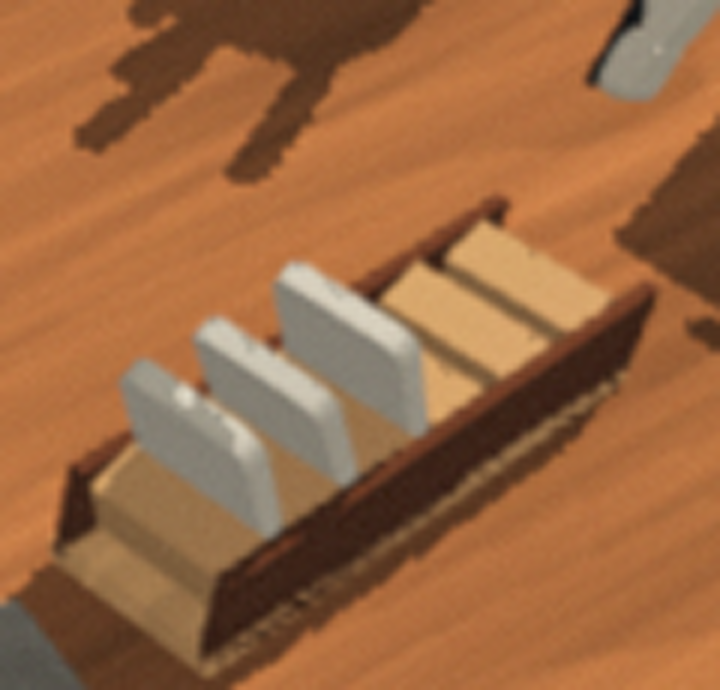

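View pics/a18f.png

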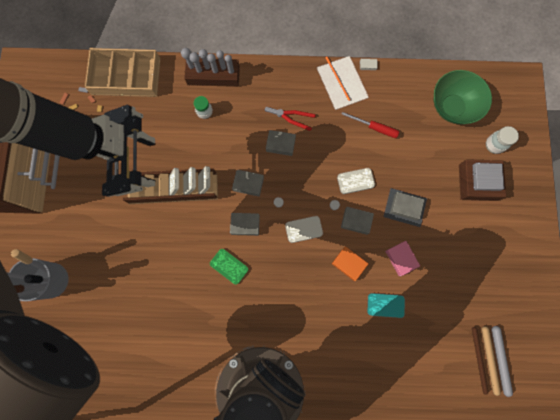

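```bash
cat >> plan.py <<'E'
def pick2(p,ell,phi,Lang,z):
    P,R=pick(p,0,phi,Lang); P=np.array([p[0]+ell*np.cos(Lang),p[1]+ell*np.sin(Lang),z]); return P,R
E
python3 - <<'E'
from plan import *
F=[grab_frame("top"),grab_frame("scene")]
for q in((.5935,-.26,1.81),(.445,-.11,1.81)): print([ (a[0].round(4),round(a[1],3)) for a in (fit([g],flat(BOARD,.005),q,(.006,.006,.1)) for g in F)])
P,R=pick2((.5935,-.26),.03,20,np.radians(103.6-180),.1); delta(P,R)
E
```

```text
[(array([ 0.5936, -0.2589,  1.8172]), np.float64(0.065)), (array([ 0.5933, -0.2599,  1.8114]), np.float64(0.028))]
[(array([ 0.4454, -0.1083,  1.8128]), np.float64(0.055)), (array([ 0.4456, -0.1107,  1.8249]), np.float64(0.037))]
to [ 0.6006 -0.2892  0.1   ] shift [ 0.0398 -0.5546 -0.1096] turn [0.8201 0.1314 0.146 ] minrows 10.3 per [ 0.0036 -0.0504 -0.01  ] [0.0746 0.0119 0.0133]
```

```bash
python3 -m jog '[[[0.003,-0.0427,0,0.063,0.01,0.0112,1],[0.003,-0.0427,0,0.063,0.01,0.0112,1],[0.003,-0.0427,0,0.063,0.01,0.0112,1],[0.003,-0.0427,0,0.063,0.01,0.0112,1],[0.003,-0.0427,0,0.063,0.01,0.0112,1],[0.003,-0.0427,0,0.063,0.01,0.0112,1],[0.003,-0.0427,0,0.063,0.01,0.0112,1],[0.003,-0.0427,0,0.063,0.01,0.0112,1],[0.003,-0.0427,0,0.063,0.01,0.0112,1],[0.003,-0.0427,-0.02,0.063,0.01,0.0112,1],[0.003,-0.0427,-0.03,0.063,0.01,0.0112,1],[0.003,-0.0427,-0.03,0.063,0.01,0.0112,1],[0.003,-0.0427,-0.03,0.063,0.01,0.0112,1],[0,0,-0.02,0,0,0,1],[0,0,0,0,0,0,1]]]' 60
python3 - <<'E'
from plan import *
P,R=pick2((.5935,-.2597),.03,20,np.radians(103.8-180),.008); delta(P,R)
E
```

```text
t: 21.75
eef_pos: [0.5981, -0.289, 0.0768]
ee_rot: [2.79, -0.003, -2.907]
force: [-1.0, 1.0, 0.1]
width: 0.0879
to [ 0.6007 -0.2888  0.008 ] shift [ 0.0025  0.0002 -0.0688] turn [-0.0015 -0.0039  0.0065] minrows 1.3 per [ 0.0013  0.0001 -0.0344] [-0.0007 -0.0019  0.0032]
```

```bash
python3 -m jog '[[[0.0025,0,-0.035,-0.0015,-0.004,0.0065,0.95],[0,0,-0.025,0,0,0,0.95],[0,0,-0.008,0,0,0,0.95],[0,0,-0.002,0,0,0,0.95],[0,0,0,0,0,0,0.95]]]' 60
python3 -m jog '[[[0,0,-0.001,0,0,0,0.95],[0,0,-0.001,0,0,0,0.95]]]'
python3 -m jog '[[[0,0,-0.001,0,0,0,0.95],[0,0,0,0,0,0,0.95]]]'
```

```text
t: 22.38
eef_pos: [0.6035, -0.2894, 0.0117]
ee_rot: [2.797, 0.007, -2.898]
force: [-0.0, 0.1, -0.5]
width: 0.0832
t: 22.62
eef_pos: [0.6029, -0.2896, 0.0088]
ee_rot: [2.797, 0.006, -2.899]
force: [-0.2, -0.6, -0.1]
width: 0.0833
t: 22.88
eef_pos: [0.6025, -0.2894, 0.007]
ee_rot: [2.796, 0.005, -2.899]
force: [0.5, -0.3, -0.3]
width: 0.0833
```

```bash
python3 -m jog '[[[0,0,-0.0015,0,0,0,0.95],[0,0,0,0,0,0,0.95]]]'
python3 -m jog '[[[0,0,-0.0015,0,0,0,0.95],[0,0,0,0,0,0,0.95]]]'
python3 -m jog '[[[0,0,-0.001,0,0,0,0.95],[0,0,0,0,0,0,0.95]]]'
```

```text
t: 23.12
eef_pos: [0.6025, -0.2894, 0.0054]
ee_rot: [2.796, 0.005, -2.899]
force: [0.4, -0.2, -0.4]
width: 0.0835
t: 23.38
eef_pos: [0.6026, -0.2893, 0.004]
ee_rot: [2.796, 0.005, -2.899]
force: [-0.1, 0.2, -1.2]
width: 0.0833
t: 23.62
eef_pos: [0.6026, -0.2894, 0.0031]
ee_rot: [2.796, 0.005, -2.899]
force: [-0.2, 0.0, -0.3]
width: 0.0833
```

```bash
python3 -m jog '[[[0,0,-0.001,0,0,0,0.95],[0,0,-0.001,0,0,0,0.95],[0,0,0,0,0,0,0.95]]]'
python3 -m jog '[[[0,0,0.0005,0,0,0,0.7],[0,0,0,0,0,0,0.6],[0,0,0,0,0,0,0.6],[0,0,0,0,0,0,0.6],[0,0,0,0,0,0,0.6]]]' 60
```

```text
t: 24.0
eef_pos: [0.6026, -0.2894, 0.001]
ee_rot: [2.796, 0.005, -2.899]
force: [0.5, -0.3, 0.3]
width: 0.0834
t: 24.62
eef_pos: [0.6026, -0.2894, 0.0017]
ee_rot: [2.796, 0.005, -2.899]
force: [-0.7, -0.9, 1.0]
width: 0.059
```

```bash
python3 -m jog '[[[0,0,0.01,0,0,0,0.6],[0,0,0.03,0,0,0,0.6],[0,0,0.04,0,0,0,0.6],[0,0,0.04,0,0,0,0.6],[0,0,0.04,0,0,0,0.6],[0,0,0.04,0,0,0,0.6],[0,0,0,0,0,0,0.6]]]' 60
cat > b2.py <<'E'
from ov import *
import sys
N=2
def rotH(H,deg,piv=(0,0,0),t=(0,0,0)):
    Q=Ro.from_rotvec([np.radians(deg),0,0]).as_matrix(); piv=np.array(piv); return Q@(H[0]-piv)+piv+np.array(t), Q@H[1]
H0=hold((.6026,-.2894,.0017),(2.796,.005,-2.899),(.5934,-.2597),np.radians(103.8-180))
if __name__=="__main__":
    for a in sys.argv[1:]:
        l,lean,dx=map(float,a.split(",")); BP,BR=slot(N,l,lean,dx); P,R=tcpfor(BP,BR,H0); print(BP.round(4)); delta(P,R)
E
python3 b2.py .08,20,0 0,20,0
```

```text
t: 25.5
eef_pos: [0.6042, -0.2904, 0.2067]
ee_rot: [2.801, 0.011, -2.899]
force: [0.1, 0.1, -1.3]
width: 0.0587
jaw offset 0.0018 along L -0.031
[0.5559 0.2781 0.1352]
to [0.557  0.2645 0.1632] shift [-0.0473  0.5549 -0.0435] turn [-1.2028 -0.1903 -0.1462] minrows 10.2 per [-0.0043  0.0504 -0.004 ] [-0.1093 -0.0173 -0.0133]
[0.5537 0.3054 0.06  ]
to [0.5548 0.2917 0.088 ] shift [-0.0495  0.5822 -0.1186] turn [-1.2028 -0.1903 -0.1462] minrows 10.8 per [-0.0045  0.0529 -0.0108] [-0.1093 -0.0173 -0.0133]
```

```bash
python3 -m jog '[[[-0.003,0.0347,0.002,-0.0752,-0.0119,-0.0091,0.6],[-0.003,0.0347,0.002,-0.0752,-0.0119,-0.0091,0.6],[-0.003,0.0347,0,-0.0752,-0.0119,-0.0091,0.6],[-0.003,0.0347,0,-0.0752,-0.0119,-0.0091,0.6],[-0.003,0.0347,0,-0.0752,-0.0119,-0.0091,0.6],[-0.003,0.0347,0,-0.0752,-0.0119,-0.0091,0.6],[-0.003,0.0347,0,-0.0752,-0.0119,-0.0091,0.6],[-0.003,0.0347,0,-0.0752,-0.0119,-0.0091,0.6],[-0.003,0.0347,0,-0.0752,-0.0119,-0.0091,0.6],[-0.003,0.0347,0,-0.0752,-0.0119,-0.0091,0.6],[-0.003,0.0347,0,-0.0752,-0.0119,-0.0091,0.6],[-0.003,0.0347,0,-0.0752,-0.0119,-0.0091,0.6],[-0.003,0.0347,0,-0.0752,-0.0119,-0.0091,0.6],[-0.003,0.0347,0,-0.0752,-0.0119,-0.0091,0.6],[-0.003,0.0347,0,-0.0752,-0.0119,-0.0091,0.6],[-0.003,0.0347,0,-0.0752,-0.0119,-0.0091,0.6],[0,0,0,0,0,0,0.6],[0,0,0,0,0,0,0.6]]]' 60
python3 b2.py .08,20,0
python3 - <<'E'
from b2 import *
overlay(H0,"b1.png",(375,70,475,200),6,"scene",2); overlay(H0,"b1t.png",(125,130,225,210),7,"top",2)
E
```

```text
t: 27.75
eef_pos: [0.5543, 0.2657, 0.2049]
ee_rot: [-2.27, -0.001, -3.062]
force: [0.0, -0.1, -1.1]
width: 0.0588
jaw offset 0.0018 along L -0.031
[0.5559 0.2781 0.1352]
to [0.557  0.2645 0.1632] shift [ 0.0026 -0.0012 -0.0417] turn [-0.0042 -0.0035  0.0051] minrows 0.8 per [ 0.0026 -0.0012 -0.0417] [-0.0042 -0.0035  0.0051]
jaw offset 0.0018 along L -0.031
board at [0.5534 0.279  0.1776] L [ 0.028 -0.346  0.938]
board at [0.5536 0.2787 0.178 ] L [ 0.027 -0.346  0.938]
```

View pics/b1.png

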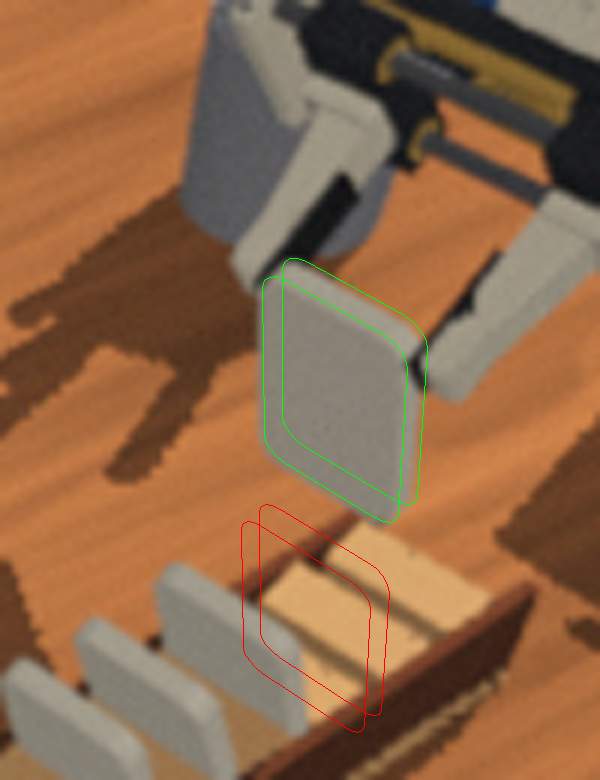

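View pics/b1t.png

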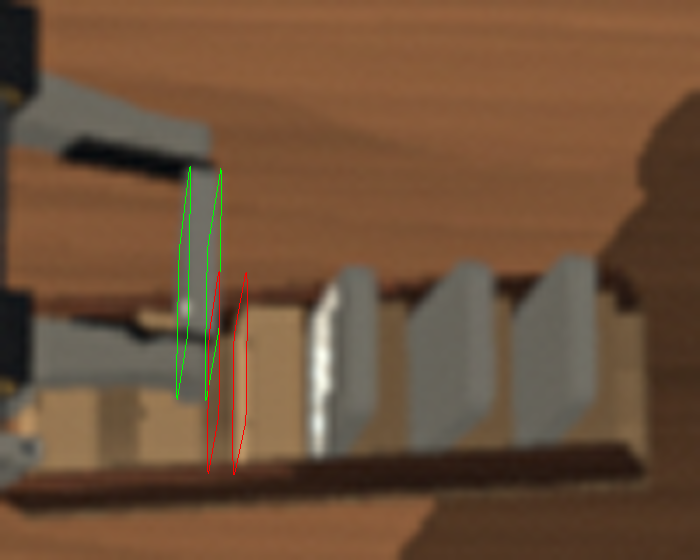

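```bash
sed -i 's/^if __name__/rr=Ro.from_euler("xyz",(-2.27,0,-3.062)).as_matrix(); H0=rotH(H0,2,t=rr.T@np.array([0,0,-.001]))\nif __name__/' b2.py; python3 b2.py .045,20,0 0,20,0
```

```text
jaw offset 0.0018 along L -0.031
[0.5549 0.2901 0.1023]
to [0.556  0.2764 0.1313] shift [ 0.0013  0.0115 -0.0747] turn [0.0293 0.0004 0.0062] minrows 1.4 per [ 0.0007  0.0057 -0.0373] [0.0146 0.0002 0.0031]
[0.5537 0.3054 0.06  ]
to [0.5548 0.2917 0.089 ] shift [ 1.000e-04  2.680e-02 -1.169e-01] turn [0.0293 0.0004 0.0062] minrows 2.2 per [ 0.      0.0089 -0.039 ] [0.0098 0.0001 0.0021]
```

```bash
python3 -m jog '[[[0.001,0.0035,-0.025,0.015,0,0.003,0.6],[0,0.004,-0.025,0.015,0,0.003,0.6],[0,0.004,-0.024,0,0,0,0.6],[0,0,0,0,0,0,0.6]]]' 60
python3 -m jog '[[[0,0.0018,-0.005,0,0,0,0.6],[0,0.0018,-0.005,0,0,0,0.6],[-0.0005,0.0018,-0.005,0,0,0,0.6],[0,0,0,0,0,0,0.6]]]' 60
python3 b2.py 0,20,0
```

```text
t: 28.35
eef_pos: [0.5552, 0.2762, 0.1305]
ee_rot: [-2.298, 0.0, -3.057]
force: [-0.9, 0.5, -0.7]
width: 0.0588
t: 28.85
eef_pos: [0.555, 0.2828, 0.1164]
ee_rot: [-2.3, 0.002, -3.056]
force: [-0.7, -0.0, -0.6]
width: 0.0589
jaw offset 0.0018 along L -0.031
[0.5537 0.3054 0.06  ]
to [0.5548 0.2917 0.089 ] shift [-0.0002  0.0089 -0.0273] turn [ 0.0006  0.0001 -0.0008] minrows 0.5 per [-0.0002  0.0089 -0.0273] [ 0.0006  0.0001 -0.0008]
```

```bash
python3 -m jog '[[[0,0.0016,-0.005,0,0,0,0.6],[0,0.0017,-0.005,0,0,0,0.6],[0,0.0017,-0.005,0,0,0,0.6],[0,0,0,0,0,0,0.6]]]' 60
python3 -m jog '[[[0,0.0017,-0.005,0,0,0,0.6],[0,0.0014,-0.004,0,0,0,0.6],[0,0,0,0,0,0,0.6]]]' 60
python3 - <<'E'
from b2 import *
overlay(H0,"b2.png",(375,90,475,220),6,"scene",2); overlay(H0,"b2t.png",(125,130,225,210),7,"top",2)
E
```

```text
t: 29.35
eef_pos: [0.555, 0.2878, 0.1009]
ee_rot: [-2.3, 0.002, -3.056]
force: [-0.2, 0.4, -1.0]
width: 0.0589
t: 29.72
eef_pos: [0.555, 0.2908, 0.0922]
ee_rot: [-2.3, 0.002, -3.056]
force: [0.2, -1.1, -1.3]
width: 0.0589
jaw offset 0.0018 along L -0.031
board at [0.554  0.3045 0.0634] L [ 0.027 -0.34   0.94 ]
board at [0.5541 0.3045 0.0635] L [ 0.027 -0.341  0.94 ]
```

View pics/b2.png

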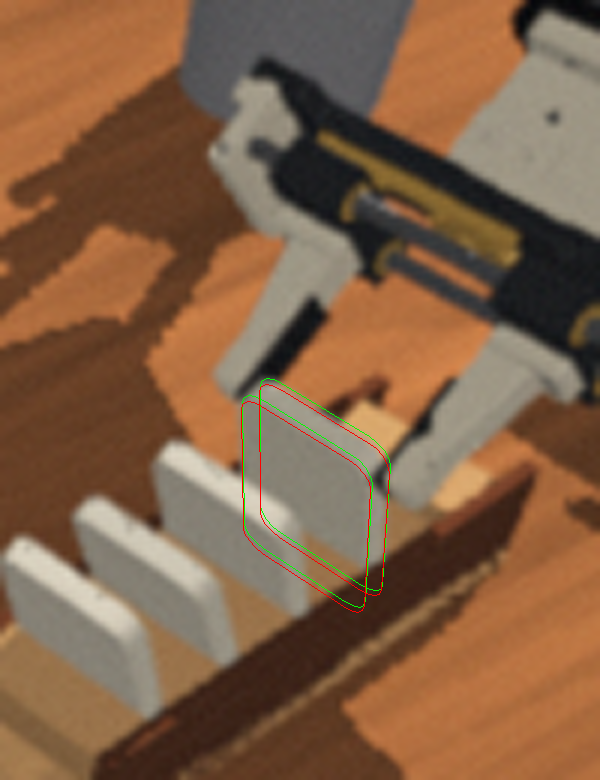

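View pics/b2t.png

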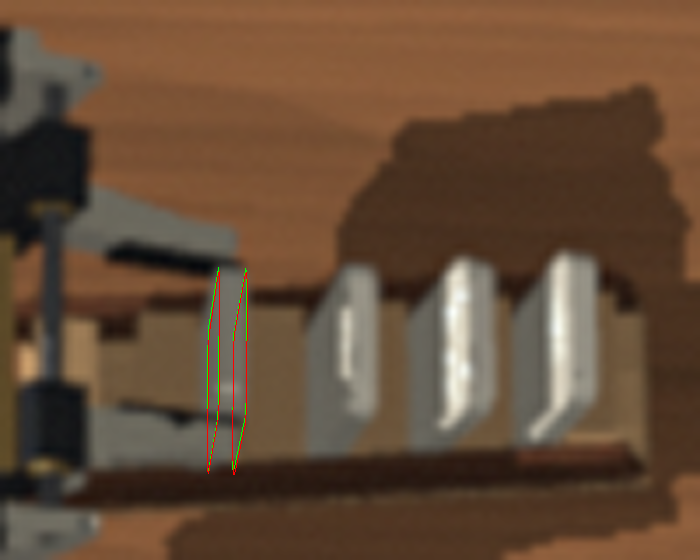

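```bash
python3 -m jog '[[[0,0.001,-0.003,0,0,0,0.6],[0,0,-0.001,0,0,0,0.6],[0,0,0,0,0,0,0.7],[0,0,0,0,0,0,0.85],[0,0,0,0,0,0,0.85],[0,0,0,0,0,0,0.85]]]' 30
python3 -m jog '[[[0,0.006,0.006,0,0,0,0.85],[0,0.02,0.02,0,0,0,0.85],[0,0.03,0.03,0,0,0,1],[0,0.01,0.05,0,0,0,1],[0,0,0.03,0,0,0,1]]]' 60
python3 - <<'E'
from plan import *
for c,n,w,s in(("scene","b3.png",(355,120,475,235),6),("top","b3t.png",(115,150,227,215),7)):
    crop(grab_frame(c),n,*w,s)
F=[grab_frame("top"),grab_frame("scene")]
print([ (a[0].round(4),round(a[1],3)) for a in (fit([g],flat(BOARD,.005),(.445,-.11,1.81),(.006,.006,.1)) for g in F)])
P,R=pick2((.4453,-.1098),.03,20,np.radians(104.1-180),.1); delta(P,R)
E
```

```text
t: 30.58
eef_pos: [0.5552, 0.2918, 0.0887]
ee_rot: [-2.3, 0.002, -3.056]
force: [-0.0, -0.1, -0.2]
width: 0.0743
t: 31.2
eef_pos: [0.5554, 0.3596, 0.2273]
ee_rot: [-2.302, 0.004, -3.055]
force: [0.7, -0.7, -0.2]
width: 0.0873
[(array([ 0.445 , -0.1083,  1.8129]), np.float64(0.059)), (array([ 0.4452, -0.1103,  1.8052]), np.float64(0.034))]
to [ 0.4526 -0.1389  0.1   ] shift [-0.1024 -0.4971 -0.1253] turn [1.1733 0.1986 0.1431] minrows 9.5 per [-0.0102 -0.0497 -0.0125] [0.1173 0.0199 0.0143]
```

View pics/b3.png

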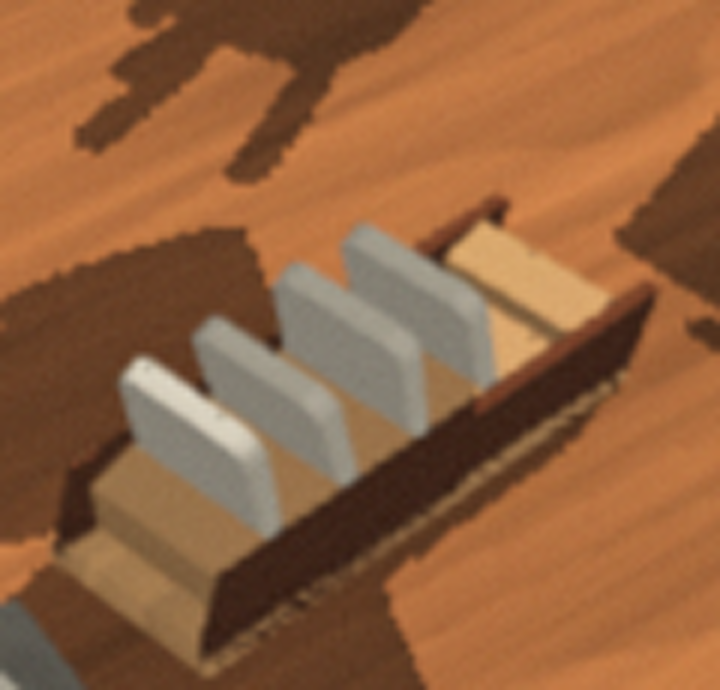

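```bash
python3 -m jog '[[[-0.0068,-0.0331,0,0.0782,0.0132,0.0095,1],[-0.0068,-0.0331,0,0.0782,0.0132,0.0095,1],[-0.0068,-0.0331,0,0.0782,0.0132,0.0095,1],[-0.0068,-0.0331,0,0.0782,0.0132,0.0095,1],[-0.0068,-0.0331,0,0.0782,0.0132,0.0095,1],[-0.0068,-0.0331,0,0.0782,0.0132,0.0095,1],[-0.0068,-0.0331,0,0.0782,0.0132,0.0095,1],[-0.0068,-0.0331,0,0.0782,0.0132,0.0095,1],[-0.0068,-0.0331,0,0.0782,0.0132,0.0095,1],[-0.0068,-0.0331,0,0.0782,0.0132,0.0095,1],[-0.0068,-0.0331,0,0.0782,0.0132,0.0095,1],[-0.0068,-0.0331,-0.02,0.0782,0.0132,0.0095,1],[-0.0068,-0.0331,-0.03,0.0782,0.0132,0.0095,1],[-0.0068,-0.0331,-0.04,0.0782,0.0132,0.0095,1],[-0.0068,-0.0331,-0.04,0.0782,0.0132,0.0095,1],[0,0,-0.02,0,0,0,0.95],[0,0,0,0,0,0,0.95]]]' 60
python3 - <<'E'
from plan import *
P,R=pick2((.4452,-.1098),.03,20,np.radians(103.9-180),.003); delta(P,R)
E
```

```text
t: 33.52
eef_pos: [0.4512, -0.139, 0.0723]
ee_rot: [2.792, -0.005, -2.898]
force: [0.5, 0.7, 0.9]
width: 0.0833
to [ 0.4524 -0.1389  0.003 ] shift [ 0.0012  0.0001 -0.0693] turn [ 0.0007 -0.0055 -0.0009] minrows 1.3 per [ 0.0006  0.0001 -0.0347] [ 0.0004 -0.0027 -0.0005]
```

```bash
python3 -m jog '[[[0.001,0,-0.03,0.001,-0.005,0,0.95],[0,0,-0.02,0,0,0,0.95],[0,0,-0.01,0,0,0,0.95],[0,0,-0.004,0,0,0,0.95],[0,0,0,0,0,0,0.95]]]' 60
python3 -m jog '[[[0,0,-0.002,0,0,0,0.95],[0,0,-0.0015,0,0,0,0.95],[0,0,0,0,0,0,0.95]]]'
```

```text
t: 34.15
eef_pos: [0.4546, -0.1385, 0.0113]
ee_rot: [2.795, 0.006, -2.895]
force: [0.5, -0.4, 0.8]
width: 0.0832
t: 34.52
eef_pos: [0.4542, -0.1387, 0.0073]
ee_rot: [2.795, 0.005, -2.896]
force: [-0.2, 0.2, -0.1]
width: 0.0834
```

```bash
python3 -m jog '[[[-0.001,0,-0.002,0,0,0,0.95],[0,0,-0.0015,0,0,0,0.95],[0,0,-0.001,0,0,0,0.95],[0,0,0,0,0,0,0.95]]]'
python3 -m jog '[[[0,0,-0.001,0,0,0,0.8],[0,0,0,0,0,0,0.6],[0,0,0,0,0,0,0.6],[0,0,0,0,0,0,0.6],[0,0,0,0,0,0,0.6],[0,0,0,0,0,0,0.6]]]' 60
python3 -m jog '[[[0,0,0.01,0,0,0,0.6],[0,0,0.03,0,0,0,0.6],[0,0,0.04,0,0,0,0.6],[0,0,0.04,0,0,0,0.6],[0,0,0.04,0,0,0,0.6],[0,0,0.04,0,0,0,0.6],[0,0,0.01,0,0,0,0.6],[0,0,0,0,0,0,0.6]]]' 60
```

```text
t: 35.02
eef_pos: [0.4531, -0.1387, 0.0025]
ee_rot: [2.795, 0.005, -2.896]
force: [-0.1, 0.0, 0.2]
width: 0.0828
t: 35.78
eef_pos: [0.4531, -0.1387, 0.0017]
ee_rot: [2.795, 0.005, -2.896]
force: [-0.2, -0.6, -0.0]
width: 0.0591
t: 36.78
eef_pos: [0.4532, -0.1386, 0.2123]
ee_rot: [2.795, 0.006, -2.896]
force: [-0.2, -0.5, -0.9]
width: 0.059
```

```bash
sed -e 's/^N=2/N=1/' -e 's/^H0=hold.*/H0=hold((.4531,-.1387,.0017),(2.795,.005,-2.896),(.4452,-.1098),np.radians(103.9-180))/' -e '/^rr=/d' b2.py > b3.py; python3 b3.py .08,20,0 0,20,0
```

```text
jaw offset 0.0006 along L -0.03
[0.5525 0.32   0.1352]
to [0.5536 0.3067 0.1622] shift [ 0.1004  0.4453 -0.0501] turn [-1.2067 -0.197  -0.1457] minrows 8.4 per [ 0.0112  0.0495 -0.0056] [-0.1341 -0.0219 -0.0162]
[0.5503 0.3473 0.06  ]
to [0.5514 0.334  0.087 ] shift [ 0.0982  0.4726 -0.1253] turn [-1.2067 -0.197  -0.1457] minrows 9.1 per [ 0.0098  0.0473 -0.0125] [-0.1207 -0.0197 -0.0146]
```

```bash
python3 -m jog '[[[0.0067,0.0297,0,-0.0804,-0.0131,-0.0097,0.6],[0.0067,0.0297,0,-0.0804,-0.0131,-0.0097,0.6],[0.0067,0.0297,0,-0.0804,-0.0131,-0.0097,0.6],[0.0067,0.0297,0,-0.0804,-0.0131,-0.0097,0.6],[0.0067,0.0297,0,-0.0804,-0.0131,-0.0097,0.6],[0.0067,0.0297,0,-0.0804,-0.0131,-0.0097,0.6],[0.0067,0.0297,0,-0.0804,-0.0131,-0.0097,0.6],[0.0067,0.0297,0,-0.0804,-0.0131,-0.0097,0.6],[0.0067,0.0297,0,-0.0804,-0.0131,-0.0097,0.6],[0.0067,0.0297,0,-0.0804,-0.0131,-0.0097,0.6],[0.0067,0.0297,0,-0.0804,-0.0131,-0.0097,0.6],[0.0067,0.0297,0,-0.0804,-0.0131,-0.0097,0.6],[0.0067,0.0297,0,-0.0804,-0.0131,-0.0097,0.6],[0.0067,0.0297,0,-0.0804,-0.0131,-0.0097,0.6],[0.0067,0.0297,0,-0.0804,-0.0131,-0.0097,0.6],[0,0,0,0,0,0,0.6],[0,0,0,0,0,0,0.6]]]' 60
python3 b3.py .045,20,0
python3 - <<'E'
from b3 import *
overlay(H0,"d1.png",(385,60,485,190),6,"scene",1); overlay(H0,"d1t.png",(105,130,205,210),7,"top",1)
E
```

```text
t: 38.9
eef_pos: [0.5532, 0.3063, 0.2098]
ee_rot: [-2.266, -0.002, -3.058]
force: [0.3, -0.1, -0.5]
width: 0.0587
jaw offset 0.0006 along L -0.03
[0.5516 0.3319 0.1023]
to [0.5526 0.3186 0.1293] shift [-0.0006  0.0123 -0.0805] turn [ 0.001  -0.0034  0.0012] minrows 1.5 per [-0.0003  0.0061 -0.0402] [ 0.0005 -0.0017  0.0006]
jaw offset 0.0006 along L -0.03
board at [0.5523 0.3194 0.1838] L [ 0.029 -0.341  0.939]
board at [0.5525 0.3193 0.1846] L [ 0.028 -0.342  0.939]
```

View pics/d1.png

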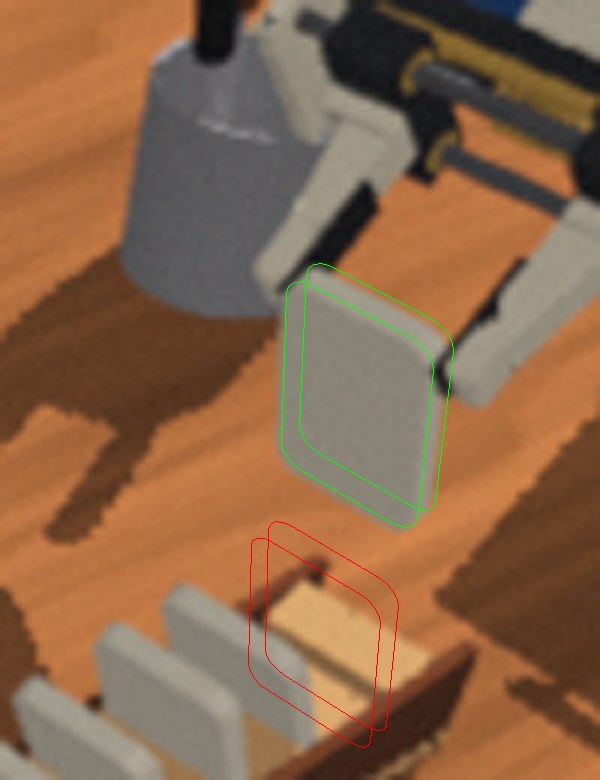

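View pics/d1t.png

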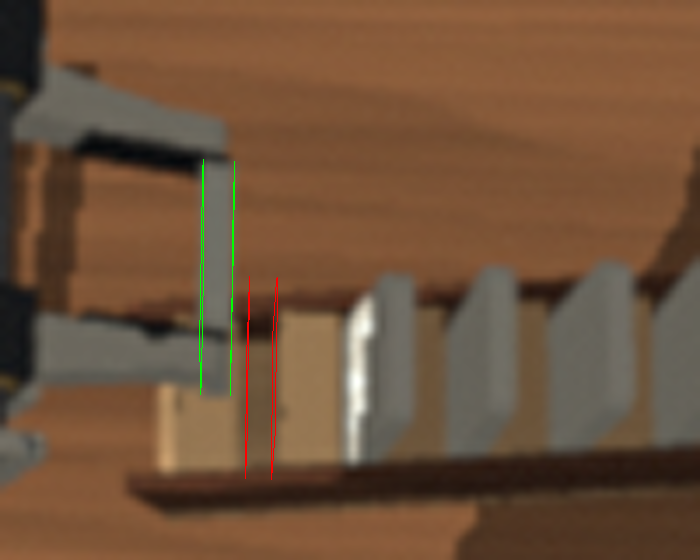

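```bash
python3 -m jog '[[[0,0.004,-0.026,0.012,-0.003,0,0.6],[0,0.004,-0.026,0.012,0,0,0.6],[-0.0005,0.004,-0.026,0,0,0,0.6],[0,0,0,0,0,0,0.6]]]' 60
python3 -m jog '[[[0,0.0018,-0.005,0,0,0,0.6],[0,0.0018,-0.005,0,0,0,0.6],[-0.0005,0.0018,-0.005,0,0,0,0.6],[0,0,0,0,0,0,0.6]]]' 60
python3 b3.py 0,20,0
```

```text
t: 39.5
eef_pos: [0.5526, 0.3178, 0.1322]
ee_rot: [-2.289, 0.004, -3.059]
force: [-0.1, -0.2, -0.8]
width: 0.0589
t: 40.0
eef_pos: [0.5525, 0.3243, 0.1184]
ee_rot: [-2.291, 0.005, -3.058]
force: [0.9, 0.0, -0.5]
width: 0.059
jaw offset 0.0006 along L -0.03
[0.5503 0.3473 0.06  ]
to [0.5514 0.334  0.087 ] shift [-0.0011  0.0097 -0.0313] turn [-0.0248  0.0016  0.0012] minrows 0.6 per [-0.0011  0.0097 -0.0313] [-0.0248  0.0016  0.0012]
```

```bash
python3 -m jog '[[[-0.0005,0.0016,-0.005,0,0,0,0.6],[0,0.0017,-0.005,0,0,0,0.6],[0,0.0017,-0.005,0,0,0,0.6],[0,0,0,0,0,0,0.6]]]' 60
python3 -m jog '[[[0,0.0017,-0.005,0,0,0,0.6],[0,0.0017,-0.005,0,0,0,0.6],[0,0.001,-0.003,0,0,0,0.6],[0,0,0,0,0,0,0.6]]]' 60
python3 - <<'E'
from b3 import *
overlay(H0,"d2.png",(375,90,475,220),6,"scene",1); overlay(H0,"d2t.png",(105,130,205,210),7,"top",1)
E
```

```text
t: 40.5
eef_pos: [0.552, 0.3291, 0.103]
ee_rot: [-2.291, 0.005, -3.059]
force: [-0.0, -0.4, -0.6]
width: 0.0587
t: 41.0
eef_pos: [0.5521, 0.3336, 0.0903]
ee_rot: [-2.291, 0.005, -3.059]
force: [-0.1, 0.6, -0.5]
width: 0.0589
jaw offset 0.0006 along L -0.03
board at [0.5511 0.3475 0.0639] L [ 0.025 -0.364  0.931]
board at [0.5512 0.3476 0.064 ] L [ 0.025 -0.364  0.931]
```

View pics/d2.png

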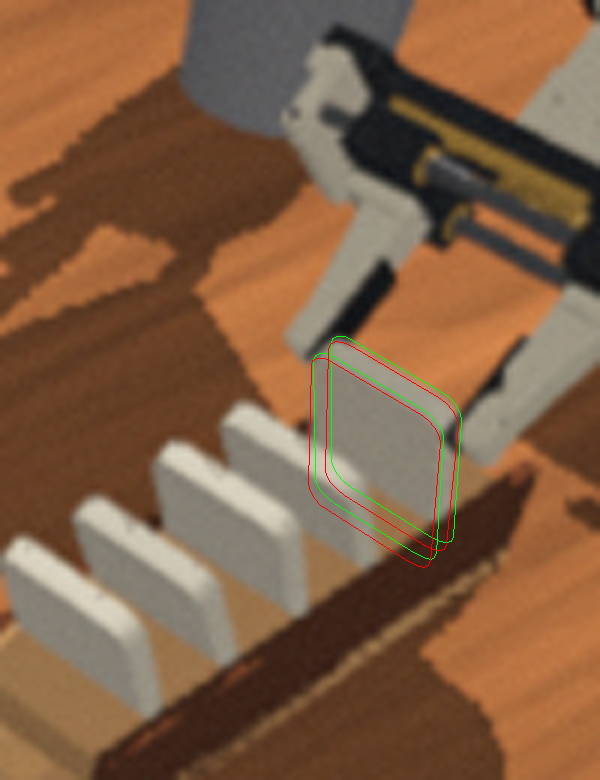

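View pics/d2t.png

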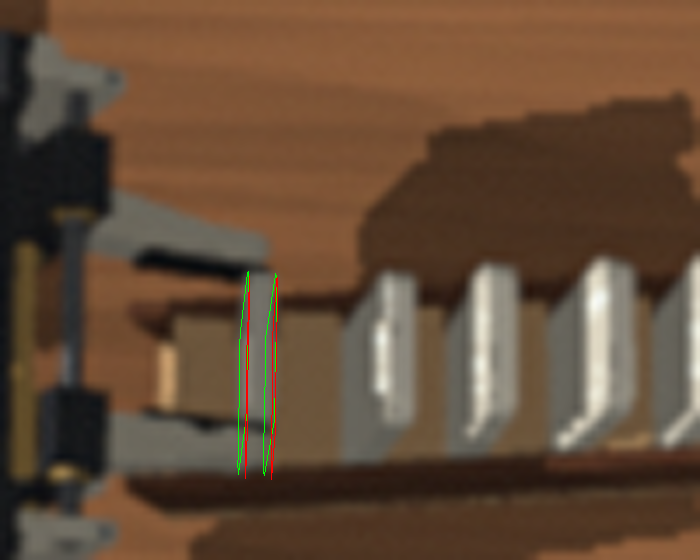

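Seated nearly home. Last few mm, then release and retreat.

```bash
python3 -m jog '[[[0,0.001,-0.002,0,0,0,0.6],[0,0,-0.001,0,0,0,0.6],[0,0,0,0,0,0,0.7],[0,0,0,0,0,0,0.85],[0,0,0,0,0,0,0.85],[0,0,0,0,0,0,0.85]]]' 30
python3 -m jog '[[[0,0.006,0.006,0,0,0,0.85],[0,0.02,0.02,0,0,0,0.85],[0,0.03,0.03,0,0,0,1],[0,0.01,0.05,0,0,0,1],[0,0,0.02,0,0,0,1]]]' 60
python3 - <<'E'
from plan import *
for c,n,w,s in(("scene","d3.png",(355,120,475,235),6),("top","d3t.png",(115,150,227,215),7)):
    crop(grab_frame(c),n,*w,s)
E
sed -i '/boardA\|"A",/d' look.py; sed -i '/for n,x,y,a in(("A"/d' look.py; python3 look.py
```

```text
t: 41.85
eef_pos: [0.5522, 0.3346, 0.0877]
ee_rot: [-2.291, 0.006, -3.059]
force: [-0.0, -0.5, -0.2]
width: 0.0744
t: 42.48
eef_pos: [0.5526, 0.4026, 0.2169]
ee_rot: [-2.295, 0.009, -3.057]
force: [1.1, 0.5, -0.3]
width: 0.087
bricka top [ 0.7014 -0.0349] 81.9 0.047
bricka scn [ 0.7011 -0.0358] 82.5 0.059
bricka both [ 0.7013 -0.0353] 82.1 0.11
brickb top [0.5763 0.0569] 79.6 0.041
brickb scn [0.5752 0.0555] 79.6 0.058
brickb both [0.5759 0.0563] 79.4 0.112
brickc top [0.454  0.0605] 89.3 0.04
brickc scn [0.4535 0.0589] 91.0 0.055
brickc both [0.4536 0.0599] 89.6 0.11
brickd top [ 0.4738 -0.2604] 77.3 0.043
brickd scn [ 0.4729 -0.262 ] 77.4 0.044
brickd both [ 0.4734 -0.2615] 76.9 0.101
stand top [ 0.5181 -0.4024] 75.5 0.035
stand scn [ 0.5189 -0.4045] 74.9 0.033
stand both [ 0.5186 -0.4035] 74.9 0.082
```

View pics/d3.png

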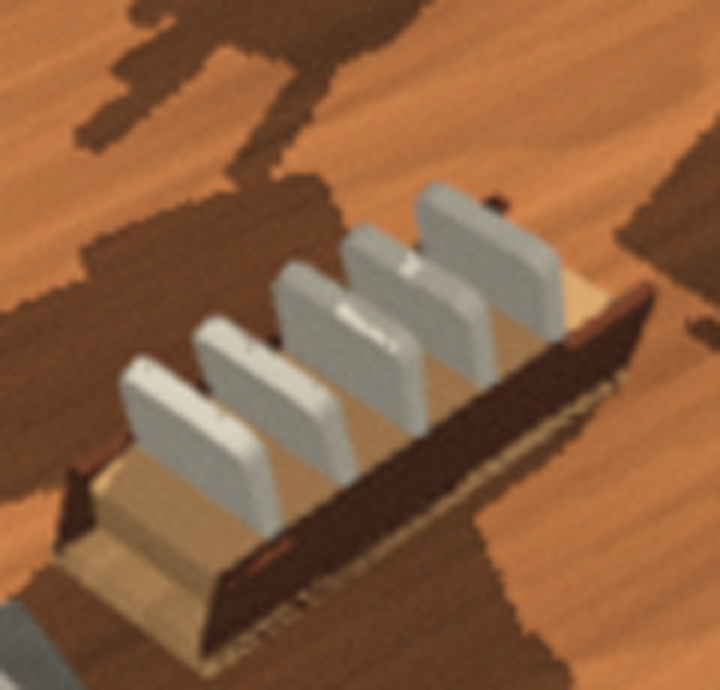

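View pics/d3t.png

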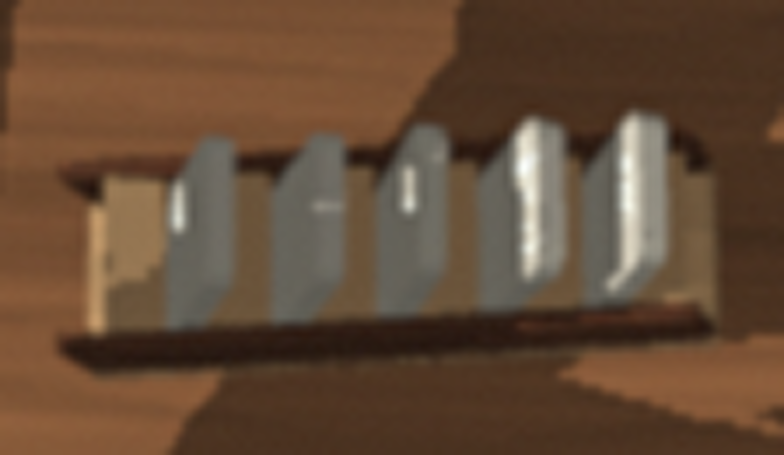

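Run:
```python
from plan import *
P,R=pick2((.4734,-.2613),0,0,np.radians(77.1-180),.1); delta(P,R)
```

```text
to [ 0.4734 -0.2613  0.1   ] shift [-0.0785 -0.6617 -0.1134] turn [ 0.8512 -0.0558 -0.2868] minrows 12.3 per [-0.006  -0.0509 -0.0087] [ 0.0655 -0.0043 -0.0221]
```

```bash
python3 -m jog '[[[-0.0049,-0.0414,0,0.0532,-0.0035,-0.0179,1],[-0.0049,-0.0414,0,0.0532,-0.0035,-0.0179,1],[-0.0049,-0.0414,0,0.0532,-0.0035,-0.0179,1],[-0.0049,-0.0414,0,0.0532,-0.0035,-0.0179,1],[-0.0049,-0.0414,0,0.0532,-0.0035,-0.0179,1],[-0.0049,-0.0414,0,0.0532,-0.0035,-0.0179,1],[-0.0049,-0.0414,0,0.0532,-0.0035,-0.0179,1],[-0.0049,-0.0414,0,0.0532,-0.0035,-0.0179,1],[-0.0049,-0.0414,0,0.0532,-0.0035,-0.0179,1],[-0.0049,-0.0414,0,0.0532,-0.0035,-0.0179,1],[-0.0049,-0.0414,0,0.0532,-0.0035,-0.0179,1],[-0.0049,-0.0414,-0.02,0.0532,-0.0035,-0.0179,1],[-0.0049,-0.0414,-0.03,0.0532,-0.0035,-0.0179,1],[-0.0049,-0.0414,-0.03,0.0532,-0.0035,-0.0179,1],[-0.0049,-0.0414,-0.03,0.0532,-0.0035,-0.0179,1],[-0.0049,-0.0414,-0.03,0.0532,-0.0035,-0.0179,1],[0,0,0,0,0,0,1],[0,0,0,0,0,0,1]]]' 40
python3 - <<'E'
from plan import *
P,R=pick2((.4734,-.2613),0,0,np.radians(77.1-180),.004); delta(P,R)
E
```

```text
t: 44.92
eef_pos: [0.4727, -0.2621, 0.0727]
ee_rot: [-3.141, -0.001, 2.915]
force: [0.5, 0.1, -0.6]
width: 0.0877
to [ 0.4734 -0.2613  0.004 ] shift [ 0.0007  0.0008 -0.0687] turn [ 0.0004 -0.0014  0.0015] minrows 1.2 per [ 0.0004  0.0004 -0.0343] [ 0.0002 -0.0007  0.0008]
```

```bash
python3 -m jog '[[[0.0005,0.0005,-0.025,0,-0.001,0.001,1],[0,0,-0.02,0,0,0,1],[0,0,-0.015,0,0,0,1],[0,0,-0.006,0,0,0,1],[0,0,0,0,0,0,1]]]' 40
python3 - <<'E'
from plan import *
g=grab_frame("scene"); crop(g,"e1.png",130,210,290,330,5); print(cur()[1])
E
```

```text
t: 45.55
eef_pos: [0.4745, -0.2609, 0.0078]
ee_rot: [-3.141, 0.002, 2.918]
force: [0.7, -0.0, -0.5]
width: 0.0874
[ 0.47468624 -0.26112037  0.0081058 ]
```

View pics/e1.png

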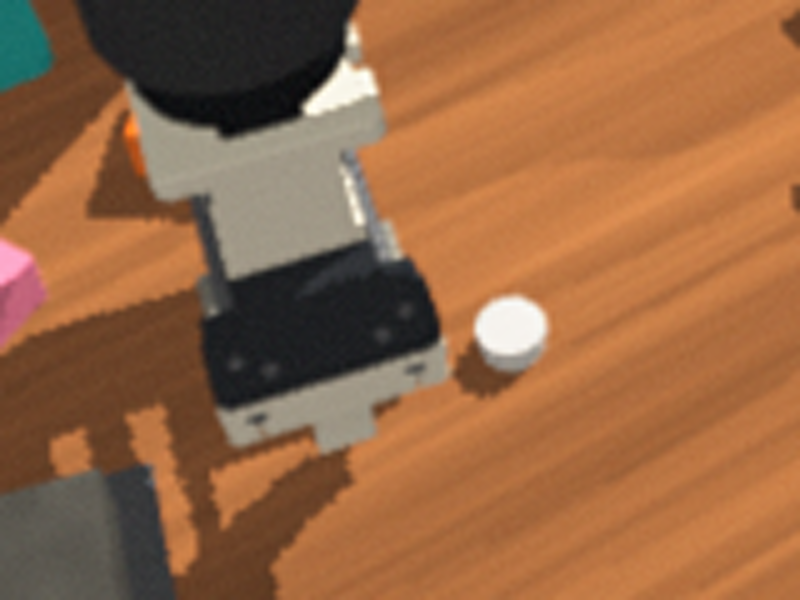

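```bash
python3 -m jog '[[[-0.001,0,-0.003,0,0,0,1],[0,0,-0.001,0,0,0,0.8],[0,0,0,0,0,0,0.6],[0,0,0,0,0,0,0.6],[0,0,0,0,0,0,0.6],[0,0,0,0,0,0,0.6],[0,0,0,0,0,0,0.6]]]' 40
python3 -m jog '[[[0,0,0.02,0,0,0,0.6],[0,0,0.03,0,0,0,0.6],[0,0,0.03,0,0,0,0.6],[0,0,0.03,0,0,0,0.6],[0,0,0,0,0,0,0.6]]]' 40
python3 - <<'E'
from plan import *
P,R=pick2((.5186,-.4035),0,0,np.radians(75.0-180),.1); delta(P,R)
g=grab_frame("scene"); crop(g,"e2.png",90,180,290,330,4)
E
```

```text
t: 46.48
eef_pos: [0.4733, -0.2613, 0.0038]
ee_rot: [-3.141, 0.002, 2.918]
force: [-0.4, -0.5, 1.5]
width: 0.06
t: 47.1
eef_pos: [0.4747, -0.2616, 0.1159]
ee_rot: [3.142, 0.006, 2.918]
force: [0.9, -0.9, -1.6]
width: 0.0596
to [ 0.5186 -0.4035  0.1   ] shift [ 0.0439 -0.1419 -0.0159] turn [ 0.0015  0.0062 -0.0381] minrows 2.7 per [ 0.0146 -0.0473 -0.0053] [ 0.0005  0.0021 -0.0127]
```

View pics/e2.png

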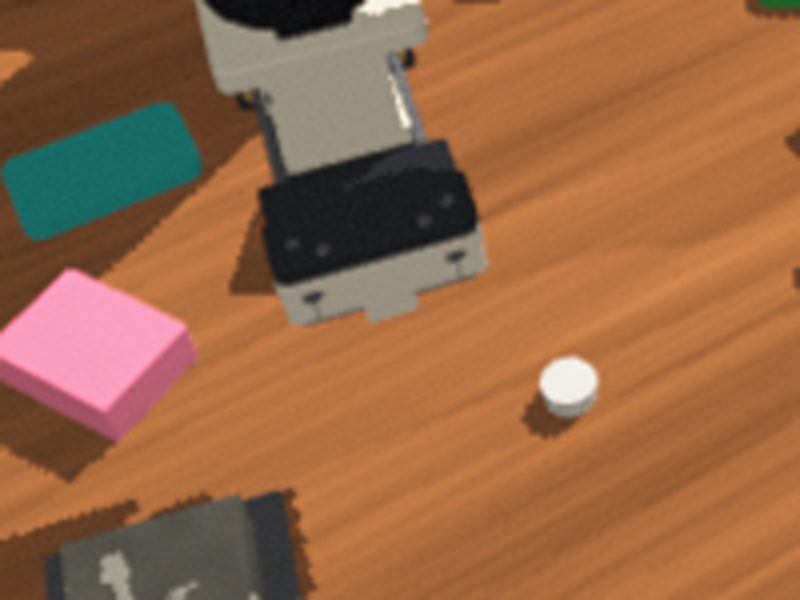

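```bash
python3 -m jog '[[[0.01,-0.03,0,0,0.001,-0.0076,0.6],[0.01,-0.03,0,0,0.001,-0.0076,0.6],[0.01,-0.03,0,0,0.001,-0.0076,0.6],[0.009,-0.03,0,0,0.001,-0.0076,0.6],[0.0049,-0.022,-0.02,0.001,0.002,-0.0076,0.6],[0,0,-0.02,0,0,0,0.6],[0,0,0,0,0,0,0.6],[0,0,0,0,0,0,0.6]]]' 40
python3 - <<'E'
from plan import *
P,R=pick2((.5186,-.4035),0,0,np.radians(75.0-180),.0365); delta(P,R)
g=grab_frame("scene"); crop(g,"e3.png",60,250,260,400,4)
E
```

```text
t: 48.15
eef_pos: [0.5171, -0.4032, 0.0735]
ee_rot: [-3.141, -0.005, 2.88]
force: [-0.6, 0.4, -0.1]
width: 0.0597
to [ 0.5186 -0.4035  0.0365] shift [ 0.0015 -0.0003 -0.037 ] turn [-0.0006 -0.0049 -0.0002] minrows 0.7 per [ 0.0015 -0.0003 -0.037 ] [-0.0006 -0.0049 -0.0002]
```

View pics/e3.png

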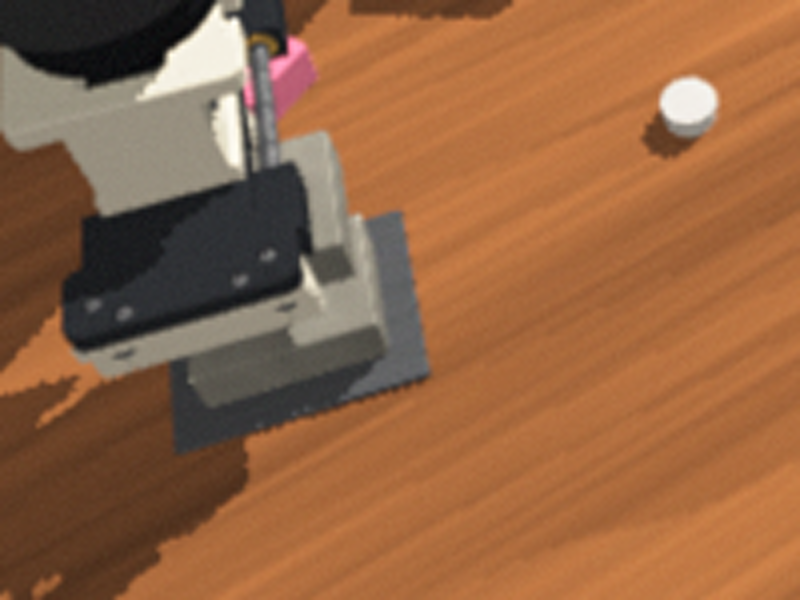

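```bash
python3 -m jog '[[[0.0012,0,-0.02,0,-0.005,0,0.6],[0,0,-0.01,0,0,0,0.6],[0,0,-0.003,0,0,0,0.6],[0,0,0,0,0,0,0.6]]]' 40
python3 - <<'E'
from plan import *
P,R=pick2((.5186,-.4035),0,0,np.radians(75.0-180),.0365); delta(P,R)
E
```

```text
t: 48.7
eef_pos: [0.5186, -0.4034, 0.041]
ee_rot: [3.141, 0.001, 2.88]
force: [-0.1, -0.0, -0.8]
width: 0.0599
to [ 0.5186 -0.4035  0.0365] shift [ 0.     -0.0001 -0.0045] turn [-0.0003  0.001  -0.0001] minrows 0.1 per [ 0.     -0.0001 -0.0045] [-0.0003  0.001  -0.0001]
```

```bash
python3 -m jog '[[[0,0,-0.0015,0,0,0,0.6],[0,0,-0.0015,0,0,0,0.6],[0,0,0,0,0,0,0.6]]]' 40
python3 -m jog '[[[0,0,-0.001,0,0,0,0.6],[0,0,-0.0005,0,0,0,0.6],[0,0,0,0,0,0,0.6]]]' 40
```

```text
t: 49.08
eef_pos: [0.5183, -0.4033, 0.0377]
ee_rot: [3.141, 0.001, 2.879]
force: [-1.3, 0.2, -1.3]
width: 0.0595
t: 49.45
eef_pos: [0.5183, -0.4033, 0.0361]
ee_rot: [3.141, 0.0, 2.88]
force: [0.2, 0.8, -2.0]
width: 0.0598
```

```bash
python3 -m jog '[[[0,0,-0.0008,0,0,0,0.6],[0,0,0,0,0,0,0.6]]]' 40
python3 -m jog '[[[0,0,0,0,0,0,0.7],[0,0,0,0,0,0,0.8],[0,0,0,0,0,0,0.9],[0,0,0,0,0,0,0.9],[0,0,0.02,0,0,0,0.9],[0,0,0.03,0,0,0,1],[0,0,0.04,0,0,0,1]]]' 40
python3 - <<'E'
from plan import *
P,R=pick2((.7012,-.0355),0,0,np.radians(82.2-180),.1); delta(P,R)
E
```

```text
t: 49.7
eef_pos: [0.5184, -0.4034, 0.0358]
ee_rot: [3.141, 0.001, 2.88]
force: [-1.4, 1.9, 4.2]
width: 0.0597
t: 50.58
eef_pos: [0.5177, -0.403, 0.1253]
ee_rot: [3.14, -0.002, 2.879]
force: [0.6, -0.8, 0.2]
width: 0.0867
to [ 0.7012 -0.0355  0.1   ] shift [ 0.1835  0.3675 -0.0253] turn [-0.0014 -0.0014  0.126 ] minrows 7.5 per [ 0.0229  0.0459 -0.0032] [-0.0002 -0.0002  0.0158]
```

```bash
python3 -m jog '[[[0.0204,0.0408,0,0,0,0.014,1],[0.0204,0.0408,0,0,0,0.014,1],[0.0204,0.0408,0,0,0,0.014,1],[0.0204,0.0408,0,0,0,0.014,1],[0.0204,0.0408,0,0,0,0.014,1],[0.0204,0.0408,0,0,0,0.014,1],[0.0204,0.0408,0,0,0,0.014,1],[0.0204,0.0408,0,0,0,0.014,1],[0.0204,0.0408,0,0,0,0.014,1],[0,0,-0.03,0,0,0,1],[0,0,-0.02,0,0,0,1],[0,0,0,0,0,0,1]]]' 40
python3 - <<'E'
from plan import *
f=grab_frame("top");cv2.imwrite("pics/e4.png",f["pixels"][...,::-1])
g=grab_frame("scene");cv2.imwrite("pics/e4s.png",g["pixels"][...,::-1])
print(fit([g],flat(BRICK,.046),(.5184,-.4034,1.309),(.006,.006,.1)))
P,R=pick2((.7012,-.0355),0,0,np.radians(82.2-180),.004); delta(P,R)
E
```

```text
t: 52.08
eef_pos: [0.7006, -0.0361, 0.0733]
ee_rot: [-3.141, -0.003, 3.006]
force: [0.2, -0.1, 0.5]
width: 0.0877
(array([ 0.54564538, -0.40425111,  1.10188454]), np.float64(0.31793054643912044))
to [ 0.7012 -0.0355  0.004 ] shift [-0.0011  0.0008 -0.0719] turn [-0.0003  0.0011 -0.0002] minrows 1.3 per [-0.0006  0.0004 -0.036 ] [-0.0002  0.0006 -0.0001]
```

View pics/e4.png

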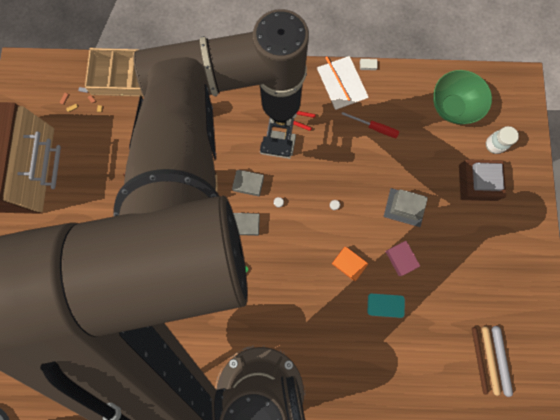

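View pics/e4s.png

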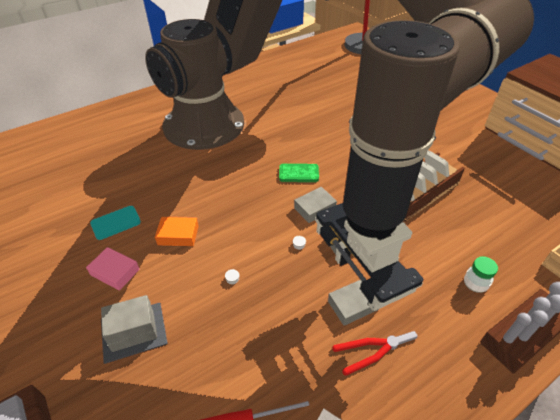

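```bash
python3 -m jog '[[[0,0.0005,0,0,0.001,0,0.85],[0,0,-0.02,0,0,0,0.85],[0,0,-0.02,0,0,0,0.85],[0,0,-0.02,0,0,0,0.85],[0,0,-0.007,0,0,0,0.85],[0,0,0,0,0,0,0.85]]]' 40
python3 - <<'E'
from plan import *
P,R=pick2((.7012,-.0355),0,0,np.radians(82.2-180),.004); delta(P,R)
g=grab_frame("scene");crop(g,"e5.png",300,240,440,370,5)
E
```

```text
t: 52.92
eef_pos: [0.7016, -0.0357, 0.0076]
ee_rot: [3.142, -0.002, 3.006]
force: [-0.4, 0.1, 0.0]
width: 0.0745
to [ 0.7012 -0.0355  0.004 ] shift [-0.0004  0.0002 -0.0036] turn [-0.0002 -0.0016 -0.0002] minrows 0.1 per [-0.0004  0.0002 -0.0036] [-0.0002 -0.0016 -0.0002]
```

View pics/e5.png

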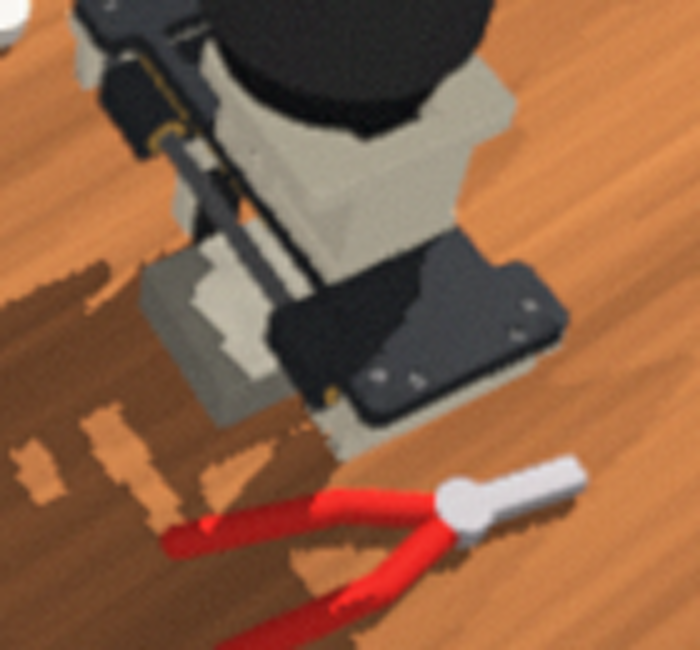

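```bash
python3 -m jog '[[[0,0,-0.003,0,-0.001,0,0.8],[0,0,-0.0008,0,0,0,0.6],[0,0,0,0,0,0,0.6],[0,0,0,0,0,0,0.6],[0,0,0,0,0,0,0.6],[0,0,0,0,0,0,0.6]]]' 40
python3 -m jog '[[[0,0,0.02,0,0,0,0.6],[0,0,0.03,0,0,0,0.6],[0,0,0.04,0,0,0,0.6],[0,0,0.04,0,0,0,0.6],[0,0,0,0,0,0,0.6]]]' 40
python3 - <<'E'
from plan import *
P,R=pick2((.5186,-.4035),0,0,np.radians(75.0-180),.13); delta(P,R)
E
```

```text
t: 53.72
eef_pos: [0.7019, -0.0356, 0.0048]
ee_rot: [3.141, 0.001, 3.006]
force: [-1.6, 0.8, 2.8]
width: 0.0598
t: 54.35
eef_pos: [0.7046, -0.0355, 0.1404]
ee_rot: [3.139, 0.009, 3.006]
force: [-0.4, 0.2, -1.4]
width: 0.0597
to [ 0.5186 -0.4035  0.13  ] shift [-0.186  -0.368  -0.0104] turn [-0.0008  0.0093 -0.1264] minrows 7.5 per [-0.0233 -0.046  -0.0013] [-0.0001  0.0012 -0.0158]
```

```bash
python3 -m jog '[[[-0.0185,-0.0368,0,0,0,-0.0126,0.6],[-0.0185,-0.0368,0,0,0,-0.0126,0.6],[-0.0185,-0.0368,0,0,0,-0.0126,0.6],[-0.0185,-0.0368,0,0,0,-0.0126,0.6],[-0.0185,-0.0368,0,0,0,-0.0126,0.6],[-0.0185,-0.0368,0,0,0,-0.0126,0.6],[-0.0185,-0.0368,0,0,0,-0.0126,0.6],[-0.0185,-0.0368,0,0,0,-0.0126,0.6],[-0.0185,-0.0368,0,0,0,-0.0126,0.6],[-0.0185,-0.0368,-0.02,0,0.009,-0.0126,0.6],[0,0,-0.02,0,0,0,0.6],[0,0,0,0,0,0,0.6],[0,0,0,0,0,0,0.6]]]' 40
python3 - <<'E'
from plan import *
P,R=pick2((.5184,-.4034),0,0,np.radians(75.0-180),.0645); delta(P,R)
g=grab_frame("scene"); crop(g,"e6.png",60,230,260,380,4)
f=grab_frame("top"); crop(f,"e6t.png",360,170,450,240,7)
E
```

```text
t: 55.98
eef_pos: [0.5174, -0.4035, 0.0953]
ee_rot: [-3.14, -0.008, 2.88]
force: [0.3, 0.4, -0.2]
width: 0.0596
to [ 0.5184 -0.4034  0.0645] shift [ 0.001   0.0001 -0.0308] turn [-0.0001 -0.0078 -0.0005] minrows 0.6 per [ 0.001   0.0001 -0.0308] [-0.0001 -0.0078 -0.0005]
```

View pics/e6.png

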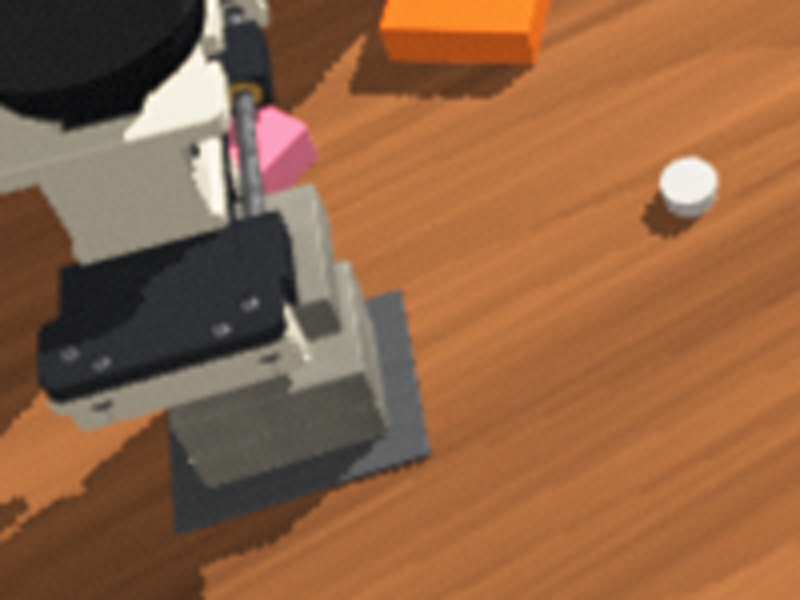

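```bash
python3 -m jog '[[[0.0003,0,-0.015,0,0,0,0.6],[0,0,-0.009,0,0,0,0.6],[0,0,-0.003,0,0,0,0.6],[0,0,0,0,0,0,0.6],[0,0,0,0,0,0,0.6]]]' 40
python3 - <<'E'
from plan import *
P,R=pick2((.5184,-.4034),0,0,np.radians(75.0-180),.0645); delta(P,R)
E
```

```text
t: 56.7
eef_pos: [0.5175, -0.4038, 0.0678]
ee_rot: [-3.14, -0.008, 2.88]
force: [0.9, 0.3, -1.5]
width: 0.0596
to [ 0.5184 -0.4034  0.0645] shift [ 0.0009  0.0004 -0.0033] turn [-0.0004 -0.0079  0.0003] minrows 0.1 per [ 0.0009  0.0004 -0.0033] [-0.0004 -0.0079  0.0003]
```

```bash
python3 -m jog '[[[0.0008,0.0003,-0.001,0,-0.008,0,0.6],[0,0,-0.001,0,0,0,0.6],[0,0,0,0,0,0,0.6]]]' 40
python3 -m jog '[[[0,0,-0.001,0,0,0,0.6],[0,0,0,0,0,0,0.6]]]' 40
```

```text
t: 57.08
eef_pos: [0.518, -0.4033, 0.0656]
ee_rot: [3.141, -0.0, 2.879]
force: [-0.4, -0.2, -2.0]
width: 0.0595
t: 57.32
eef_pos: [0.5181, -0.4034, 0.0648]
ee_rot: [3.141, -0.0, 2.88]
force: [-0.7, 0.8, 0.5]
width: 0.0598
```

```bash
python3 -m jog '[[[0,0,-0.0007,0,0,0,0.6],[0,0,0,0,0,0,0.6]]]' 40
python3 -m jog '[[[0,0,0,0,0,0,0.7],[0,0,0,0,0,0,0.8],[0,0,0,0,0,0,0.9],[0,0,0,0,0,0,0.9],[0,0,0.02,0,0,0,0.9],[0,0,0.03,0,0,0,1],[0,0,0.04,0,0,0,1]]]' 40
python3 - <<'E'
from plan import *
P,R=pick2((.4536,.0598),0,0,np.radians(90-180),.1); delta(P,R)
E
```

```text
t: 57.58
eef_pos: [0.5182, -0.4034, 0.0647]
ee_rot: [3.141, 0.0, 2.88]
force: [-2.6, 3.3, 5.6]
width: 0.0598
t: 58.45
eef_pos: [0.5174, -0.403, 0.1538]
ee_rot: [3.141, -0.003, 2.88]
force: [0.5, 0.0, -0.1]
width: 0.087
to [0.4536 0.0598 0.1   ] shift [-0.0638  0.4628 -0.0538] turn [-0.0012 -0.0024  0.2621] minrows 8.5 per [-0.0071  0.0514 -0.006 ] [-0.0001 -0.0003  0.0291]
```

```bash
python3 -m jog '[[[-0.0058,0.0421,0,0,0,0.0238,1],[-0.0058,0.0421,0,0,0,0.0238,1],[-0.0058,0.0421,0,0,0,0.0238,1],[-0.0058,0.0421,0,0,0,0.0238,1],[-0.0058,0.0421,0,0,0,0.0238,1],[-0.0058,0.0421,0,0,0,0.0238,1],[-0.0058,0.0421,0,0,0,0.0238,1],[-0.0058,0.0421,0,0,0,0.0238,1],[-0.0058,0.0421,-0.02,0,0,0.0238,1],[-0.0058,0.0421,-0.03,0,0,0.0238,1],[-0.0058,0.0421,-0.03,0,0,0.0238,1],[0,0,0,0,0,0,1],[0,0,0,0,0,0,1]]]' 40
python3 - <<'E'
from plan import *
f=grab_frame("top"); crop(f,"e7t.png",200,150,440,290,3.3)
g=grab_frame("scene"); crop(g,"e7.png",60,150,400,400,2.3)
for c in((.5184,-.4034),): 
    def mk(p): return [(BRICK+[0,0,.018])@Rz(1.309).T+[.5186,-.4035,0],(box(.11,.09,.004)+[0,0,.002])@Rz(1.309).T+[.5186,-.4035,0]]+[ (box(.08,.06,.056))@Rz(p[2]).T+[p[0],p[1],.06]]
    print("pile",[ (a[0].round(4),round(a[1],3)) for a in (fit([q],mk,(*c,1.309),(.006,.006,.1)) for q in(f,g))])
P,R=pick2((.4536,.0598),0,0,np.radians(90-180),.004); delta(P,R)
E
```

```text
t: 60.08
eef_pos: [0.4545, 0.0599, 0.0741]
ee_rot: [3.141, -0.0, -3.141]
force: [0.7, -0.3, -0.2]
width: 0.0878
pile [(array([ 0.5181, -0.4027,  1.3193]), np.float64(0.03)), (array([ 0.5191, -0.4034,  1.3104]), np.float64(0.025))]
to [0.4536 0.0598 0.004 ] shift [-0.0012  0.0004 -0.0706] turn [-0.001   0.0007  0.001 ] minrows 1.3 per [-0.0006  0.0002 -0.0353] [-0.0005  0.0004  0.0005]
```

View pics/e7t.png

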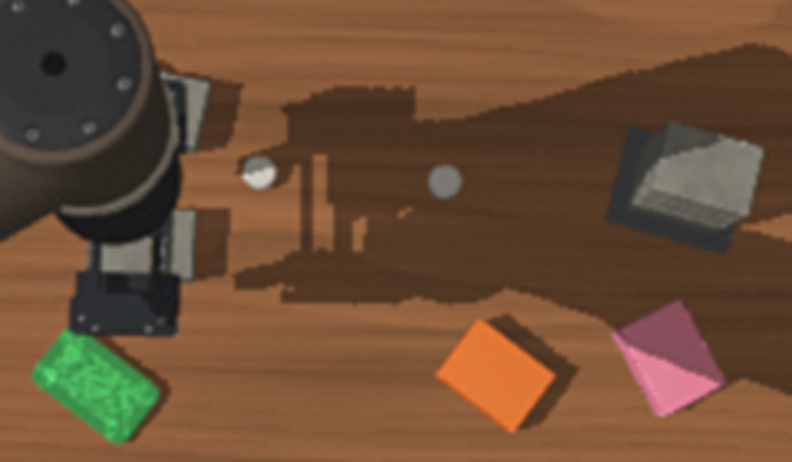

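View pics/e7.png

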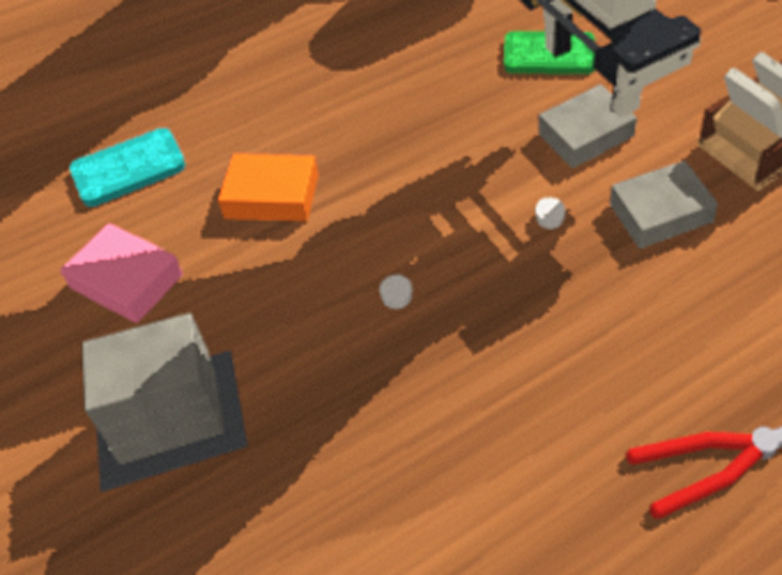

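```bash
python3 -m jog '[[[-0.001,0,0,0,0,0,0.88],[0,0,-0.02,0,0,0,0.88],[0,0,-0.02,0,0,0,0.88],[0,0,-0.02,0,0,0,0.88],[0,0,-0.007,0,0,0,0.88],[0,0,0,0,0,0,0.88]]]' 40
python3 - <<'E'
from plan import *
P,R=pick2((.4536,.0598),0,0,np.radians(90-180),.004); delta(P,R)
E
```

```text
t: 60.92
eef_pos: [0.4533, 0.0594, 0.0069]
ee_rot: [3.141, -0.001, 3.141]
force: [-0.7, -0.1, -0.2]
width: 0.0773
to [0.4536 0.0598 0.004 ] shift [ 0.0003  0.0004 -0.0029] turn [-0.0002 -0.0007  0.0008] minrows 0.1 per [ 0.0003  0.0004 -0.0029] [-0.0002 -0.0007  0.0008]
```

```bash
python3 -m jog '[[[0,0.0003,-0.0025,0,0,0,0.8],[0,0,-0.0005,0,0,0,0.6],[0,0,0,0,0,0,0.6],[0,0,0,0,0,0,0.6],[0,0,0,0,0,0,0.6],[0,0,0,0,0,0,0.6]]]' 40
python3 -m jog '[[[0,0,0.02,0,0,0,0.6],[0,0,0.04,0,0,0,0.6],[0,0,0.05,0,0,0,0.6],[0,0,0.05,0,0,0,0.6],[0,0,0,0,0,0,0.6]]]' 40
python3 - <<'E'
from plan import *
P,R=pick2((.5185,-.4033),0,0,np.radians(75.0-180),.13); delta(P,R)
E
```

```text
t: 61.68
eef_pos: [0.4535, 0.0603, 0.0042]
ee_rot: [3.141, 0.0, 3.142]
force: [-2.4, 0.4, 5.4]
width: 0.0598
t: 62.3
eef_pos: [0.4553, 0.0611, 0.1675]
ee_rot: [3.138, 0.006, -3.141]
force: [-0.0, 0.4, -2.1]
width: 0.0598
to [ 0.5185 -0.4033  0.13  ] shift [ 0.0632 -0.4644 -0.0375] turn [-0.0031  0.0068 -0.262 ] minrows 8.5 per [ 0.007  -0.0516 -0.0042] [-0.0003  0.0008 -0.0291]
```

```bash
python3 -m jog '[[[0.0053,-0.0387,0,0,0,-0.0218,0.6],[0.0053,-0.0387,0,0,0,-0.0218,0.6],[0.0053,-0.0387,0,0,0,-0.0218,0.6],[0.0053,-0.0387,0,0,0,-0.0218,0.6],[0.0053,-0.0387,0,0,0,-0.0218,0.6],[0.0053,-0.0387,0,0,0,-0.0218,0.6],[0.0053,-0.0387,0,0,0,-0.0218,0.6],[0.0053,-0.0387,0,0,0,-0.0218,0.6],[0.0053,-0.0387,0,0,0,-0.0218,0.6],[0.0053,-0.0387,0,0,0,-0.0218,0.6],[0.0053,-0.0387,0,0,0,-0.0218,0.6],[0.0053,-0.0387,-0.02,0,0,-0.0218,0.6],[0,0,-0.02,0,0,0,0.6],[0,0,0,0,0,0,0.6],[0,0,0,0,0,0,0.6]]]' 40
python3 - <<'E'
from plan import *
P,R=pick2((.5184,-.4033),0,0,np.radians(75.0-180),.0925); delta(P,R)
g=grab_frame("scene"); crop(g,"e8.png",60,210,260,360,4)
E
```

```text
t: 64.18
eef_pos: [0.5168, -0.404, 0.1237]
ee_rot: [3.141, -0.001, 2.88]
force: [0.1, 0.0, -1.2]
width: 0.0601
to [ 0.5184 -0.4033  0.0925] shift [ 0.0016  0.0007 -0.0312] turn [-0.0007 -0.0009 -0.0006] minrows 0.6 per [ 0.0016  0.0007 -0.0312] [-0.0007 -0.0009 -0.0006]
```

View pics/e8.png

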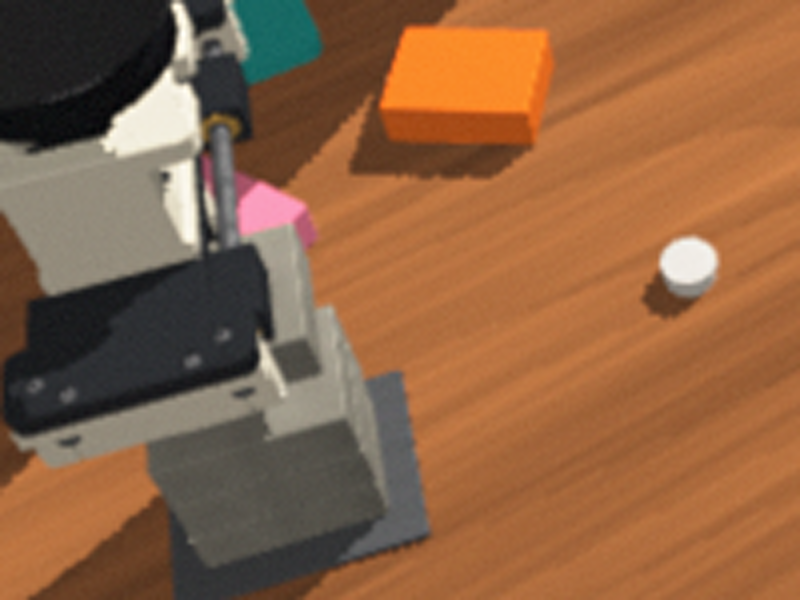

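```bash
python3 -m jog '[[[0.0012,0.0005,-0.015,0,-0.001,0,0.6],[0,0,-0.009,0,0,0,0.6],[0,0,-0.003,0,0,0,0.6],[0,0,0,0,0,0,0.6],[0,0,0,0,0,0,0.6]]]' 40
python3 - <<'E'
from plan import *
P,R=pick2((.5184,-.4033),0,0,np.radians(75.0-180),.0925); delta(P,R)
E
```

```text
t: 64.85
eef_pos: [0.5183, -0.4039, 0.0972]
ee_rot: [3.141, 0.001, 2.88]
force: [-0.2, 0.3, -2.2]
width: 0.0598
to [ 0.5184 -0.4033  0.0925] shift [ 0.0001  0.0006 -0.0047] turn [-0.0003  0.0012 -0.0001] minrows 0.1 per [ 0.0001  0.0006 -0.0047] [-0.0003  0.0012 -0.0001]
```

```bash
python3 -m jog '[[[0,0.0004,-0.002,0,0,0,0.6],[0,0,-0.0015,0,0,0,0.6],[0,0,0,0,0,0,0.6]]]' 40
python3 -m jog '[[[0,0,-0.001,0,0,0,0.6],[0,0,0,0,0,0,0.6]]]' 40
python3 -m jog '[[[0,0,-0.0006,0,0,0,0.6],[0,0,0,0,0,0,0.6]]]' 40
```

```text
t: 65.22
eef_pos: [0.5179, -0.4033, 0.0932]
ee_rot: [3.141, 0.0, 2.88]
force: [0.6, 0.9, -0.5]
width: 0.0596
t: 65.47
eef_pos: [0.5181, -0.4034, 0.0924]
ee_rot: [3.141, 0.001, 2.88]
force: [0.2, 0.0, -1.3]
width: 0.0597
t: 65.72
eef_pos: [0.5181, -0.4034, 0.0923]
ee_rot: [3.141, 0.001, 2.88]
force: [-2.3, 1.4, 4.3]
width: 0.0598
```

```bash
python3 -m jog '[[[0,0,0,0,0,0,0.7],[0,0,0,0,0,0,0.8],[0,0,0,0,0,0,0.9],[0,0,0,0,0,0,0.9],[0,0,0.02,0,0,0,0.9],[0,0,0.03,0,0,0,1],[0,0,0.03,0,0,0,1]]]' 40
python3 - <<'E'
from plan import *
P,R=pick2((.576,.0563),0,0,np.radians(79.6-180),.1); delta(P,R)
E
```

```text
t: 66.6
eef_pos: [0.5179, -0.4034, 0.1724]
ee_rot: [3.141, 0.0, 2.88]
force: [0.3, -0.4, 0.6]
width: 0.0873
to [0.576  0.0563 0.1   ] shift [ 0.0581  0.4597 -0.0724] turn [-0.0007  0.0003  0.0803] minrows 8.5 per [ 0.0065  0.0511 -0.008 ] [-0.0001  0.      0.0089]
```

```bash
python3 - <<'E'
from plan import *
for n in("top","scene"):
    a=fit([grab_frame(n)],flat(BRICK,.014),(.576,.0563,1.39),(.006,.006,.1)); print(n,a[0].round(4),round(a[1],3))
E
python3 -m jog '[[[0.0053,0.0418,0,0,0,0.0073,1],[0.0053,0.0418,0,0,0,0.0073,1],[0.0053,0.0418,0,0,0,0.0073,1],[0.0053,0.0418,0,0,0,0.0073,1],[0.0053,0.0418,0,0,0,0.0073,1],[0.0053,0.0418,0,0,0,0.0073,1],[0.0053,0.0418,0,0,0,0.0073,1],[0.0053,0.0418,-0.02,0,0,0.0073,1],[0.0053,0.0418,-0.02,0,0,0.0073,1],[0.0053,0.0418,-0.03,0,0,0.0073,1],[0.0053,0.0418,-0.03,0,0,0.0073,1],[0,0,0,0,0,0,1],[0,0,0,0,0,0,1]]]' 40
python3 - <<'E'
from plan import *
P,R=pick2((.576,.0563),0,0,np.radians(79.6-180),.004); delta(P,R)
f=grab_frame("top"); crop(f,"e9t.png",200,150,440,290,3.3)
g=grab_frame("scene"); crop(g,"e9.png",60,150,400,400,2.3)
E
```

```text
top [0.5763 0.0569 1.3823] 0.041
scene [0.575  0.0554 1.3858] 0.058
t: 68.32
eef_pos: [0.5762, 0.0564, 0.0715]
ee_rot: [3.141, 0.0, 2.961]
force: [-0.1, -0.3, -0.4]
width: 0.0874
to [0.576  0.0563 0.004 ] shift [-0.0002 -0.0001 -0.0675] turn [-0.0002  0.0001 -0.0007] minrows 1.2 per [-0.0001 -0.     -0.0338] [-0.0001  0.     -0.0003]
```

View pics/e9.png

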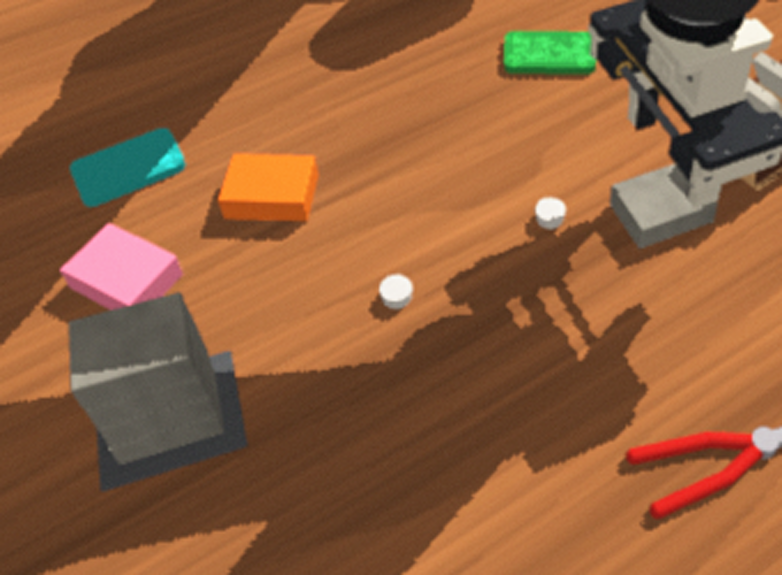

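View pics/e9t.png

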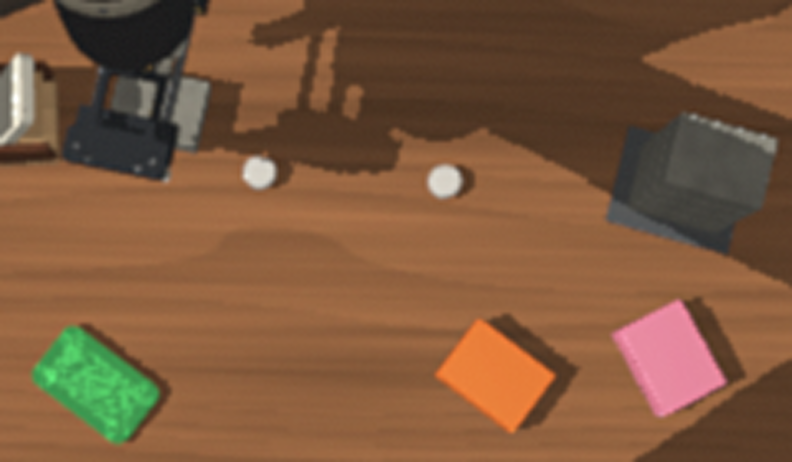

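```bash
python3 -m jog '[[[0,0,-0.02,0,0,0,0.95],[0,0,-0.02,0,0,0,0.95],[0,0,-0.018,0,0,0,0.95],[0,0,-0.006,0,0,0,0.95],[0,0,0,0,0,0,0.95],[0,0,0,0,0,0,0.95]]]' 40
python3 - <<'E'
from plan import *
P,R=pick2((.576,.0563),0,0,np.radians(79.5-180),.004); delta(P,R)
E
```

```text
t: 69.18
eef_pos: [0.577, 0.0564, 0.0087]
ee_rot: [3.14, 0.002, 2.96]
force: [0.6, -0.4, 0.8]
width: 0.0835
to [0.576  0.0563 0.004 ] shift [-0.001  -0.0001 -0.0047] turn [-0.0011  0.0021 -0.0015] minrows 0.1 per [-0.001  -0.0001 -0.0047] [-0.0011  0.0021 -0.0015]
```

```bash
python3 -m jog '[[[-0.0005,0,-0.0035,-0.001,0.001,-0.0015,0.8],[0,0,-0.0005,0,0,0,0.6],[0,0,0,0,0,0,0.6],[0,0,0,0,0,0,0.6],[0,0,0,0,0,0,0.6],[0,0,0,0,0,0,0.6]]]' 40
python3 -m jog '[[[0,0,0.02,0,0,0,0.6],[0,0,0.04,0,0,0,0.6],[0,0,0.05,0,0,0,0.6],[0,0,0.05,0,0,0,0.6],[0,0,0.03,0,0,0,0.6],[0,0,0,0,0,0,0.6]]]' 40
python3 - <<'E'
from plan import *
P,R=pick2((.5184,-.4033),0,0,np.radians(75.0-180),.16); delta(P,R)
E
```

```text
t: 69.92
eef_pos: [0.5758, 0.0564, 0.0038]
ee_rot: [-3.141, -0.0, 2.959]
force: [0.0, -0.1, 0.5]
width: 0.0599
t: 70.68
eef_pos: [0.5772, 0.0568, 0.1965]
ee_rot: [3.139, 0.004, 2.959]
force: [0.5, -0.1, -2.1]
width: 0.0598
to [ 0.5184 -0.4033  0.16  ] shift [-0.0588 -0.4601 -0.0365] turn [-0.0012  0.0046 -0.0789] minrows 8.5 per [-0.0065 -0.0511 -0.0041] [-0.0001  0.0005 -0.0088]
```

```bash
python3 -m jog '[[[-0.0049,-0.0384,0,0,0,-0.0066,0.6],[-0.0049,-0.0384,0,0,0,-0.0066,0.6],[-0.0049,-0.0384,0,0,0,-0.0066,0.6],[-0.0049,-0.0384,0,0,0,-0.0066,0.6],[-0.0049,-0.0384,0,0,0,-0.0066,0.6],[-0.0049,-0.0384,0,0,0,-0.0066,0.6],[-0.0049,-0.0384,0,0,0,-0.0066,0.6],[-0.0049,-0.0384,0,0,0,-0.0066,0.6],[-0.0049,-0.0384,0,0,0,-0.0066,0.6],[-0.0049,-0.0384,0,0,0,-0.0066,0.6],[-0.0049,-0.0384,0,0,0,-0.0066,0.6],[-0.0049,-0.0377,-0.02,0,0,-0.0066,0.6],[0,0,-0.02,0,0,0,0.6],[0,0,0,0,0,0,0.6],[0,0,0,0,0,0,0.6]]]' 40
python3 - <<'E'
from plan import *
P,R=pick2((.5184,-.4033),0,0,np.radians(75.0-180),.120); delta(P,R)
g=grab_frame("scene"); crop(g,"f1.png",50,190,250,360,4)
E
```

```text
t: 72.55
eef_pos: [0.5172, -0.4035, 0.1538]
ee_rot: [-3.141, -0.001, 2.88]
force: [1.1, -0.1, -0.9]
width: 0.0594
to [ 0.5184 -0.4033  0.12  ] shift [ 0.0012  0.0002 -0.0338] turn [ 0.0004 -0.0008 -0.0001] minrows 0.6 per [ 0.0012  0.0002 -0.0338] [ 0.0004 -0.0008 -0.0001]
```

View pics/f1.png

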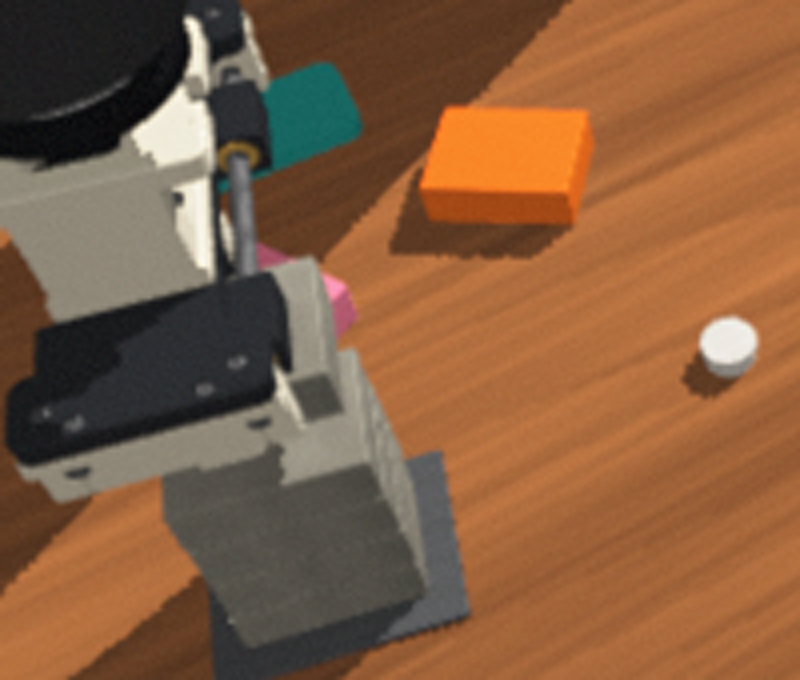

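```bash
python3 -m jog '[[[0.001,0.0002,-0.015,0,-0.0005,0,0.6],[0,0,-0.01,0,0,0,0.6],[0,0,-0.004,0,0,0,0.6],[0,0,0,0,0,0,0.6],[0,0,0,0,0,0,0.6]]]' 40
python3 -m jog '[[[0,0,-0.0015,0,0,0,0.6],[0,0,-0.001,0,0,0,0.6],[0,0,0,0,0,0,0.6]]]' 40
python3 - <<'E'
from plan import *
P,R=pick2((.5184,-.4033),0,0,np.radians(75.0-180),.12); delta(P,R)
E
```

```text
t: 73.22
eef_pos: [0.5183, -0.4037, 0.1251]
ee_rot: [-3.141, 0.001, 2.879]
force: [-0.6, -0.2, -2.3]
width: 0.0596
t: 73.6
eef_pos: [0.518, -0.4035, 0.1222]
ee_rot: [-3.141, 0.0, 2.879]
force: [-0.1, 1.0, -0.7]
width: 0.0598
to [ 0.5184 -0.4033  0.12  ] shift [ 0.0004  0.0002 -0.0022] turn [0.0003 0.0002 0.0005] minrows 0.0 per [ 0.0004  0.0002 -0.0022] [0.0003 0.0002 0.0005]
```

```bash
python3 -m jog '[[[0.0002,0,-0.001,0,0,0,0.6],[0,0,-0.001,0,0,0,0.6],[0,0,0,0,0,0,0.6]]]' 40
python3 -m jog '[[[0,0,-0.0006,0,0,0,0.6],[0,0,0,0,0,0,0.6]]]' 40
```

```text
t: 73.97
eef_pos: [0.5182, -0.4035, 0.1201]
ee_rot: [-3.141, 0.0, 2.879]
force: [0.6, 0.1, -1.7]
width: 0.0596
t: 74.22
eef_pos: [0.5183, -0.4035, 0.1198]
ee_rot: [-3.141, 0.0, 2.879]
force: [-0.0, 1.0, 0.2]
width: 0.0595
```

```bash
python3 -m jog '[[[0,0,-0.0007,0,0,0,0.6],[0,0,0,0,0,0,0.6]]]' 40
python3 -m jog '[[[0,0,0,0,0,0,0.7],[0,0,0,0,0,0,0.8],[0,0,0,0,0,0,0.9],[0,0,0,0,0,0,0.9],[0,0,0.02,0,0,0,0.9],[0,0,0.03,0,0,0,1],[0,0,0.03,0,0,0,1],[-0.01,0.04,0.01,0,0,0,1],[-0.01,0.04,0,0,0,0,1],[-0.01,0.05,0,0,0,0,1],[0,0.05,0,0,0,0,1],[0,0.05,0,0,0,0,1],[0,0.05,0,0,0,0,1],[0,0,0,0,0,0,1]]]' 40
python3 - <<'E'
from plan import *
f=grab_frame("top"); g=grab_frame("scene")
cv2.imwrite("pics/g1t.png",f["pixels"][...,::-1]); cv2.imwrite("pics/g1.png",g["pixels"][...,::-1])
crop(g,"g2.png",60,240,210,370,5); crop(f,"g2t.png",360,150,450,240,6)
B=[(BRICK+[0,0,.018])@Rz(1.309).T+[.5186,-.4035,0],(box(.11,.09,.004)+[0,0,.002])@Rz(1.309).T+[.5186,-.4035,0]]
def mk(p): return B+[box(.08,.06,.112)@Rz(p[2]).T+[p[0],p[1],.088]]
print("pile",[ (a[0].round(4),round(a[1],3)) for a in (fit([q],mk,(.5184,-.4034,1.309),(.006,.006,.1)) for q in(f,g))])
E
```

```text
t: 74.47
eef_pos: [0.5183, -0.4035, 0.1198]
ee_rot: [-3.141, 0.001, 2.88]
force: [-2.0, 2.5, 4.2]
width: 0.0597
t: 76.22
eef_pos: [0.4884, -0.1209, 0.2095]
ee_rot: [3.141, 0.001, 2.883]
force: [0.5, 0.6, 0.1]
width: 0.0874
pile [(array([ 0.5179, -0.4023,  1.3003]), np.float64(0.029)), (array([ 0.5204, -0.4037,  1.3549]), np.float64(0.026))]
```

View pics/g1t.png

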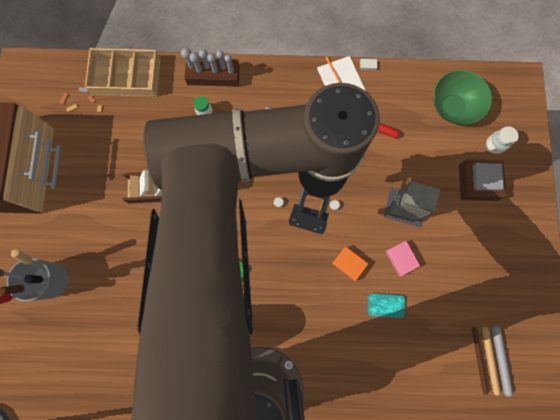

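View pics/g1.png

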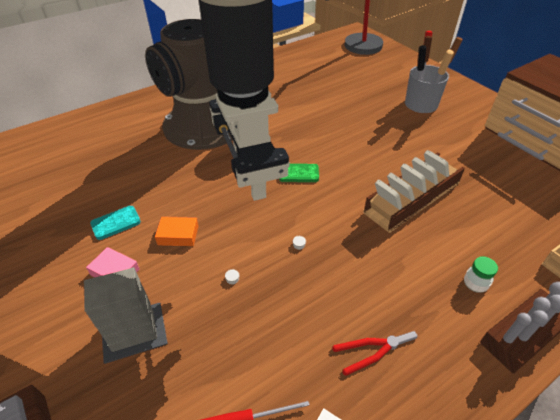

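View pics/g2.png

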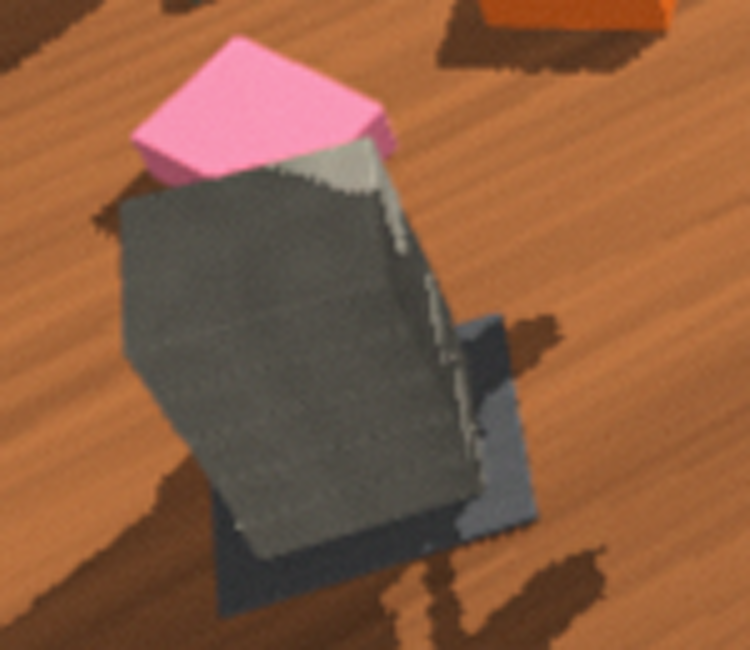

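View pics/g2t.png

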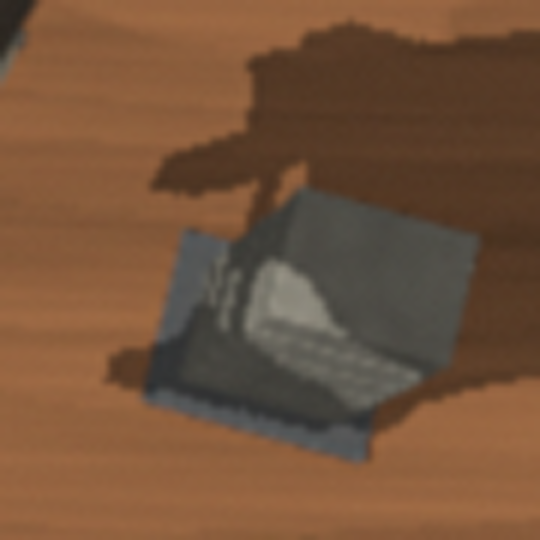

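```bash
python3 -m jog '[[[0,0.03,0.02,0,0,0,1],[0,0.04,0.02,0,0,0,1],[0,0.04,0,0,0,0,1],[0,0.04,0,0,0,0,1],[0,0,0,0,0,0,1]]]'
python3 - <<'E'
from plan import *
f=grab_frame("top"); g=grab_frame("scene"); out=[]
for G,(u0,v0,u1,v1) in((g,(70,250,190,370)),(f,(370,160,450,240))):
    s=400/(u1-u0); im=cv2.resize(cv2.cvtColor(G["pixels"],cv2.COLOR_RGB2BGR)[v0:v1,u0:u1],(400,400),interpolation=cv2.INTER_CUBIC)
    for k in range(5):
        V=np.array([(.04,.03,0),(-.04,.03,0),(-.04,-.03,0),(.04,-.03,0)])@Rz(1.309).T+[.5186,-.4035,.032+.028*k]
        cv2.polylines(im,[((proj(G,V)-[u0,v0]+.5)*s).round().astype(np.int32)],True,(0,255,0),1)
    out.append(im)
cv2.imwrite("pics/g3.png",np.hstack(out))
crop(g,"g4.png",355,120,475,235,5)
B=[(BRICK+[0,0,.018])@Rz(1.309).T+[.5186,-.4035,0],(box(.11,.09,.004)+[0,0,.002])@Rz(1.309).T+[.5186,-.4035,0]]
def mk(p): return B+[box(.08,.06,.112)@Rz(p[2]).T+[p[0],p[1],.088]]
print("pile",[ (a[0].round(4),round(a[1],3)) for a in (fit([q],mk,(.5184,-.4034,1.309),(.006,.006,.1)) for q in(f,g))])
for z,n in((.014,"tin"),):
    for c in((278.5,202),(335,205)): print(unproj(f,c,.014).round(3))
E
```

```text
t: 76.95
eef_pos: [0.4886, 0.0273, 0.2489]
ee_rot: [-3.141, 0.0, 2.88]
force: [-0.1, -0.3, -0.3]
width: 0.0879
pile [(array([ 0.5182, -0.4025,  1.3191]), np.float64(0.028)), (array([ 0.5208, -0.4038,  1.349 ]), np.float64(0.029))]
[[ 0.52  -0.034  0.014]]
[[ 0.516 -0.197  0.014]]
```

View pics/g3.png

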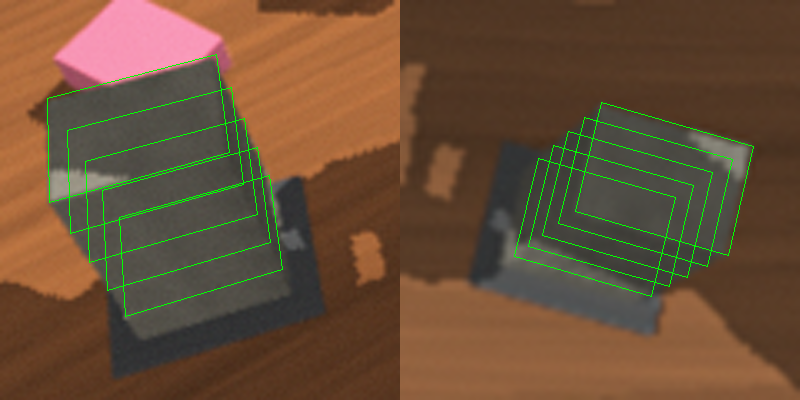

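View pics/g4.png

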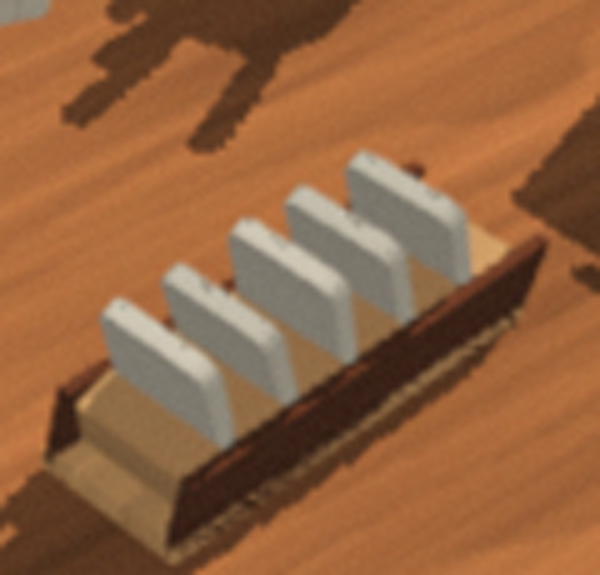

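```bash
python3 -c "
from station import job_done; print(job_done())"
```

```text
the job is handed in; nothing more can be done
None
```

I handed the job in at about 77 s. The three loose boards stand in slots 4, 2 and 1. The four grey bricks are piled on the stand brick, all lying the same way. Forces at each placement stayed under about 7 N.

**Last checks:**
- **Rack:** the camera picture shows five boards at matching height and lean. The two already racked, in slots 3 and 5, look unmoved.
- **Pile:** the pile matches the expected outline at every level in both cameras. The top-camera fit is within about 1 mm and 1° of the stand brick.
- **Tins:** both are at their starting pixels in the scene camera, to within about 1 px.

**What disagreed or went wrong:**
- **Pile angle:** the scene-camera silhouette fit read the pile about 2.5° turned and 2 mm off. I put this down to shadow and the pink brick behind it, because the direct overlay lined up.
- **Fingertips:** they proved to be about level with the TCP, not 25 mm ahead of it. The first two grasps closed above the first board without touching it, so I found the right height by touching the bench.
- **First board:** it slipped about 7° in the grip. I measured the slip in the pictures and corrected for it before inserting the board.

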